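Set up the box-making kit: stand the glue bottle, nest the forming blocks

TASK

Get the card-box kit ready for the next class: first stand the fallen glue bottle upright in the middle of its cork coaster, and then put every wooden forming block on the bench into the tray pocket of its own shape, upright and fully home. Some blocks may be out on loan. Leave the other things on the bench where they are.

Things in the scene. Friction and masses are not known exactly. Their poses are not given: they have to be found in the camera images.
- tray: Brown wooden kit tray, 322 mm along its x, 222 mm along y, with an 18 mm high rim, fixed to the bench; holds six black nest inserts in two columns of three (104 mm apart along x, 106 mm along y), whose places vary. Origin: centre of its underside on the bench; z up.
- block_round: Loose pale beech forming block, round, 64 mm diameter. 50 mm tall, 65 to 205 g, standing on the bench. Origin on its underside, z up. May be absent (None).
- block_square: Loose pale beech forming block, square, 54 x 54 mm, sides along x and y. 50 mm tall, 65 to 205 g, standing on the bench. Origin on its underside, z up. May be absent (None).
- block_hex: Loose pale beech forming block, hexagonal, 56 mm across flats, two flats facing +-y (corners on +-x, 65 mm apart). 50 mm tall, 65 to 205 g, standing on the bench. Origin on its underside, z up. May be absent (None).
- block_oblong: Loose pale beech forming block, oblong, 90 mm along x and 40 mm along y. 50 mm tall, 65 to 205 g, standing on the bench. Origin on its underside, z up. May be absent (None).
- block_ell: Loose pale beech forming block, L-shaped: both legs 84 mm long and 36 mm wide; origin at the centre of its 84 x 84 mm outline; one leg lies along x at y -42 to -6, the other along y at x -42 to -6; its notch is the +x +y quarter. 50 mm tall, 65 to 205 g, standing on the bench. Origin on its underside, z up. May be absent (None).
- block_tee: Loose pale beech forming block, T-shaped: the origin is the centre of its 84 x 84 mm outline square; the crossbar lies along y at x -42 to -6, 84 mm long; the stem runs along x from x -6 to +42, 36 mm wide (y -18 to +18). 50 mm tall, 65 to 205 g, standing on the bench. Origin on its underside, z up. May be absent (None).
- nest_round: Fixed nest for the round block: black 100 x 102 mm plate, a 12-sided, nearly round pocket 69 mm across, walled by plywood strips 6 mm thick, 10 mm high; 2.5 mm clearance each side. Origin: centre of plate underside, 6 mm above bench; pocket floor 6 mm above origin, strip tops 16 mm. Seated, the block's origin lies 6 mm straight above this one, its axes along the nest's (save symmetry).
- nest_square: Fixed nest for the square block: black 100 x 102 mm plate, a 59 x 59 mm square pocket, walled by plywood strips 6 mm thick, 10 mm high; 2.5 mm clearance each side. Origin: centre of plate underside, 6 mm above bench; pocket floor 6 mm above origin, strip tops 16 mm. Seated, the block's origin lies 6 mm straight above this one, its axes along the nest's (save symmetry).
- nest_hex: Fixed nest for the hex block: black 100 x 102 mm plate, hexagonal pocket 61 mm across flats, two flats facing +-y, walled by plywood strips 6 mm thick, 10 mm high; 2.5 mm clearance each side. Origin: centre of plate underside, 6 mm above bench; pocket floor 6 mm above origin, strip tops 16 mm. Seated, the block's origin lies 6 mm straight above this one, its axes along the nest's (save symmetry).
- nest_oblong: Fixed nest for the oblong block: black 100 x 102 mm plate, a 95 x 45 mm pocket, long along x, walled by plywood strips 6 mm thick, 10 mm high; 2.5 mm clearance each side. Origin: centre of plate underside, 6 mm above bench; pocket floor 6 mm above origin, strip tops 16 mm. Seated, the block's origin lies 6 mm straight above this one, its axes along the nest's (save symmetry).
- nest_ell: Fixed nest for the ell block: black 100 x 102 mm plate, L-shaped pocket outlined as the L block, same axes, walled by plywood strips 6 mm thick, 10 mm high; 2.5 mm clearance each side. Origin: centre of plate underside, 6 mm above bench; pocket floor 6 mm above origin, strip tops 16 mm. Seated, the block's origin lies 6 mm straight above this one, its axes along the nest's (save symmetry).
- nest_tee: Fixed nest for the tee block: black 100 x 102 mm plate, T-shaped pocket outlined as the T block, same axes, walled by plywood strips 6 mm thick, 10 mm high; 2.5 mm clearance each side. Origin: centre of plate underside, 6 mm above bench; pocket floor 6 mm above origin, strip tops 16 mm. Seated, the block's origin lies 6 mm straight above this one, its axes along the nest's (save symmetry).
- bottle: White square-section glue bottle with blue band and orange nozzle, body 44 x 44 mm and 105 mm tall, nozzle (22 to 38 mm thick, then tapering) up to 153 mm, 150 to 310 g. Origin: centre of its base; its z axis runs from base to nozzle. At the start it lies on one flat side (z axis level, nozzle pointing roughly towards the robot, origin 22 mm above the bench).
- coaster: Fixed square cork coaster, 90 x 90 x 5 mm, top 5 mm above the bench. Origin: centre of its underside.
- stick_jar: Bystander, loose: steel can of card sticks, 84 mm across, about 230 mm tall. Origin at the bench, near its middle. Leave it alone.
- tub: Bystander, loose: white round tub with blue lid, 116 mm across, 67 mm tall. Origin at the bench, near its middle. Leave it alone.
- card_box: Bystander, loose: open cardboard box 90 x 90 x 85 mm. Origin at the bench, near its middle. Leave it alone.
- tape_roll: Bystander, loose: brown tape roll lying flat, 90 mm across, 24 mm tall. Origin at the bench, near its middle. Leave it alone.
- paint_jar: Bystander, loose: yellow paint jar with black lid, 56 mm across, 59 mm tall. Origin at the bench, near its middle. Leave it alone.
- glue_gun: Bystander, loose: green hot-glue gun lying on its side, about 150 x 150 x 35 mm. Origin at the bench, near its middle. Leave it alone.
Mind the look-alikes: they are no part of the job. Leave any blue or green look-alike of the block_square alone.

How it is judged:
By the outcome, as a careful person would: the job done as asked, in the order asked, and still so for the second after the job is handed in, with the robot touching nothing.
Of block_round, block_square, block_hex, block_oblong, block_ell, block_tee only 4 to 6 are there at a start; the rules pass over those that are not, and their reading is None.
At some moment in a run one of block_round, block_square, block_hex, block_oblong, block_ell, block_tee may be knocked a few centimetres aside while the robot is not near it.
It also fails if it takes over 210 s, if anything falls off the work surface, if the arm or the gripper's body presses on something with over 40 N, if the wrist force passes 120 N, or if a joint passes its speed limit or range.

ROBOT

A 6-joint arm with a two-finger parallel gripper is mounted at the origin on the work surface. World frame = base frame: x ahead of the robot, y to its left, z up, the work surface at z = 0. Lengths are in m, angles in rad, forces in N, time in s.
With the tool pointing down it reaches from about 0.35 to 0.85 m from the base axis. Payload 8.1 kg.
Tool frame: the origin (TCP) lies between the finger pads; the fingertips stand 19 mm ahead of it and the grasp point (between the pads) is the TCP (ctrl.finger_overhang is the distance from the TCP to the fingertips, in m); y points along the fingers, z is the direction in which the jaws open and shut, and the axes are right-handed (so a half turn about y gives the same grasp; the last joint's range is limited). The gripper opens to 93 mm and grips with 3 to 60 N. Pads are 15 mm wide; open, the fingers measure 128 mm over their backs; the gripper's body (75 mm by 188 mm) begins 65 mm behind the grasp point.
Start: joints at [1.216, 0.13, 1.488, -0, 1.523, -0.085], TCP at [0.16, 0.578, 0.238] pointing down, gripper open.
Joint ranges: [-2.96, 2.96], [-0.89, 2.26], [0.02, 2.5], [-1.34, 4.48], [0, 2.73], [-2.66, 2.66]. Speed limits (rad/s): [2.39, 2.39, 2.79, 3.14, 3.14, 3.14].

INTERFACE

Orientations are given as a rotation vector (axis times angle).
In Python, from rig import sensors, eyes, job, ctrl gives the robot as it stands. The module is installed in compiled form; this text tells all that it offers.
- The arm moves only by the shell command python3 -m pendant 'ROWS'. ROWS is JSON, a list of rows, each a list of 3 entries, a list of its own where there are three numbers: the shift along the tool's x, y, z in m, then the turn, a rotation vector about the tool's x, y, z in rad, then the finger opening in m, from 0 to 0.093. A call has 1 to 10 rows; each row is the pose to reach, as a shift and turn from the pose commanded when the call began, along the tool's axes at that moment; what a row does not reach only later rows make up. A row lasts 1/8 s, in which the tool goes at most 62.5 mm and 10.7 degrees, less where a joint would pass 70% of its speed; a pose out of reach is approached as far as the arm can. A call with a gripper value outside its range is refused whole. The fingers move at their own pace and stop on an object; the grip force is fixed at half the most. Time passes only in rows, so rows that repeat a pose let the fingers close. It gives the time, the measured TCP pose, the force and the opening at its end, in the units of the state.
- sensors.state(): the state, without advancing time (a new reading comes with each control period).
- eyes.camera(name): name is "side" or "top"; returns a dict with "color" (400x640x3 uint8, red, green, blue), "range_z" (400x640 float32, m along the optical axis (not along the pixel's ray), 0 where there is no reading), "mtx" (3x3 intrinsics, pixels), "k1" (the pictures are not rectified: a ray, as slopes to the right and down, at radius r is drawn at 1 + k1 r^2 times it, then the intrinsics apply), "xyz" and "rotation" of the camera in the world. Camera axes: x right, y up, looking along -z (the intrinsics and any distortion apply to the point x, -y, -z); pixel columns grow to the right and rows downward; lengths in m; the calibration is good to about 2 mm. A picture is of the moment at which its call begins.
- job.finish_job(): hands the job in, once; it reports no verdict.
The state is a dict: "clock": time; "q": joint angles; "qd": joint speeds; "effort": joint torques, N m; "eef_pos": TCP position; "eef_rot": TCP orientation; "ft_force": force on the tool from outside, world axes, zero at the start; "torque": the same for the moment, N m; "opening": opening from 0.0 (shut) to 1.0 (fully open).
Only numpy, scipy, OpenCV 4.12 (cv2) and the standard library are available. Lean on these libraries where they do the work, as an engineer would, in place of code of your own. Each camera call takes 0.05 s, during which the arm holds its last target.

## Working session

There is one attempt and no reset: what is moved stays moved. The work goes in short steps, Python scripts to look and compute and a shell command to move; the robot and the scene stay as the last step left them, time stands still between calls to the robot, and variables do not carry over. Pictures are saved under pics/ and viewed, and the job is handed in when it is done.

```bash
mkdir -p pics; ls; cat > h.py <<'E'
import numpy as np, cv2
from rig import sensors, eyes, job, ctrl
from scipy.spatial.transform import Rotation as R
def shot(name,tag):
    c=eyes.camera(name)
    cv2.imwrite(f'pics/{tag}.png',c['color'][:,:,::-1]); 
    np.savez(f'/tmp/{tag}.npz',**{k:np.asarray(v) for k,v in c.items()})
    return c
def load(tag): return dict(np.load(f'/tmp/{tag}.npz'))
def rot(c):
    r=np.asarray(c['rotation']); return r if r.shape==(3,3) else R.from_rotvec(r).as_matrix()
def rays(c,uv):
    uv=np.asarray(uv,float).reshape(-1,1,2)
    d=np.array([float(c['k1']),0,0,0])
    return cv2.undistortPointsIter(uv,np.asarray(c['mtx']),d,None,None,(3,50,1e-10)).reshape(-1,2) if hasattr(cv2,'undistortPointsIter') else cv2.undistortPoints(uv,np.asarray(c['mtx']),d).reshape(-1,2)
def at_z(c,uv,z):
    s=rays(c,uv); d=np.c_[s[:,0],-s[:,1],-np.ones(len(s))]@rot(c).T
    o=np.asarray(c['xyz']); t=(z-o[2])/d[:,2]; return o+d*t[:,None]
def cloud(c):
    h,w=c['range_z'].shape; u,v=np.meshgrid(np.arange(w),np.arange(h))
    s=rays(c,np.c_[u.ravel(),v.ravel()]); z=np.asarray(c['range_z']).ravel()
    P=(np.c_[s[:,0],-s[:,1],-np.ones(len(s))]*z[:,None])@rot(c).T+np.asarray(c['xyz'])
    P[z==0]=np.nan
    return P.reshape(h,w,3)
E
python3 - <<'E'
from h import *
for n in ('top','side'):
    c=shot(n,n+'0'); print(n,c['xyz'],c['rotation'],c['mtx'],c['k1'])
print(sensors.state(), ctrl.finger_overhang)
E
```

```text
pics
top [ 0.33809399 -0.007114    1.74300885] [ 0.13046818 -0.10591459 -1.5672473 ] [[419.50882082   0.         324.07447748]
 [  0.         419.50882082 199.0148395 ]
 [  0.           0.           1.        ]] -0.08609724802179682
side [ 0.2646951  -0.96672917  0.94896956] [ 0.84921929 -0.14957842 -0.2824311 ] [[407.67851667   0.         317.28923591]
 [  0.         407.67851667 200.40375596]
 [  0.           0.           1.        ]] 0.011716235360376213
{'clock': 0.1, 'q': array([ 1.21559723e+00,  1.31078180e-01,  1.48917309e+00, -1.95415240e-05,
        1.52298028e+00, -8.54045251e-02]), 'qd': array([-0.00062967, -0.00059881, -0.00223916, -0.00035696, -0.00042485,
        0.00091592]), 'effort': array([ 9.58988712e-04, -5.61341107e+01, -4.93097126e+01,  7.69803068e-02,
        2.92251573e-02, -1.10582214e-04]), 'eef_pos': array([0.1597414 , 0.57784984, 0.23669528]), 'eef_rot': array([-1.562007  ,  0.21209289, -0.2115588 ]), 'ft_force': array([ 0.86018041, -0.90669189, -0.20792049]), 'torque': array([-0.03751387,  0.02005165, -0.00515064]), 'opening': 1.0020415759124721} 0.019
```

View pics/top0.png

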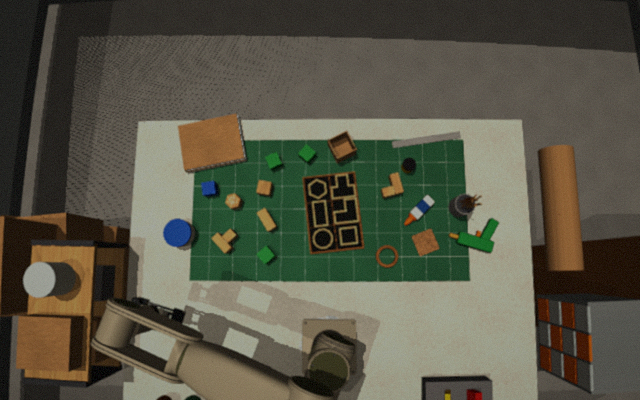

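View pics/side0.png

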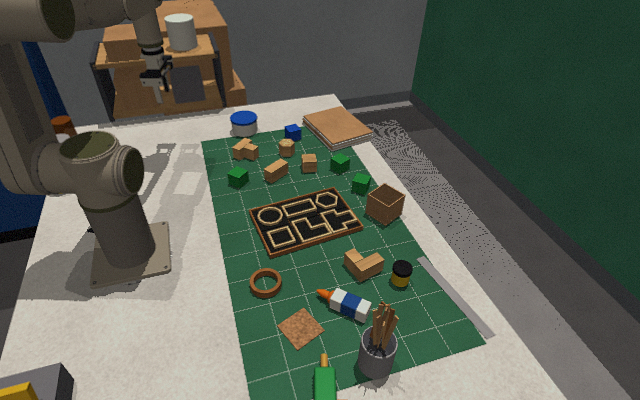

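```bash
python3 - <<'E'
from h import *
c=load('top0'); P=cloud(c); np.save('/tmp/P0.npy',P)
# orthophoto: 2px per mm? map x -0.1..0.95, y -0.7..0.7 at 560mm
print(np.nanmedian(P[...,2]))
for uv in [(240,150),(400,150),(560,300),(100,200),(320,200)]: print(uv,P[uv[1],uv[0]],at_z(c,[uv],0))
s=sensors.state(); print(R.from_rotvec(s['eef_rot']).as_matrix().round(3))
c=cv2.resize(c['color'][:,:,::-1],None,fx=2.4,fy=2.4,interpolation=cv2.INTER_CUBIC)
E
```

```text
-0.003395224058806212
(240, 150) [0.8051028  0.37396711 0.0419433 ] [[0.81661788 0.38336345 0.        ]]
(400, 150) [ 0.81481363 -0.30477055 -0.00097959] [[ 0.81454586 -0.30460336  0.        ]]
(560, 300) [ 0.19375107 -0.86145228  0.18245834] [[ 0.17687461 -0.96134084  0.        ]]
(100, 200) [ 0.71330114  1.43444711 -0.7634823 ] [[0.59901228 0.99534467 0.        ]]
(320, 200) [0.59585017 0.03708279 0.01636544] [[0.59829323 0.03750169 0.        ]]
[[ 0.964 -0.001  0.267]
 [-0.267 -0.002  0.964]
 [-0.    -1.    -0.002]]
```

```bash
python3 - <<'E'
from h import *
c=load('top0'); im=c['color'][:,:,::-1]
cv2.imwrite('pics/top0a.png',cv2.convertScaleAbs(cv2.resize(im[130:290,190:350],None,fx=5,fy=3.75*5/3.75,interpolation=cv2.INTER_CUBIC)[:600*800//600],alpha=1.5)[:600])
cv2.imwrite('pics/top0b.png',cv2.convertScaleAbs(cv2.resize(im[130:270,295:495],None,fx=4,fy=4,interpolation=cv2.INTER_CUBIC),alpha=1.5))
c=load('side0'); im=c['color'][:,:,::-1]
cv2.imwrite('pics/side0a.png',cv2.resize(im[110:310,200:460],None,fx=3,fy=3,interpolation=cv2.INTER_CUBIC))
E
```

```text
(no output)
```

View pics/top0a.png

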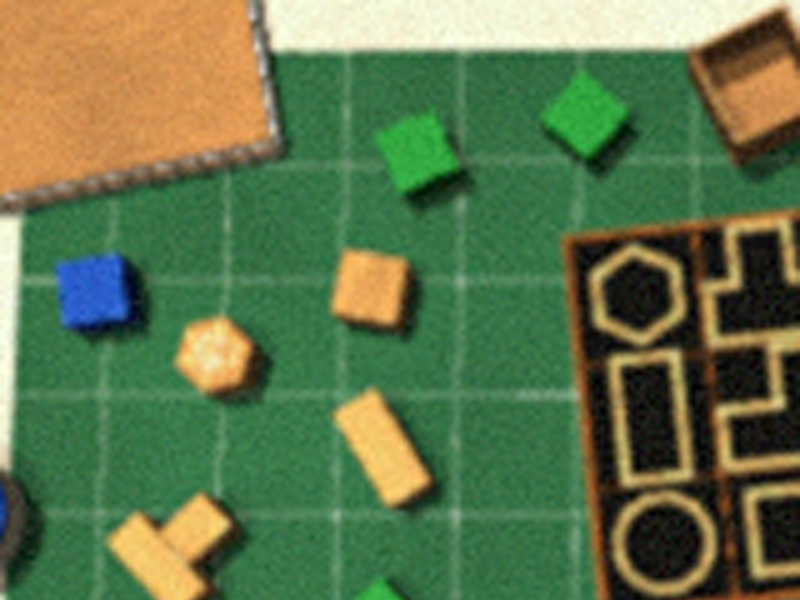

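View pics/top0b.png

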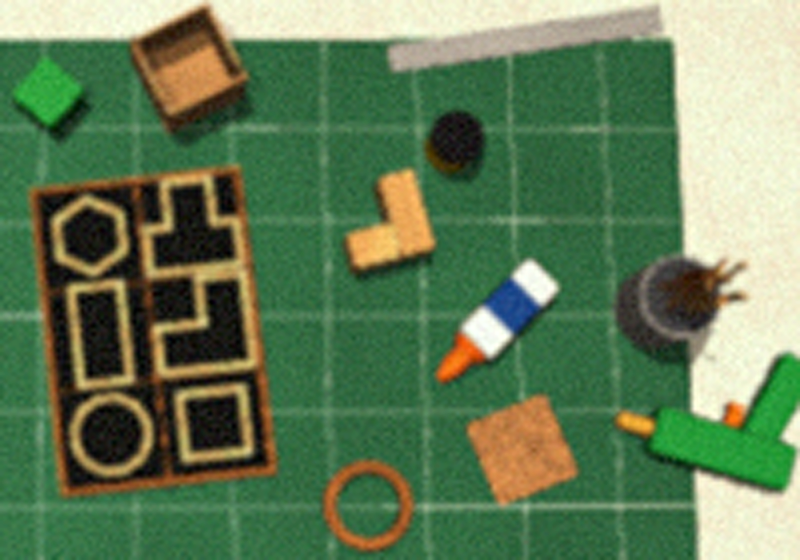

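View pics/side0a.png

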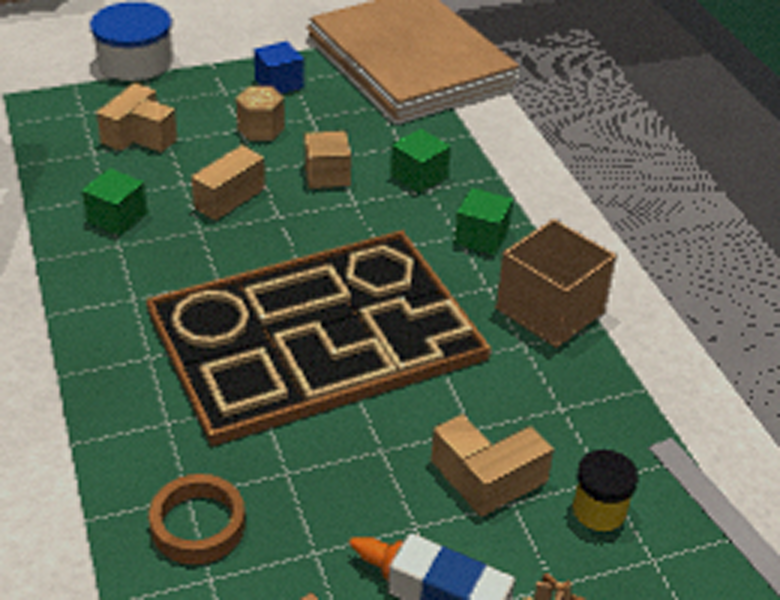

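```bash
cat > fit.py <<'E'
from h import *
from scipy.optimize import minimize
def box(x0,x1,y0,y1): return np.array([[x0,y0],[x1,y0],[x1,y1],[x0,y1]],float)
hexp=np.array([[np.cos(a),np.sin(a)] for a in np.arange(6)*np.pi/3])
SH={'square':box(-27,27,-27,27),'hex':hexp*28/np.cos(np.pi/6),'oblong':box(-45,45,-20,20),
'ell':np.array([[-42,-42],[42,-42],[42,-6],[-6,-6],[-6,42],[-42,42]],float),
'tee':np.array([[-42,-42],[-6,-42],[-6,-18],[42,-18],[42,18],[-6,18],[-6,42],[-42,42]],float),
'round':np.array([[np.cos(a),np.sin(a)] for a in np.arange(24)*np.pi/12])*32}
H=50
def proj(c,P):
    P=np.asarray(P,float).reshape(-1,3)
    q=(P-np.asarray(c['xyz']))@rot(c); s=np.c_[q[:,0]/-q[:,2],-q[:,1]/-q[:,2]]
    r2=(s**2).sum(1); s=s*(1+float(c['k1'])*r2)[:,None]
    m=np.asarray(c['mtx']); return np.c_[m[0,0]*s[:,0]+m[0,2],m[1,1]*s[:,1]+m[1,2]]
SS=4
def place(poly,p):
    ca,sa=np.cos(p[2]),np.sin(p[2]); return np.asarray(p[:2])+(poly/1000)@np.array([[ca,sa],[-sa,ca]])
def draw(m,uv,o,val=1.):
    pts=((uv-o+0.5)*SS-0.5)*16
    cv2.fillPoly(m,[np.round(pts).astype(np.int32)],val,shift=4)
def prism(c,poly,p,z0,z1,win):
    u0,v0,u1,v1=win; m=np.zeros(((v1-v0)*SS,(u1-u0)*SS),np.float32); o=np.array([u0,v0])
    w=place(poly,p); a=proj(c,np.c_[w,np.full(len(w),z0)]); b=proj(c,np.c_[w,np.full(len(w),z1)])
    draw(m,a,o);draw(m,b,o)
    for i in range(len(w)):
        j=(i+1)%len(w); draw(m,np.array([a[i],a[j],b[j],b[i]]),o)
    m=cv2.resize(m,None,fx=1/SS,fy=1/SS,interpolation=cv2.INTER_AREA)
    return cv2.GaussianBlur(m,(0,0),0.7)
def tan(c):
    im=c['color'].astype(np.float32); s=im.sum(2)+15
    return np.clip(((im[...,0]-im[...,1])/s*3+0.05)/0.35,0,1)   # green<0, tan ~ .35
def fit(c,name,p0,z0=0.,z1=.05,T=None,pad=12,yaws=None):
    T=tan(c) if T is None else T
    w=place(SH[name],p0); uv=np.r_[proj(c,np.c_[w,np.full(len(w),z0)]),proj(c,np.c_[w,np.full(len(w),z1)])]
    u0,v0=np.floor(uv.min(0)).astype(int)-pad; u1,v1=np.ceil(uv.max(0)).astype(int)+pad
    win=(max(u0,0),max(v0,0),min(u1,640),min(v1,400)); T=T[win[1]:win[3],win[0]:win[2]]
    def f(p):
        m=prism(c,SH[name],[p0[0]+p[0]/1000,p0[1]+p[1]/1000,p[2]/30],z0,z1,win)
        # best gain/offset fixed
        return float(((m-T)**2).sum())
    best=None
    for y in (yaws if yaws is not None else [p0[2]]):
        r=minimize(f,[0,0,y*30],method='Nelder-Mead',options=dict(initial_simplex=[[0,0,y*30],[8,0,y*30],[0,8,y*30],[0,0,y*30+6]],xatol=.02,fatol=.01,maxiter=300))
        if best is None or r.fun<best.fun: best=r
    p=best.x; return np.array([p0[0]+p[0]/1000,p0[1]+p[1]/1000,p[2]/30]),best.fun
NP={} # nest xy in tray frame
def strips(c,p,win,order,z=.022,rim=True):
    u0,v0,u1,v1=win; m=np.zeros(((v1-v0)*SS,(u1-u0)*SS),np.float32); o=np.array([u0,v0])
    pr=lambda poly,z: proj(c,np.c_[place(poly,p),np.full(len(poly),z)])
    draw(m,pr(box(-161,161,-111,111),.018),o,.35); draw(m,pr(box(-155,155,-105,105),.018),o,0.)
    for name,xy in order.items():
        po=offs(SH[name],8.5); pi=offs(SH[name],2.5)
        draw(m,pr(po+xy,z),o,1.); draw(m,pr(pi+xy,z),o,0.)
    m=cv2.resize(m,None,fx=1/SS,fy=1/SS,interpolation=cv2.INTER_AREA)
    return cv2.GaussianBlur(m,(0,0),0.7)
def offs(poly,d):
    n=len(poly); out=[]
    for i in range(n):
        a,b,cc=poly[i-1],poly[i],poly[(i+1)%n]
        n1=np.array([b[1]-a[1],a[0]-b[0]]);n1/=np.linalg.norm(n1);n2=np.array([cc[1]-b[1],b[0]-cc[0]]);n2/=np.linalg.norm(n2)
        out.append(b+d*(n1+n2)/(1+n1@n2))
    return np.array(out)
ORDER={'hex':(104,53),'oblong':(0,53),'round':(-104,53),'tee':(104,-53),'ell':(0,-53),'square':(-104,-53)}
ORDER={k:np.array(v,float) for k,v in ORDER.items()}
def fit_tray(c,p0):
    w=place(box(-161,161,-111,111),p0); uv=proj(c,np.c_[w,np.full(4,.02)])
    u0,v0=np.floor(uv.min(0)).astype(int)-1; u1,v1=np.ceil(uv.max(0)).astype(int)+2; win=(u0,v0,u1,v1)
    im=c['color'].astype(np.float32); T=im[v0:v1,u0:u1,0]
    M=np.zeros(T.shape,np.uint8)
    def f(p):
        pp=[p0[0]+p[0]/1000,p0[1]+p[1]/1000,p[2]/100]
        m=strips(c,pp,win,ORDER); a=m-m.mean(); b=T-T.mean()
        return -float((a*b).sum()/np.sqrt((a*a).sum()*(b*b).sum()))
    y=p0[2]*100
    r=minimize(f,[0,0,y],method='Nelder-Mead',options=dict(initial_simplex=[[0,0,y],[8,0,y],[0,8,y],[0,0,y+6]],xatol=.02,fatol=1e-5,maxiter=300))
    p=r.x; return np.array([p0[0]+p[0]/1000,p0[1]+p[1]/1000,p[2]/100]),r.fun
def uv0(c,uv,z): return at_z(c,[uv],z)[0,:2]
E
python3 - <<'E'
from fit import *
t=load('top0'); s=load('side0')
print('proj check',proj(t,at_z(t,[(240,150)],.05)))
ctr=uv0(t,(334,213),.02); print(ctr)
a=fit_tray(t,[*ctr,.1]); b=fit_tray(s,[*a[0][:2],a[0][2]]); print('tray',a,b)
Y=np.arange(0,2*np.pi,np.pi/6)
for n,uv,ys in [('square',(265,187),Y[:3]),('hex',(233,201),Y[:2]),('oblong',(266,219),Y[:6]),('tee',(224,240),Y),('ell',(393,186),Y)]:
    x=uv0(t,uv,.05)
    a=fit(t,n,[*x,0],yaws=ys); b=fit(s,n,a[0]); 
    print(n,a[0].round(4),round(a[1],2),b[0].round(4),round(b[1],2),(1000*(a[0]-b[0])[:2]).round(1))
E
```

```text
proj check [[240. 150.]]
[ 0.54093466 -0.0210419 ]
tray (array([ 0.54648912, -0.014451  ,  0.11014562]), np.float64(-0.9073766469955444)) (array([ 0.54242137, -0.01404666,  0.10808586]), np.float64(-0.8343032598495483))
square [ 0.6462  0.2699 -0.1822] 8.36 [ 0.6432  0.2708 -0.2314] 89.69 [ 3.  -0.9]
hex [ 0.5901  0.3974 -0.1978] 20.83 [0.5867 0.4006 0.1454] 236.13 [ 3.4 -3.3]
oblong [0.5134 0.2572 0.574 ] 11.84 [0.51   0.2586 0.6298] 241.38 [ 3.3 -1.4]
tee [0.4341 0.4224 5.5011] 18.92 [0.4309 0.4245 5.4652] 97.38 [ 3.2 -2.1]
ell [ 0.6578 -0.2557  0.268 ] 50.96 [ 0.6531 -0.2522  0.2573] 140.85 [ 4.7 -3.6]
```

```bash
cat >> fit.py <<'E'
def overlay(c,items,win,k,fn,z0=0.,z1=.05,gain=1.4):
    u0,v0,u1,v1=win; im=cv2.convertScaleAbs(cv2.resize(c['color'][v0:v1,u0:u1,::-1],None,fx=k,fy=k,interpolation=cv2.INTER_CUBIC),alpha=gain)
    for n,p in items:
        w=place(SH[n],p)
        for z,col in ((z0,(255,0,0)),(z1,(0,0,255))):
            uv=proj(c,np.c_[w,np.full(len(w),z)]); uv=(uv-[u0,v0]+.5)*k-.5
            cv2.polylines(im,[np.round(uv).astype(np.int32)],True,col,1)
    cv2.imwrite(fn,im)
E
python3 - <<'E'
from fit import *
t=load('top0'); s=load('side0')
T=tan(s)
cv2.imwrite('pics/tan_s.png',cv2.resize((T[120:220,220:330]*255).astype(np.uint8),None,fx=3,fy=3))
it=[('square',(.6462,.2699,-.1822)),('hex',(.5901,.3974,-.1978)),('oblong',(.5134,.2572,.574)),('tee',(.4341,.4224,5.5011))]
overlay(t,it,(200,170,300,260),6,'pics/ov_t.png')
it=[('square',(.6432,.2708,-.2314)),('hex',(.5867,.4006,.1454)),('oblong',(.51,.2586,.6298)),('tee',(.4309,.4245,5.4652))]
overlay(s,it,(225,130,325,200),8,'pics/ov_s.png',gain=1)
E
```

```text
(no output)
```

View pics/ov_t.png

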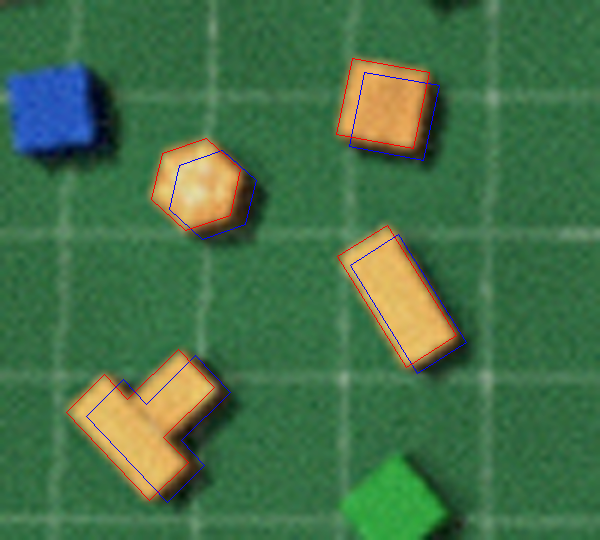

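View pics/ov_s.png

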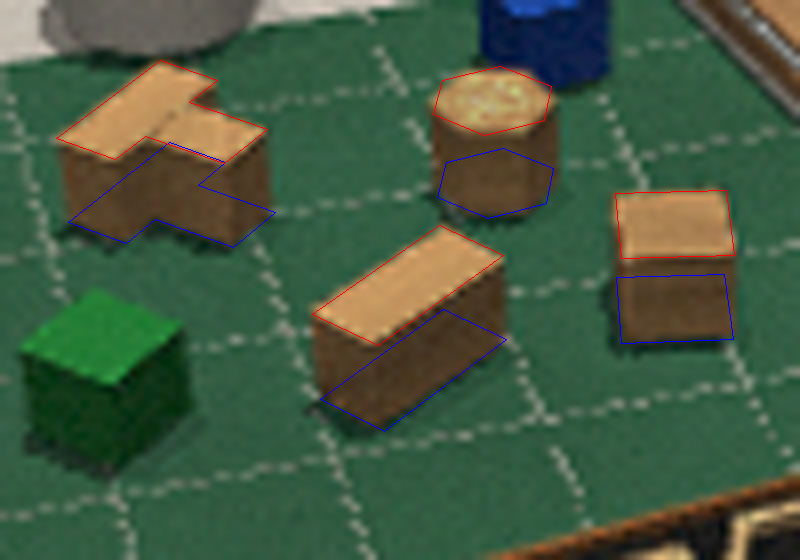

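View pics/tan_s.png

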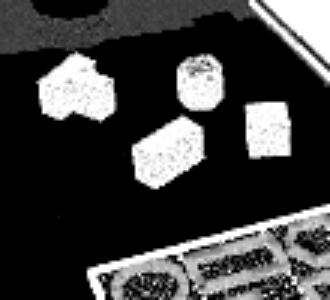

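```bash
python3 - <<'E'
from fit import *
t=load('top0'); s=load('side0')
for c,x in ((t,(.590,.397)),(s,(.5867,.4006))):
    for n,ys in (('round',[0]),('hex',np.arange(6)*np.pi/18)):
        for y in ys: 
            a=fit(c,n,[*x,y]); print(n,round(y,2),a[0].round(4),round(a[1],1))
k=12
o=[]
for c,(u,v) in ((t,(222,190)),(s,(275,132))):
    o.append(cv2.resize(c['color'][v:v+26,u:u+24,::-1],None,fx=k,fy=k,interpolation=cv2.INTER_CUBIC))
cv2.imwrite('pics/hex.png',cv2.convertScaleAbs(np.hstack(o),alpha=1.3))
E
```

```text
round 0 [0.5906 0.3975 0.0369] 36.4
hex 0.0 [ 0.5902  0.3986 -0.16  ] 21.4
hex 0.17 [ 0.5911  0.3979 -0.1626] 21.4
hex 0.35 [0.5901 0.398  0.6562] 21.7
hex 0.52 [0.5905 0.3973 0.8444] 20.8
hex 0.7 [0.5905 0.3973 0.7087] 21.7
hex 0.87 [0.59   0.397  0.8727] 21.3
round 0 [0.5874 0.4007 0.0837] 232.8
hex 0.0 [0.5863 0.4002 0.1187] 225.8
hex 0.17 [0.5868 0.4009 0.0721] 211.7
hex 0.35 [0.5866 0.4004 0.4683] 212.2
hex 0.52 [0.5867 0.4015 0.4938] 225.9
hex 0.7 [0.5871 0.4011 0.7875] 224.9
hex 0.87 [0.587  0.4013 1.012 ] 224.0
```

View pics/hex.png

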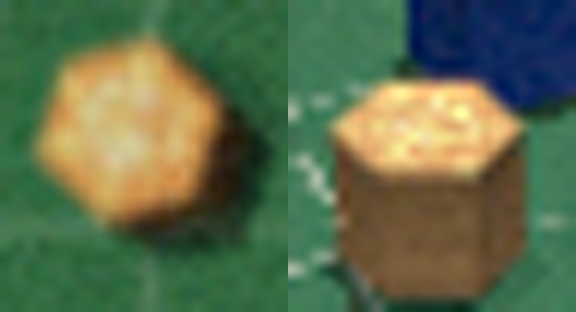

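```bash
cat >> fit.py <<'E'
def tan(c):
    im=cv2.GaussianBlur(c['color'],(0,0),0.4).astype(np.float32)+4
    return np.clip((im[...,0]/im[...,1]-0.85)/0.25,0,1)
def fit(c,name,p0,z0=0.,z1=.05,T=None,pad=8,yaws=None,W=None):
    T0=tan(c) if T is None else T
    best=None
    for y in (yaws if yaws is not None else [p0[2]]):
        q=np.array([p0[0],p0[1],y],float)
        for it in range(2):
            w=place(SH[name],q); uv=np.r_[proj(c,np.c_[w,np.full(len(w),z0)]),proj(c,np.c_[w,np.full(len(w),z1)])]
            u0,v0=np.floor(uv.min(0)).astype(int)-pad; u1,v1=np.ceil(uv.max(0)).astype(int)+pad
            win=(max(u0,0),max(v0,0),min(u1,640),min(v1,400)); T=T0[win[1]:win[3],win[0]:win[2]]
            wt=cv2.dilate((prism(c,SH[name],q,z0,z1,win)>.3).astype(np.uint8),np.ones((7,7))).astype(np.float32)
            if W is not None: wt=wt*W[win[1]:win[3],win[0]:win[2]]
            b=q.copy()
            def f(p):
                m=prism(c,SH[name],[b[0]+p[0]/1000,b[1]+p[1]/1000,b[2]+p[2]/30],z0,z1,win)
                return float((wt*(m-T)**2).sum())
            st=8 if it==0 else 3
            r=minimize(f,[0,0,0],method='Nelder-Mead',options=dict(initial_simplex=[[-st/3,-st/3,-st/3],[st,0,0],[0,st,0],[0,0,st]],xatol=.02,fatol=.005,maxiter=300))
            q=b+np.array([r.x[0]/1000,r.x[1]/1000,r.x[2]/30])
        if best is None or r.fun<best[1]: best=(q,r.fun)
    return best
E
python3 - <<'E'
from fit import *
t=load('top0'); s=load('side0')
px=np.array([(333,130),(375,172),(475,175),(525,128),(480,85),(385,85)],float)
uv=np.array([275,132])+(px-288*np.array([1,0])+.5)/12-.5
w=at_z(s,uv,.05); print(w.round(4), w.mean(0)); d=w[:,:2]-w[:,:2].mean(0); print(np.linalg.norm(d,axis=1), np.degrees(np.arctan2(d[:,1],d[:,0]))%60)
for n,x,ys in [('square',(.6462,.2699),(-.2,)),('hex',(.59,.3974),np.arange(6)*np.pi/18),('oblong',(.5134,.2572),(.59,)),('tee',(.434,.4224),(5.5,)),('ell',(.6578,-.2557),(.26,))]:
    a=fit(t,n,[*x,0],yaws=ys); b=fit(s,n,[*x,0],yaws=ys)
    print(n,a[0].round(4),round(a[1],2),b[0].round(4),round(b[1],2),(1000*(a[0]-b[0])[:2]).round(1))
E
```

```text
[[0.5559 0.407  0.05  ]
 [0.5632 0.3783 0.05  ]
 [0.5946 0.3673 0.05  ]
 [0.6181 0.3903 0.05  ]
 [0.6104 0.4204 0.05  ]
 [0.5794 0.4294 0.05  ]] [0.58694818 0.39877784 0.05      ]
[0.03212291 0.03135446 0.03237953 0.03225515 0.03196071 0.0314975 ] [45.22143352 40.85527731 43.67732009 44.77153945 42.66454227 43.78455468]
square [ 0.6467  0.2703 -0.1612] 6.16 [ 0.6434  0.2721 -0.2033] 7.91 [ 3.3 -1.8]
hex [ 0.5904  0.3981 -0.2753] 6.44 [ 0.5867  0.4011 -0.2533] 13.94 [ 3.7 -3. ]
oblong [0.5133 0.2572 0.5555] 6.32 [0.5092 0.26   0.586 ] 19.68 [ 4.  -2.9]
tee [0.4339 0.423  5.4788] 9.41 [0.4298 0.4258 5.4601] 24.17 [ 4.2 -2.8]
ell [ 0.658  -0.2555  0.2503] 8.87 [ 0.6537 -0.2524  0.2514] 14.59 [ 4.3 -3.1]
```

```bash
python3 - <<'E'
from fit import *
t=load('top0'); s=load('side0')
overlay(t,[],(385,185,475,262),8,'pics/bt.png')
overlay(s,[],(270,270,400,360),6,'pics/bs.png',gain=1)
E
```

```text
(no output)
```

View pics/bt.png

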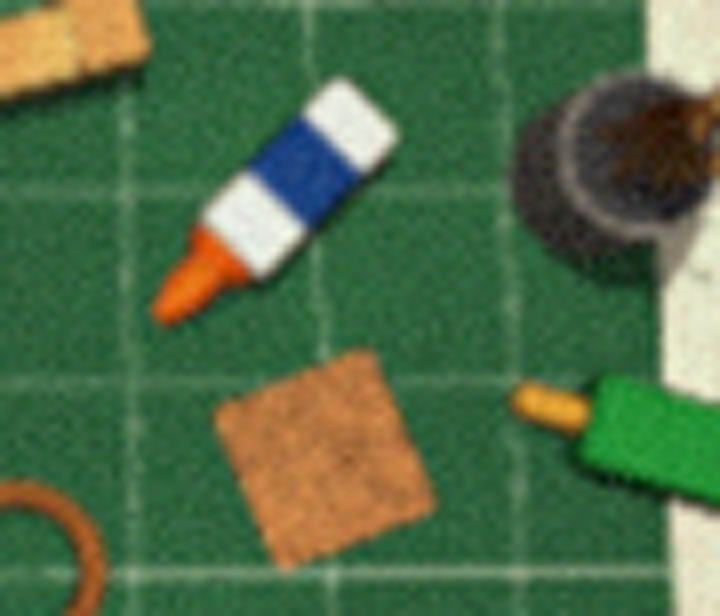

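View pics/bs.png

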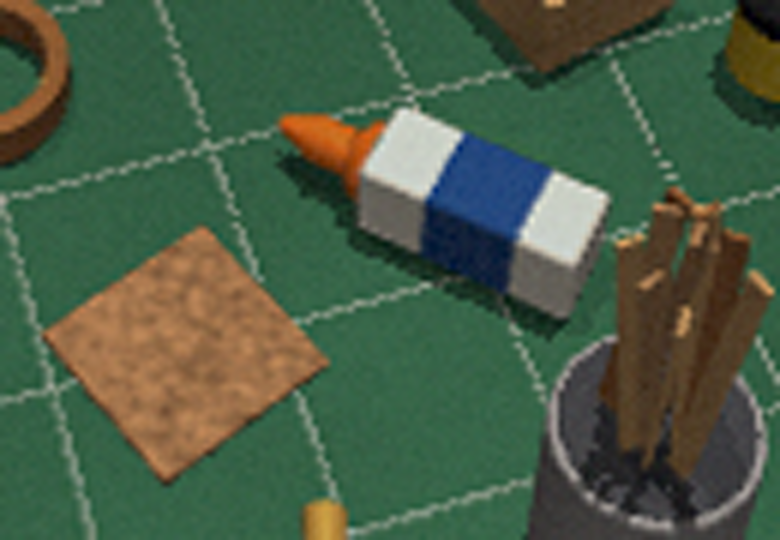

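```bash
python3 - <<'E'
from fit import *
t=load('top0'); s=load('side0')
def T(px): return np.array([385,185])+(np.array(px,float)+.5)/8-.5
def S(px): return np.array([270,270])+(np.array(px,float)+.5)/6-.5
for nm,c,uv in (('top',t,T([(215,410),(370,350),(437,508),(290,568)])),('side',s,S([(45,338),(203,228),(328,362),(170,482)]))):
    w=at_z(c,uv,.005); d=w-np.roll(w,1,0); print(nm,'coaster',w.mean(0).round(4),np.linalg.norm(d,axis=1).round(3),np.degrees(np.arctan2(d[:,1],d[:,0]))%90)
for nm,c,uv in (('top',t,T([(340,78),(398,135),(263,277),(203,222)])),('side',s,S([(608,198),(577,262),(360,178),(405,108)]))):
    w=at_z(c,uv,.044); base=w[:2].mean(0); sh=w[2:].mean(0); d=sh-base; print(nm,'base',base.round(4),'sh',sh.round(4),'len',np.linalg.norm(d).round(4),'wid',np.linalg.norm(w[0]-w[1]).round(4),np.linalg.norm(w[2]-w[3]).round(4),'ang',np.degrees(np.arctan2(d[1],d[0])).round(1))
print('tip',at_z(t,[T((160,318))],.022),at_z(s,[S((282,122))],.022))
E
```

```text
top coaster [ 0.4219 -0.3998  0.005 ] [0.089 0.087 0.088 0.083] [24.26103179 20.69742345 21.48009238 21.49622269]
side coaster [ 0.4185 -0.3999  0.005 ] [0.087 0.088 0.087 0.087] [22.70971581 22.4872271  21.9647778  22.60536914]
top base [ 0.6001 -0.418   0.044 ] sh [ 0.5265 -0.3456  0.044 ] len 0.1033 wid 0.0414 0.0411 ang 135.5
side base [ 0.5968 -0.4189  0.044 ] sh [ 0.5247 -0.349   0.044 ] len 0.1004 wid 0.0368 0.0438 ang 135.9
tip [[ 0.49355719 -0.31130372  0.022     ]] [[ 0.49025681 -0.30955966  0.022     ]]
```

```bash
cat > mv.py <<'E'
from h import *
import json
def Rt(zaz,tilt=0.,up=None):
    """tool y down, jaw z at azimuth zaz deg, then tilt deg about tool z (neg: tip towards +x tool)"""
    a=np.radians(zaz); z=np.array([np.cos(a),np.sin(a),0]); y=np.array([0,0,-1.]); x=np.cross(y,z)
    return np.c_[x,y,z]@R.from_rotvec([0,0,np.radians(tilt)]).as_matrix()
def cur():
    s=sensors.state(); return s['eef_pos'],R.from_rotvec(s['eef_rot']).as_matrix(),s
def rel(targets,start=None):
    p,M,s=cur() if start is None else (*start,None)
    for tp,tR in targets:
        sh=M.T@(np.asarray(tp)-p); rv=R.from_matrix(M.T@tR).as_rotvec()
        print('[%s],[%s]'%(','.join('%.4f'%v for v in sh),','.join('%.4f'%v for v in rv)),' dist %.3f ang %.1f'%(np.linalg.norm(sh),np.degrees(np.linalg.norm(rv))))
def st():
    p,M,s=cur(); print('t %.2f pos %s'%(s['clock'],p.round(4)),'y',M[:,1].round(3),'zaz %.2f'%np.degrees(np.arctan2(M[1,2],M[0,2])),'op %.1f mm'%(s['opening']*93),'F',s['ft_force'].round(1),'q',s['q'].round(2))
E
python3 - <<'E'
from mv import *
rel([((.45,.05,.30),Rt(74.5)),((.5437,-.3647,.25),Rt(45.7)),((.5437,-.3647,.25),Rt(45.7,-45))])
E
```

```text
[0.4204,-0.0627,-0.4315],[0.0016,0.0007,-0.0001]  dist 0.606 ang 0.1
[0.6213,-0.0121,-0.8061],[0.0016,0.5034,0.0003]  dist 1.018 ang 28.8
[0.6213,-0.0121,-0.8061],[-0.1960,0.4777,-0.7681]  dist 1.018 ang 53.0
```

```bash
python3 -m pendant '[[[0.42,-0.0627,-0.43],[0,0,0],0.093],[[0.42,-0.0627,-0.43],[0,0,0],0.093],[[0.42,-0.0627,-0.43],[0,0,0],0.093],[[0.42,-0.0627,-0.43],[0,0,0],0.093],[[0.42,-0.0627,-0.43],[0,0,0],0.093],[[0.42,-0.0627,-0.43],[0,0,0],0.093],[[0.42,-0.0627,-0.43],[0,0,0],0.093],[[0.42,-0.0627,-0.43],[0,0,0],0.093],[[0.42,-0.0627,-0.43],[0,0,0],0.093],[[0.42,-0.0627,-0.43],[0,0,0],0.093]]'
python3 -c "
from mv import *
st(); rel([((.5437,-.3647,.25),Rt(45.7,-45))])"
```

```text
clock: 1.35
eef_pos: [0.4508, 0.0493, 0.3003]
eef_rot: [-1.561, 0.213, -0.213]
ft_force: [0.1, 0.7, 0.1]
opening: 1.003
t 1.35 pos [0.4508 0.0493 0.3003] y [-0. -0. -1.] zaz 74.43 op 93.2 mm F [0.1 0.7 0.1] q [-0.   -0.29  1.77 -0.    1.66 -1.3 ]
[0.2007,0.0505,-0.3739],[-0.1966,0.4753,-0.7684]  dist 0.427 ang 53.0
```

```bash
python3 -m pendant '[[[0.2,0.05,-0.374],[-0.197,0.475,-0.768],0.093],[[0.2,0.05,-0.374],[-0.197,0.475,-0.768],0.093],[[0.2,0.05,-0.374],[-0.197,0.475,-0.768],0.093],[[0.2,0.05,-0.374],[-0.197,0.475,-0.768],0.093],[[0.2,0.05,-0.374],[-0.197,0.475,-0.768],0.093],[[0.2,0.05,-0.374],[-0.197,0.475,-0.768],0.093],[[0.2,0.05,-0.374],[-0.197,0.475,-0.768],0.093],[[0.2,0.05,-0.374],[-0.197,0.475,-0.768],0.093],[[0.2,0.05,-0.374],[-0.197,0.475,-0.768],0.093],[[0.2,0.05,-0.374],[-0.197,0.475,-0.768],0.093]]'
python3 -c "
from mv import *
st(); shot('top','t1'); shot('side','s1'); rel([((.5437,-.3647,.12),Rt(45.7,-45)),((.5437,-.3647,.023),Rt(45.7,-45))])"
```

```text
clock: 2.6
eef_pos: [0.5435, -0.3607, 0.2507]
eef_rot: [-1.707, -0.013, -1.198]
ft_force: [-0.5, 0.2, 0.8]
opening: 1.002
t 2.60 pos [ 0.5435 -0.3607  0.2507] y [ 0.508 -0.492 -0.707] zaz 45.89 op 93.1 mm F [-0.5  0.2  0.8] q [-0.6  -0.36  2.11 -0.21  0.62 -1.28]
[-0.0907,0.0946,-0.0029],[-0.0026,0.0028,0.0006]  dist 0.131 ang 0.2
[-0.1594,0.1632,-0.0029],[-0.0026,0.0028,0.0006]  dist 0.228 ang 0.2
```

View pics/s1.png

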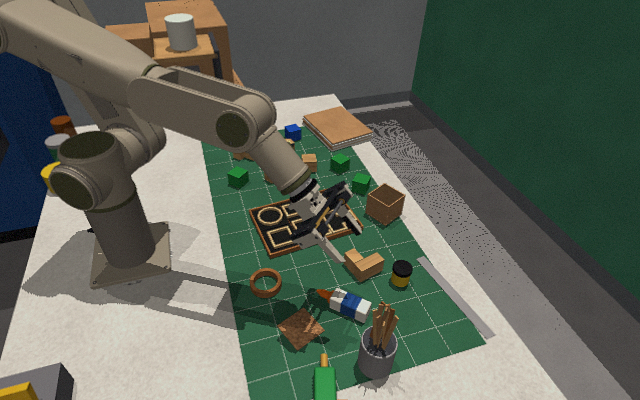

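View pics/t1.png

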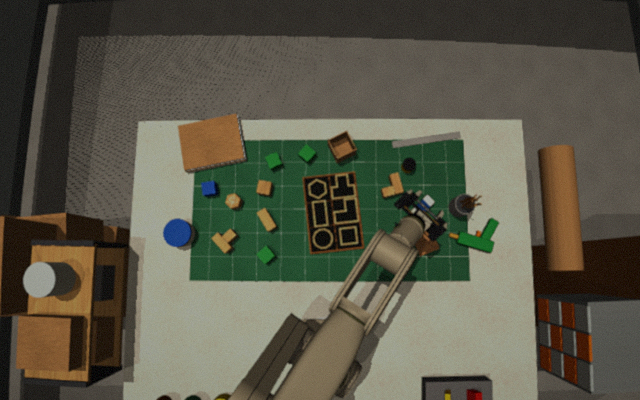

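```bash
python3 -m pendant '[[[-0.04,0.044,0],[0,0,0],0.093],[[-0.085,0.09,-0.003],[0,0,0],0.093],[[-0.12,0.125,-0.003],[0,0,0],0.093],[[-0.157,0.161,-0.003],[0,0,0],0.093],[[-0.157,0.161,-0.003],[0,0,0],0.093],[[-0.157,0.161,-0.003],[0,0,0],0.093]]'
python3 -c "
from mv import *
st(); shot('side','s2')
from fit import *
c=load('s2'); overlay(c,[],(280,230,400,340),6,'pics/s2c.png',gain=1)"
```

```text
clock: 3.45
eef_pos: [0.5421, -0.3644, 0.0234]
eef_rot: [-1.708, -0.01, -1.194]
ft_force: [0.6, 0.1, -0.2]
opening: 0.999
t 3.45 pos [ 0.5421 -0.3644  0.0234] y [ 0.505 -0.491 -0.71 ] zaz 45.91 op 92.9 mm F [ 0.6  0.1 -0.2] q [-0.61  0.07  2.21 -0.95  0.14 -0.51]
```

View pics/s2c.png

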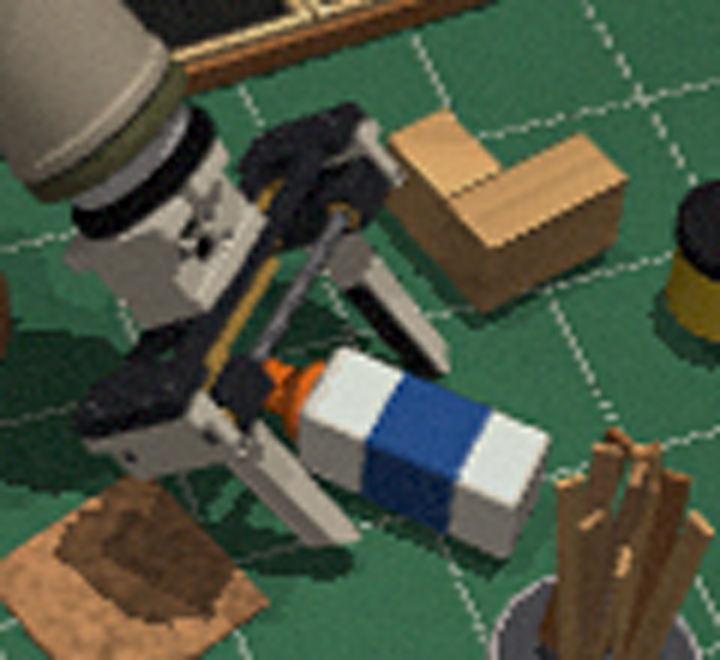

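```bash
python3 -m pendant '[[[0,0,0],[0,0,0],0.03],[[0,0,0],[0,0,0],0.03],[[0,0,0],[0,0,0],0.03],[[0,0,0],[0,0,0],0.03],[[0,0,0],[0,0,0],0.03],[[0,0,0],[0,0,0],0.03]]'
python3 -c "
from mv import *
st(); rel([((.5437,-.3647,.12),Rt(45.7,-30)),((.5,-.38,.24),Rt(45.7,0)),((.5,-.38,.24),Rt(45.7,45))])"
```

```text
clock: 4.25
eef_pos: [0.543, -0.3659, 0.0255]
eef_rot: [-1.708, -0.012, -1.198]
ft_force: [-1.1, 1.8, 2.9]
opening: 0.47
t 4.25 pos [ 0.543  -0.3659  0.0255] y [ 0.507 -0.493 -0.707] zaz 45.82 op 43.7 mm F [-1.1  1.8  2.9] q [-0.61  0.07  2.21 -0.95  0.14 -0.51]
[0.0665,-0.0671,0.0013],[-0.0011,0.0019,0.2614]  dist 0.094 ang 15.0
[0.1367,-0.1666,-0.0402],[-0.0006,0.0022,0.7850]  dist 0.219 ang 45.0
[0.1367,-0.1666,-0.0402],[0.0003,0.0024,1.5704]  dist 0.219 ang 90.0
```

```bash
python3 -m pendant '[[[0.035,-0.035,0],[0,0,0],0.03],[[0.067,-0.067,0],[0,0,0.1],0.03],[[0.1,-0.11,-0.02],[0,0,0.28],0.03],[[0.13,-0.16,-0.04],[0,0,0.46],0.03],[[0.137,-0.167,-0.04],[0,0,0.64],0.03],[[0.137,-0.167,-0.04],[0,0,0.785],0.03],[[0.137,-0.167,-0.04],[0,0,0.785],0.03],[[0.137,-0.167,-0.04],[0,0,0.785],0.03]]'
python3 -c "
from mv import *
st(); rel([((.45,-.39,.24),Rt(45.7,45))])"
```

```text
clock: 5.25
eef_pos: [0.5001, -0.3805, 0.2379]
eef_rot: [-1.484, 0.606, -0.6]
ft_force: [0.1, -0.0, -3.4]
opening: 0.471
t 5.25 pos [ 0.5001 -0.3805  0.2379] y [-0.003  0.002 -1.   ] zaz 45.78 op 43.8 mm F [ 0.1 -0.  -3.4] q [-0.73  0.21  1.4  -0.    1.54 -1.53]
[-0.0292,-0.0020,-0.0417],[0.0010,0.0011,0.7816]  dist 0.051 ang 44.8
```

```bash
python3 -m pendant '[[[-0.015,-0.002,-0.02],[0,0,0.18],0.03],[[-0.029,-0.002,-0.042],[0,0,0.36],0.03],[[-0.029,-0.002,-0.042],[0,0,0.54],0.03],[[-0.029,-0.002,-0.042],[0,0,0.72],0.03],[[-0.029,-0.002,-0.042],[0.001,0.001,0.7816],0.03],[[-0.029,-0.002,-0.042],[0.001,0.001,0.7816],0.03],[[-0.029,-0.002,-0.042],[0.001,0.001,0.7816],0.03]]'
python3 -c "
from mv import *
st(); 
shot('top','t3'); shot('side','s3')
rel([((.42,-.4,.12),Rt(45.7,45)),((.42,-.4,.085),Rt(45.7,45))])
from fit import *
overlay(load('t3'),[],(370,160,480,270),5,'pics/t3c.png'); overlay(load('s3'),[],(250,170,410,350),4,'pics/s3c.png',gain=1)"
```

```text
clock: 6.12
eef_pos: [0.4502, -0.3898, 0.2434]
eef_rot: [-1.123, 1.099, 0.004]
ft_force: [-0.1, 0.4, -2.2]
opening: 0.47
t 6.12 pos [ 0.4502 -0.3898  0.2434] y [-0.502  0.489 -0.713] zaz 45.76 op 43.7 mm F [-0.1  0.4 -2.2] q [-0.79  0.9   0.64 -0.02  2.37 -1.6 ]
[0.0770,0.0992,-0.0284],[0.0007,0.0008,0.0091]  dist 0.129 ang 0.5
[0.1015,0.1242,-0.0284],[0.0007,0.0008,0.0091]  dist 0.163 ang 0.5
```

View pics/t3c.png

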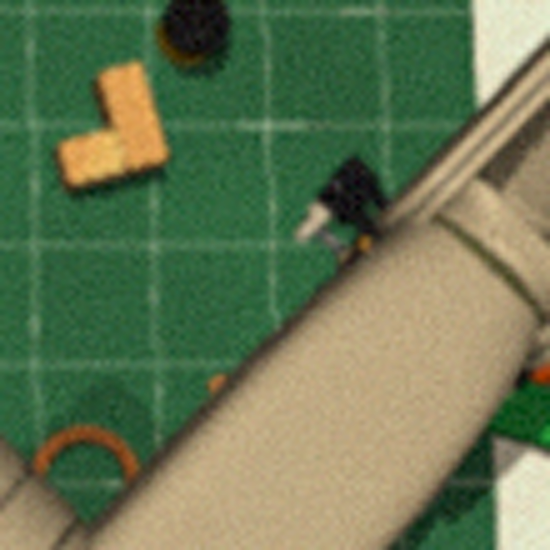

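View pics/s3c.png

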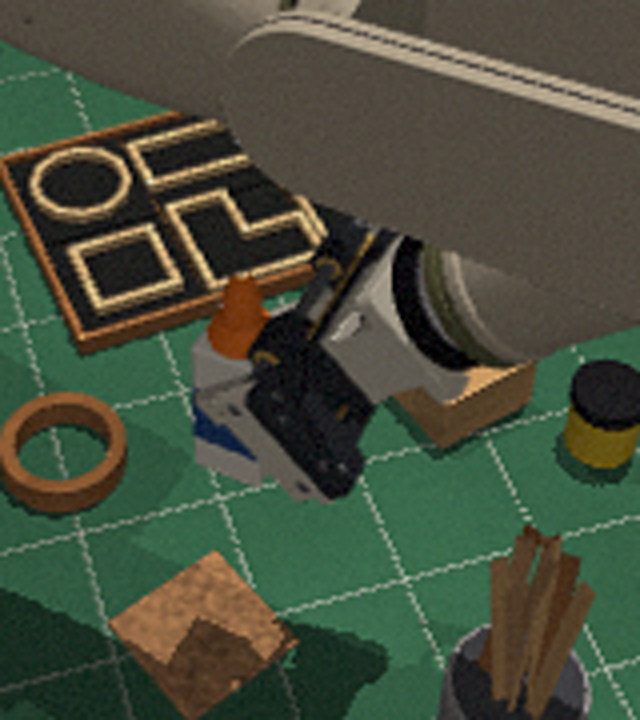

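```bash
python3 -c "
from mv import *
P=np.load('/tmp/P0.npy')
for nm,(u0,v0,u1,v1) in dict(jar=(445,190,485,220),gun=(450,215,500,252)).items():
    Q=P[v0:v1,u0:u1].reshape(-1,3); Q=Q[Q[:,2]>.015]
    print(nm,len(Q),np.nanpercentile(Q,[1,50,99],axis=0).round(3).tolist())
rel([((.42,-.4,.24),Rt(90.7,45))])"
```

```text
jar 483 [[0.528, -0.576, 0.017], [0.561, -0.529, 0.102], [0.604, -0.498, 0.228]]
gun 764 [[0.385, -0.693, 0.017], [0.439, -0.622, 0.033], [0.528, -0.502, 0.044]]
[-0.0071,0.0136,-0.0284],[-0.5521,-0.5571,0.0087]  dist 0.032 ang 44.9
```

```bash
python3 -m pendant '[[[0,0.005,-0.01],[-0.12,-0.12,0.002],0.03],[[0,0.01,-0.02],[-0.24,-0.24,0.004],0.03],[[-0.004,0.0136,-0.0284],[-0.36,-0.36,0.006],0.03],[[-0.007,0.0136,-0.0284],[-0.48,-0.48,0.008],0.03],[[-0.007,0.0136,-0.0284],[-0.552,-0.557,0.0087],0.03],[[-0.007,0.0136,-0.0284],[-0.552,-0.557,0.0087],0.03],[[-0.007,0.0136,-0.0284],[-0.552,-0.557,0.0087],0.03],[[-0.007,0.0136,-0.0284],[-0.552,-0.557,0.0087],0.03]]'
python3 -c "
from mv import *
st(); 
shot('top','t4'); shot('side','s4')
rel([((.42,-.4,.12),Rt(90.7,45)),((.42,-.4,.085),Rt(90.7,45))])
from fit import *
overlay(load('t4'),[],(370,160,480,270),5,'pics/t4c.png'); overlay(load('s4'),[],(250,170,410,350),4,'pics/s4c.png',gain=1)"
```

```text
clock: 7.22
eef_pos: [0.4193, -0.4006, 0.2379]
eef_rot: [-1.482, 0.609, 0.624]
ft_force: [0.2, -0.2, -3.2]
opening: 0.47
t 7.22 pos [ 0.4193 -0.4006  0.2379] y [-0.709 -0.004 -0.705] zaz 90.52 op 43.7 mm F [ 0.2 -0.2 -3.2] q [-0.6   0.69  0.97 -0.49  2.11 -2.3 ]
[0.0839,0.0823,0.0001],[-0.0045,0.0011,-0.0037]  dist 0.118 ang 0.3
[0.1087,0.1070,-0.0000],[-0.0045,0.0011,-0.0037]  dist 0.153 ang 0.3
```

View pics/t4c.png

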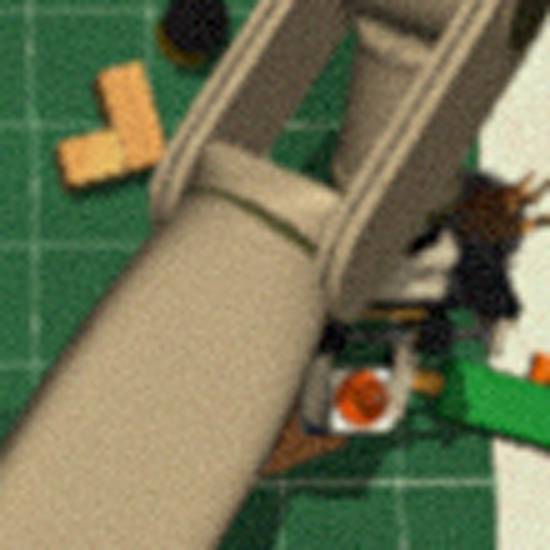

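View pics/s4c.png

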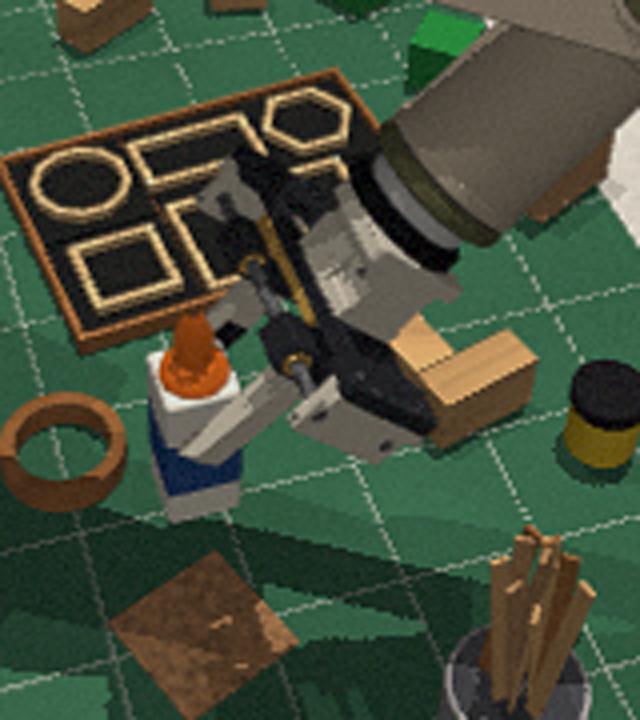

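```bash
python3 -c "
from mv import *
t=load('t4');print(at_z(t,[(442.4,239.6)],.312))
rel([((.4233,-.4,.12),Rt(90.7,45)),((.4233,-.4,.092),Rt(90.7,45)),((.4233,-.4,.086),Rt(90.7,45)),((.4233,-.4,.082),Rt(90.7,45))])"
```

```text
[[ 0.41472018 -0.3885073   0.312     ]]
[0.0862,0.0800,0.0001],[-0.0045,0.0011,-0.0037]  dist 0.118 ang 0.3
[0.1061,0.0997,-0.0000],[-0.0045,0.0011,-0.0037]  dist 0.146 ang 0.3
[0.1104,0.1039,-0.0001],[-0.0045,0.0011,-0.0037]  dist 0.152 ang 0.3
[0.1132,0.1067,-0.0001],[-0.0045,0.0011,-0.0037]  dist 0.156 ang 0.3
```

```bash
python3 -m pendant '[[[0.035,0.033,0],[0,0,0],0.03],[[0.07,0.065,0],[0,0,0],0.03],[[0.09,0.084,0],[0,0,0],0.03],[[0.1061,0.0997,0],[-0.0045,0.001,-0.0037],0.03],[[0.1061,0.0997,0],[-0.0045,0.001,-0.0037],0.03],[[0.1061,0.0997,0],[-0.0045,0.001,-0.0037],0.03]]'
python3 -c "
from mv import *
st(); 
shot('top','t5'); shot('side','s5')
rel([((.4233,-.4,.086),Rt(90.7,45)),((.4233,-.4,.083),Rt(90.7,45))])
from fit import *
overlay(load('t5'),[],(400,200,480,270),7,'pics/t5c.png'); overlay(load('s5'),[],(260,230,400,350),5,'pics/s5c.png',gain=1.3)"
```

```text
clock: 8.07
eef_pos: [0.4244, -0.3999, 0.094]
eef_rot: [-1.49, 0.603, 0.623]
ft_force: [-0.1, 0.7, -1.7]
opening: 0.47
t 8.07 pos [ 0.4244 -0.3999  0.094 ] y [-0.706 -0.011 -0.708] zaz 90.81 op 43.7 mm F [-0.1  0.7 -1.7] q [-0.59  0.83  1.04 -0.45  1.93 -2.19]
[0.0048,0.0068,0.0001],[0.0029,-0.0001,0.0026]  dist 0.008 ang 0.2
[0.0069,0.0089,0.0001],[0.0029,-0.0001,0.0026]  dist 0.011 ang 0.2
```

View pics/t5c.png

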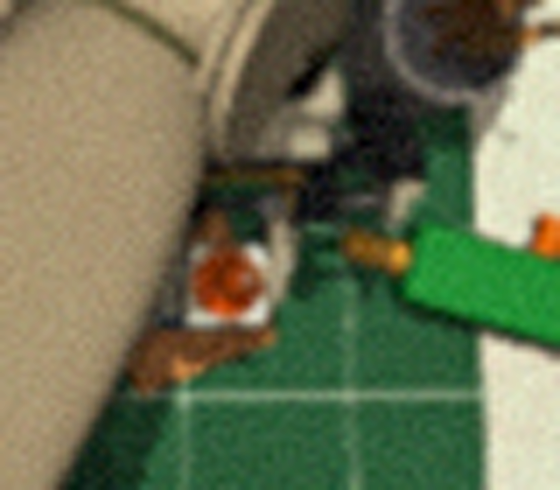

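View pics/s5c.png

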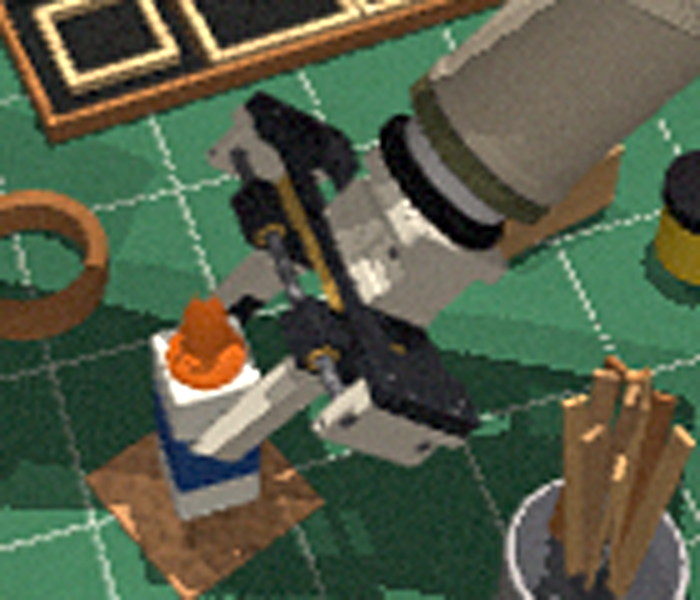

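```bash
python3 -c "
from fit import *
SH['b']=box(-22,22,-22,22); SH['c']=box(-45,45,-45,45)
s=load('s5'); yw=np.radians(.7)
overlay(s,[('b',(.4244-.0035-.002,-.3999+.0013,yw))],(280,280,340,355),10,'pics/s5d.png',z0=.0164,z1=.1214,gain=1.5)
overlay(s,[('c',(.4185,-.3999,np.radians(22.4)))],(280,280,340,355),10,'pics/s5e.png',z0=.005,z1=.005,gain=1.5)
a=cv2.imread('pics/s5d.png');b=cv2.imread('pics/s5e.png');cv2.imwrite('pics/s5f.png',np.hstack([a,b])[150:,:])
"
```

```text
(no output)
```

View pics/s5f.png

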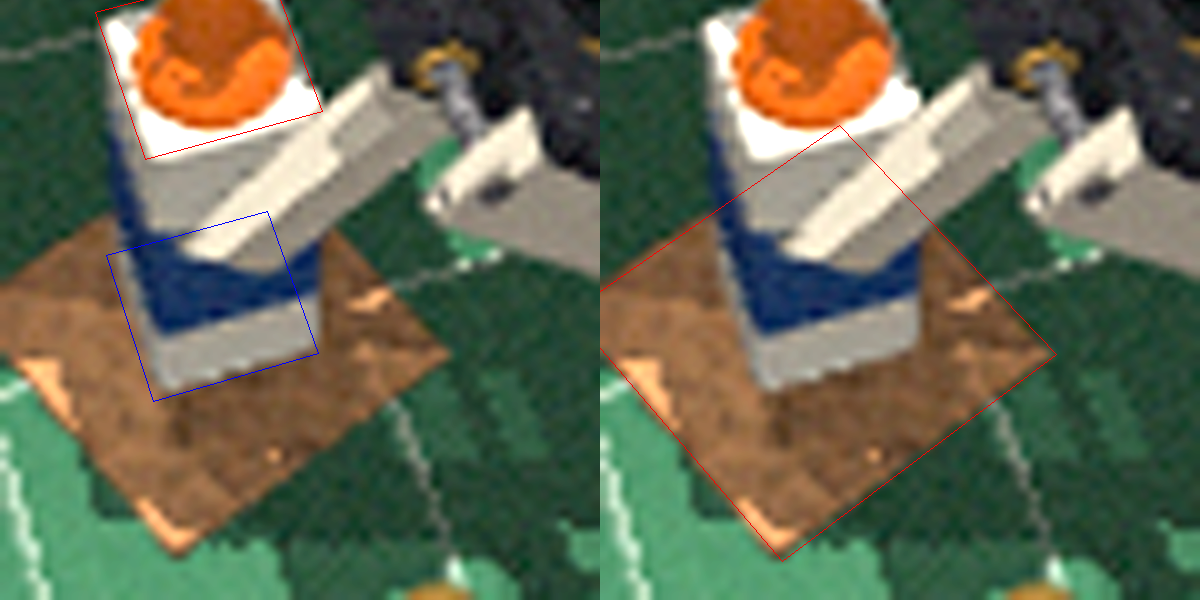

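```bash
python3 -c "
from mv import *
s=load('s5')
f=lambda px:np.array([280,280])+(np.array(px,float)+[0,150]+.5)/10-.5
a=at_z(s,[f((163,391)),f((319,345))],.0164)[:,:2];b=at_z(s,[f((153,402)),f((318,353))],.0164)[:,:2]
print(a,a-b)
a=at_z(s,[f((105,22)),f((147,158)),f((320,100))],.1214)[:,:2];b=at_z(s,[f((97,12)),f((145,159)),f((322,112))],.1214)[:,:2]
print(a,a-b)
"
```

```text
[[ 0.40034627 -0.41901293]
 [ 0.44197981 -0.41818073]] [[0.00323566 0.00222793]
 [0.00091757 0.00211216]]
[[ 0.39810755 -0.38049308]
 [ 0.39771292 -0.42071699]
 [ 0.44156792 -0.41723737]] [[ 0.00111465 -0.00340424]
 [ 0.00052388  0.00012711]
 [ 0.00053858  0.00337255]]
```

```bash
python3 -m pendant '[[[0.0048,0.0068,0],[0.003,0,0.0026],0.03],[[0.0062,0.0082,0],[0.003,0,0.0026],0.03],[[0.0069,0.0089,0],[0.003,0,0.0026],0.03],[[0.0069,0.0089,0],[0.003,0,0.0026],0.03]]'; python3 -c "
from mv import *
st()"
```

```text
clock: 8.68
eef_pos: [0.4226, -0.3997, 0.0834]
eef_rot: [-1.486, 0.608, 0.625]
ft_force: [0.4, 1.5, 9.9]
opening: 0.472
t 8.68 pos [ 0.4226 -0.3997  0.0834] y [-0.709 -0.008 -0.705] zaz 90.66 op 43.9 mm F [0.4 1.5 9.9] q [-0.6   0.84  1.04 -0.44  1.92 -2.19]
```

```bash
python3 -m pendant '[[[0,0,0],[0,0,0],0.06],[[0,0,0],[0,0,0],0.07],[[0,0,0],[0,0,0],0.08],[[0,0,0],[0,0,0],0.08],[[0,0,0],[0,0,0],0.08],[[0,-0.02,0],[0,0,0],0.08],[[0,-0.06,0],[0,0,0],0.08],[[0,-0.12,0],[0,0,0],0.08],[[0,-0.17,0],[0,0,0],0.08],[[0,-0.17,0],[0,0,0],0.08]]'; python3 -c "
from mv import *
st(); shot('top','t6'); shot('side','s6')
from fit import *
overlay(load('t6'),[],(400,200,480,270),5,'pics/t6c.png'); overlay(load('s6'),[],(280,250,360,350),5,'pics/s6c.png',gain=1.3)
a=cv2.imread('pics/t6c.png');b=cv2.imread('pics/s6c.png');cv2.imwrite('pics/6.png',np.hstack([cv2.copyMakeBorder(a,0,150,0,0,0),b]))"
```

```text
clock: 9.93
eef_pos: [0.5455, -0.3982, 0.203]
eef_rot: [-1.489, 0.603, 0.622]
ft_force: [-0.1, 0.5, -0.7]
opening: 0.865
t 9.93 pos [ 0.5455 -0.3982  0.203 ] y [-0.705 -0.01  -0.709] zaz 90.78 op 80.5 mm F [-0.1  0.5 -0.7] q [-0.52  1.12  0.38 -0.49  2.29 -2.3 ]
```

View pics/6.png

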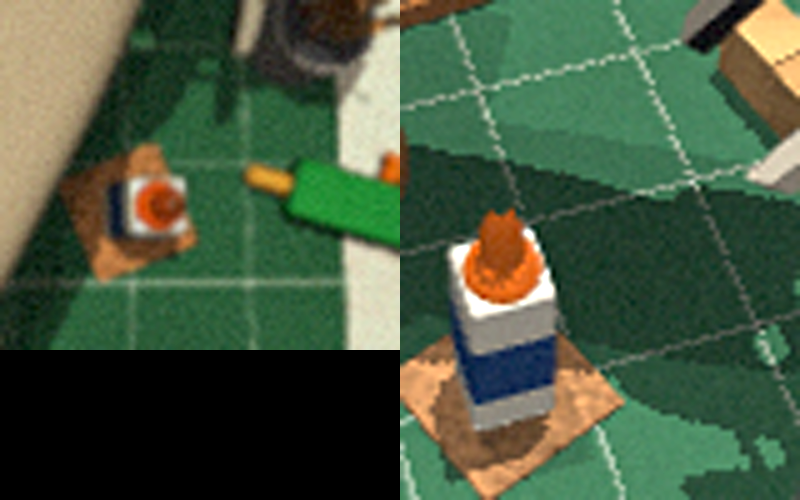

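View pics/s6.png

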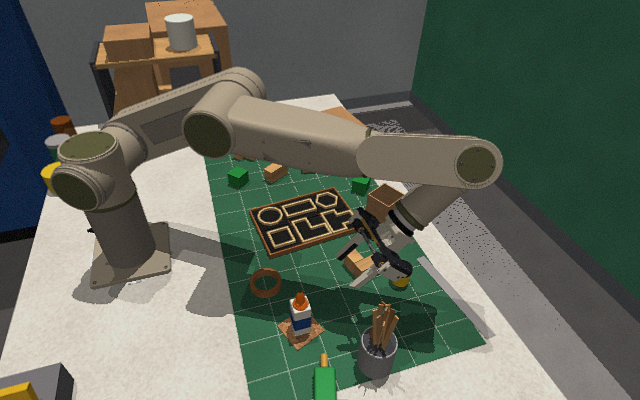

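```bash
python3 -c "
from mv import *
rel([((.6714,-.2748,.18),Rt(104.4,0))])"
```

```text
[0.1059,-0.0781,0.1217],[-0.0961,-0.2254,-0.7841]  dist 0.179 ang 47.1
```

```bash
python3 -m pendant '[[[0.02,-0.04,0.03],[0,0,0],0.07],[[0.05,-0.078,0.07],[-0.03,-0.08,-0.25],0.07],[[0.09,-0.078,0.1],[-0.06,-0.14,-0.45],0.07],[[0.1059,-0.0781,0.1217],[-0.08,-0.19,-0.65],0.07],[[0.1059,-0.0781,0.1217],[-0.096,-0.2254,-0.784],0.07],[[0.1059,-0.0781,0.1217],[-0.096,-0.2254,-0.784],0.07],[[0.1059,-0.0781,0.1217],[-0.096,-0.2254,-0.784],0.07],[[0.1059,-0.0781,0.1217],[-0.096,-0.2254,-0.784],0.07]]'; python3 -c "
from mv import *
from fit import *
st(); t=shot('top','t7'); s=shot('side','s7')
overlay(t,[('ell',(.658,-.2555,.251))],(360,150,440,220),5,'pics/t7c.png'); overlay(s,[('ell',(.6537,-.2524,.251))],(310,210,410,290),4,'pics/s7c.png',gain=1.3)
a=cv2.imread('pics/t7c.png');b=cv2.imread('pics/s7c.png');cv2.imwrite('pics/7.png',np.hstack([a[:320],b]))
rel([((.6714,-.2748,.036),Rt(104.4,0))])"
```

```text
clock: 11.02
eef_pos: [0.6704, -0.275, 0.1806]
eef_rot: [-1.561, -0.193, 0.198]
ft_force: [1.0, 0.2, 0.4]
opening: 0.75
t 11.03 pos [ 0.6704 -0.275   0.1806] y [-0.003  0.    -1.   ] zaz 104.28 op 69.7 mm F [1.  0.2 0.4] q [-0.46  0.5   1.15 -0.    1.5  -2.28]
[-0.0001,0.1448,0.0002],[-0.0004,-0.0009,-0.0013]  dist 0.145 ang 0.1
```

View pics/7.png

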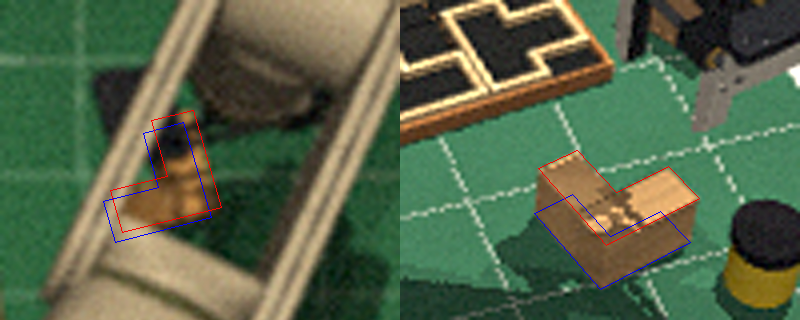

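```bash
python3 -m pendant '[[[0.0,0.05,0],[0,0,0],0.07],[[0.0,0.1,0],[0,0,0],0.07],[[0.0,0.13,0],[0,0,0],0.07],[[0.0,0.145,0],[0,0,0],0.07],[[0.0,0.145,0],[0,0,0],0.07]]' && python3 -m pendant '[[[0,0,0],[0,0,0],0.02],[[0,0,0],[0,0,0],0.02],[[0,0,0],[0,0,0],0.02],[[0,0,0],[0,0,0],0.02],[[0,0,0],[0,0,0],0.02]]'; python3 -c "
from mv import *
from fit import *
st(); t=shot('top','t8'); s=shot('side','s8')
overlay(s,[('ell',(.6537,-.2524,.251))],(310,170,410,290),5,'pics/s8c.png',gain=1.3)
th=6.25
c=np.array([.5502,-.0670]); a=np.radians(th); g=c+np.array([.01*np.cos(a)+.024*np.sin(a),.01*np.sin(a)-.024*np.cos(a)]); print(g)
rel([((.6714,-.2748,.14),Rt(104.4,0)),((g[0],g[1],.14),Rt(90+th,0))])"
```

```text
clock: 11.75
eef_pos: [0.6713, -0.2745, 0.0349]
eef_rot: [-1.561, -0.196, 0.199]
ft_force: [0.6, -0.7, -0.3]
opening: 0.756
clock: 12.38
eef_pos: [0.6717, -0.2751, 0.0369]
eef_rot: [-1.562, -0.198, 0.196]
ft_force: [-0.2, 0.4, 3.9]
opening: 0.386
t 12.38 pos [ 0.6717 -0.2751  0.0369] y [ 0.001 -0.    -1.   ] zaz 104.37 op 35.9 mm F [-0.2  0.4  3.9] q [-0.46  0.62  1.26  0.    1.27 -2.28]
[ 0.56275337 -0.08976868]
[-0.0001,-0.1031,0.0003],[0.0005,-0.0005,0.0007]  dist 0.103 ang 0.1
[-0.0594,-0.1032,0.2065],[0.0005,0.1417,0.0007]  dist 0.238 ang 8.1
```

View pics/s8c.png

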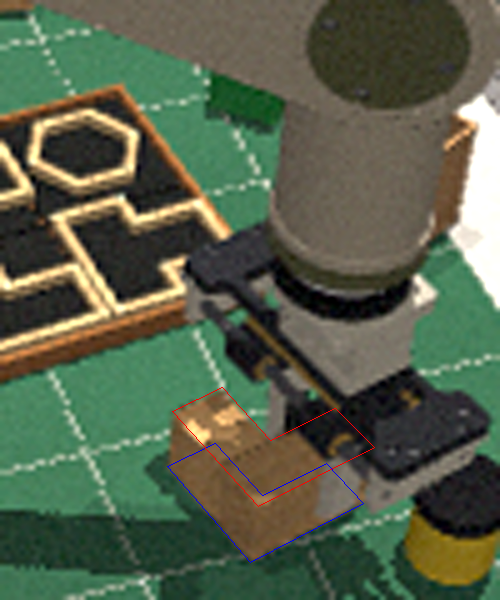

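```bash
python3 -m pendant '[[[0,-0.05,0],[0,0,0],0.02],[[0,-0.09,0.01],[0,0,0],0.02],[[-0.02,-0.103,0.06],[0,0.05,0],0.02],[[-0.035,-0.103,0.12],[0,0.1,0],0.02],[[-0.05,-0.09,0.17],[0,0.14,0],0.02],[[-0.0594,-0.07,0.2065],[0,0.1417,0],0.02],[[-0.0594,-0.05,0.2065],[0,0.1417,0],0.02],[[-0.0594,-0.05,0.2065],[0,0.1417,0],0.02],[[-0.0594,-0.05,0.2065],[0,0.1417,0],0.02]]'; python3 -c "
from mv import *
from fit import *
st(); t=shot('top','t9'); s=shot('side','s9')
p,M,_=cur(); th=np.arctan2(M[1,2],M[0,2])-np.pi/2
g=np.array([10,-24])/1000; c=p[:2]-np.array([g[0]*np.cos(th)-g[1]*np.sin(th),g[0]*np.sin(th)+g[1]*np.cos(th)]); print(c,th)
z0=p[2]-.036
overlay(t,[('ell',(*c,th))],(295,160,375,260),6,'pics/t9c.png',z0=z0,z1=z0+.05); overlay(s,[('ell',(*c,th))],(240,150,370,260),5,'pics/s9c.png',gain=1.3,z0=z0,z1=z0+.05)
"
```

```text
clock: 13.6
eef_pos: [0.5633, -0.0906, 0.0867]
eef_rot: [-1.569, -0.086, 0.084]
ft_force: [0.1, -0.1, -2.0]
opening: 0.385
t 13.60 pos [ 0.5633 -0.0906  0.0867] y [ 0.001 -0.    -1.   ] zaz 96.20 op 35.8 mm F [ 0.1 -0.1 -2. ] q [-0.25  0.17  1.72 -0.    1.24 -1.93]
[ 0.55117676 -0.06788062] 0.10805126802485687
```

View pics/t9c.png

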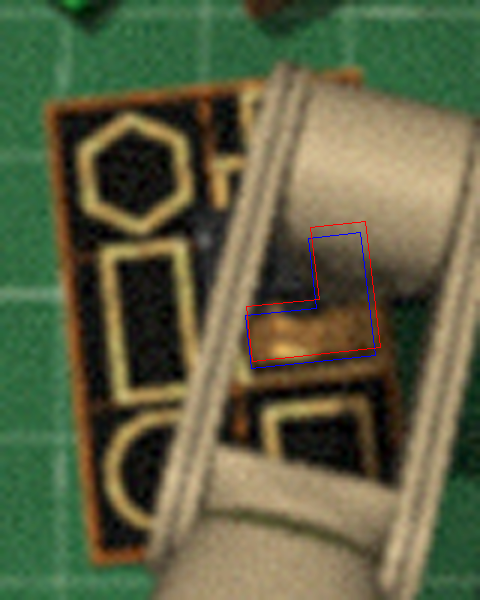

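View pics/s9c.png

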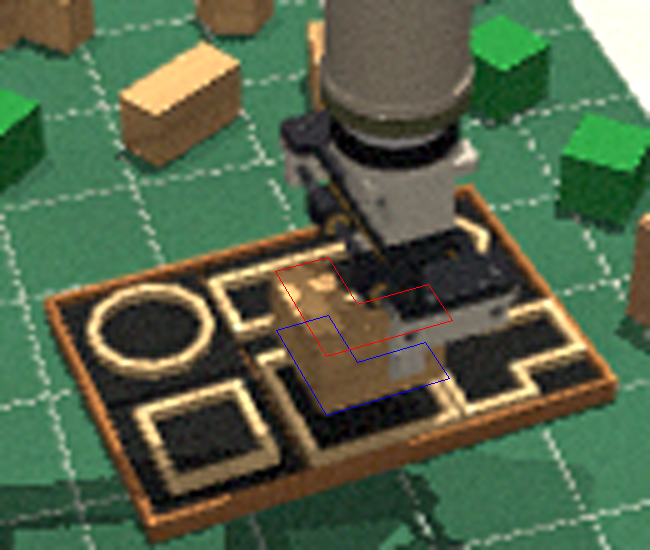

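```bash
python3 -c "
from mv import *
rel([((.56275,-.08977,.056),Rt(96.25)),((.56275,-.08977,.048),Rt(96.25))])"
```

```text
[-0.0009,0.0312,0.0010],[0.0007,-0.0010,0.0017]  dist 0.031 ang 0.1
[-0.0009,0.0392,0.0010],[0.0007,-0.0010,0.0017]  dist 0.039 ang 0.1
```

```bash
python3 -m pendant '[[[-0.0009,0.012,0.001],[0,0,0],0.02],[[-0.0009,0.022,0.001],[0,0,0],0.02],[[-0.0009,0.025,0.001],[0,0,0],0.02],[[-0.0009,0.027,0.001],[0,0,0],0.02],[[-0.0009,0.029,0.001],[0,0,0],0.02],[[-0.0009,0.029,0.001],[0,0,0],0.02]]'; python3 -m pendant '[[[0,0.002,0],[0,0,0],0.02],[[0,0.004,0],[0,0,0],0.02],[[0,0.004,0],[0,0,0],0.02]]';python3 -c "
from mv import *
from fit import *
st(); s=shot('side','s10')
overlay(s,[],(240,150,370,260),6,'pics/s10c.png',gain=1.3)"
```

```text
clock: 14.45
eef_pos: [0.5617, -0.0887, 0.0573]
eef_rot: [-1.569, -0.086, 0.085]
ft_force: [0.1, 0.5, -1.9]
opening: 0.386
clock: 14.82
eef_pos: [0.5616, -0.0887, 0.0531]
eef_rot: [-1.569, -0.086, 0.086]
ft_force: [1.0, -0.8, -3.4]
opening: 0.388
t 14.82 pos [ 0.5616 -0.0887  0.0531] y [ 0. -0. -1.] zaz 96.25 op 36.1 mm F [ 1.  -0.8 -3.4] q [-0.25  0.21  1.75  0.    1.18 -1.93]
```

View pics/s10c.png

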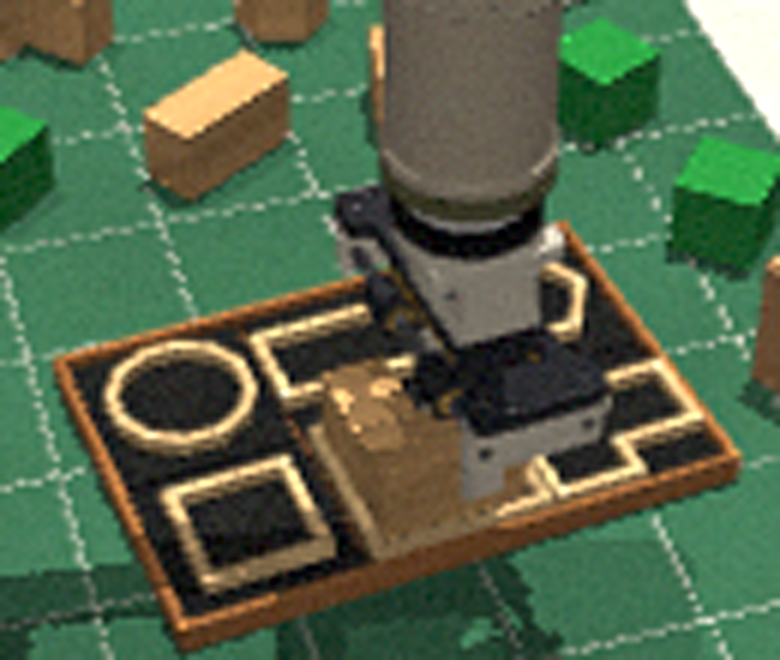

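```bash
python3 -m pendant '[[[0,0.002,0],[0,0,0],0.02],[[0,0.004,0],[0,0,0],0.02],[[0,0.005,0],[0,0,0],0.02],[[0,0.005,0],[0,0,0],0.02]]'; python3 -m pendant '[[[0,0,0],[0,0,0],0.05],[[0,0,0],[0,0,0],0.055],[[0,0,0],[0,0,0],0.055]]';python3 -c "
from mv import *
st()"; python3 -m pendant '[[[0,-0.03,0],[0,0,0],0.055],[[0,-0.08,0],[0,0,0],0.055],[[0,-0.13,0],[0,0,0],0.06],[[0,-0.13,0],[0,0,0],0.06]]';python3 -c "
from mv import *
from fit import *
st(); s=shot('side','s11'); t=shot('top','t11')
overlay(s,[],(240,150,370,260),5,'pics/s11c.png',gain=1.3)"
```

```text
clock: 15.38
eef_pos: [0.5617, -0.0887, 0.0489]
eef_rot: [-1.569, -0.086, 0.086]
ft_force: [-3.5, -0.9, 4.8]
opening: 0.387
clock: 15.75
eef_pos: [0.5615, -0.0886, 0.0481]
eef_rot: [-1.569, -0.086, 0.086]
ft_force: [-0.2, 0.0, 0.4]
opening: 0.586
t 15.75 pos [ 0.5615 -0.0886  0.0481] y [-0.  0. -1.] zaz 96.25 op 54.5 mm F [-0.2  0.   0.4] q [-0.25  0.22  1.75  0.    1.17 -1.93]
clock: 16.25
eef_pos: [0.5647, -0.0894, 0.1839]
eef_rot: [-1.572, -0.093, 0.079]
ft_force: [0.7, -0.4, 0.2]
opening: 0.638
t 16.25 pos [ 0.5647 -0.0894  0.1839] y [ 0.009 -0.002 -1.   ] zaz 96.26 op 59.3 mm F [ 0.7 -0.4  0.2] q [-0.25  0.08  1.64  0.    1.41 -1.93]
```

View pics/s11c.png

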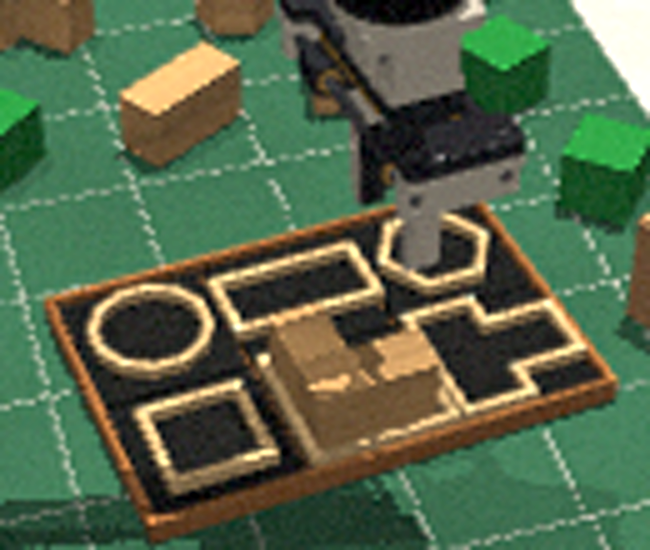

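View pics/t11.png

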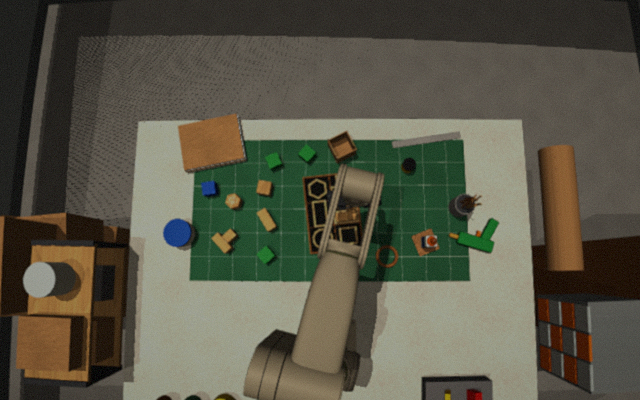

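```bash
python3 -c "
from mv import *
from fit import *
t=load('t11');s=load('s11')
for n,x,y in [('square',(.645,.271),-.18),('hex',(.5885,.3995),-.265),('oblong',(.5113,.2586),.571),('tee',(.432,.4244),5.47)]:
    a=fit(t,n,[*x,y]); b=fit(s,n,[*x,y]); print(n,a[0].round(4),round(a[1],1),b[0].round(4),round(b[1],1))
rel([((.5113,.2586,.17),Rt(122.7))])
"
```

```text
square [ 0.6469  0.2703 -0.1644] 6.6 [0.6586 0.265  0.5093] 134.9
hex [ 0.5905  0.3977 -0.2506] 6.6 [ 0.5866  0.4012 -0.2543] 24.5
oblong [0.5129 0.2572 0.5536] 6.1 [0.5093 0.26   0.5856] 19.9
tee [0.434  0.4227 5.4878] 9.8 [0.4298 0.4257 5.4614] 23.4
[-0.0125,0.0084,0.3508],[0.0006,-0.4616,0.0011]  dist 0.351 ang 26.4
```

```bash
python3 -m pendant '[[[-0.0125,0.008,0.351],[0,-0.46,0],0.07],[[-0.0125,0.008,0.351],[0,-0.46,0],0.07],[[-0.0125,0.008,0.351],[0,-0.46,0],0.07],[[-0.0125,0.008,0.351],[0,-0.46,0],0.07],[[-0.0125,0.008,0.351],[0,-0.46,0],0.07],[[-0.0125,0.008,0.351],[0,-0.46,0],0.07],[[-0.0125,0.008,0.351],[0,-0.46,0],0.07],[[-0.0125,0.008,0.351],[0,-0.46,0],0.07]]'; python3 -c "
from mv import *
from fit import *
st(); s=shot('side','s12'); t=shot('top','t12')
overlay(s,[('oblong',(.5093,.26,.5856))],(220,120,350,220),5,'pics/s12c.png',gain=1.3)
rel([((.5113,.2586,.036),Rt(122.7))])"
```

```text
clock: 17.35
eef_pos: [0.5101, 0.258, 0.1685]
eef_rot: [-1.525, -0.444, 0.448]
ft_force: [0.1, 0.2, -0.7]
opening: 0.752
t 17.35 pos [0.5101 0.258  0.1685] y [-0.003 -0.001 -1.   ] zaz 122.63 op 70.0 mm F [ 0.1  0.2 -0.7] q [ 0.38  0.1   1.65 -0.    1.4  -1.76]
[0.0012,0.1333,0.0007],[0.0000,-0.0029,-0.0015]  dist 0.133 ang 0.2
```

View pics/s12c.png

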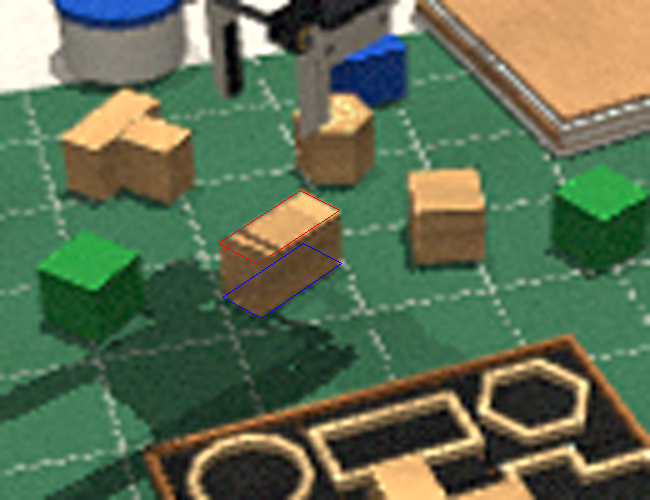

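```bash
python3 -m pendant '[[[0.001,0.05,0],[0,0,0],0.07],[[0.001,0.1,0],[0,0,0],0.07],[[0.001,0.125,0],[0,0,0],0.07],[[0.001,0.133,0],[0,0,0],0.07],[[0.001,0.133,0],[0,0,0],0.07]]' && python3 -m pendant '[[[0,0,0],[0,0,0],0.02],[[0,0,0],[0,0,0],0.02],[[0,0,0],[0,0,0],0.02],[[0,0,0],[0,0,0],0.02]]'; python3 -m pendant '[[[0,-0.03,0],[0,0,0],0.02],[[0,-0.065,0],[0,0,0],0.02],[[0,-0.065,0],[0,0,0],0.02]]'; python3 -c "
from mv import *
from fit import *
st(); s=shot('side','s13'); t=shot('top','t13')
p,M,_=cur(); z0=p[2]-.036; th=np.arctan2(M[1,2],M[0,2])-np.pi/2
overlay(s,[('oblong',(p[0]-.002,p[1]+.0013,th))],(220,120,350,220),5,'pics/s13c.png',gain=1.3,z0=z0,z1=z0+.05)
overlay(t,[('oblong',(p[0]+.002,p[1]-.0013,th))],(240,180,320,260),5,'pics/t13c.png',gain=1.3,z0=z0,z1=z0+.05)
rel([((.5386,.0384,.1),Rt(96.25))])"
```

```text
clock: 18.08
eef_pos: [0.5122, 0.2587, 0.0375]
eef_rot: [-1.525, -0.445, 0.445]
ft_force: [0.5, -0.1, 1.2]
opening: 0.753
clock: 18.58
eef_pos: [0.5123, 0.2596, 0.0379]
eef_rot: [-1.524, -0.447, 0.445]
ft_force: [-0.0, -0.8, 3.1]
opening: 0.427
clock: 18.95
eef_pos: [0.5139, 0.2604, 0.1055]
eef_rot: [-1.524, -0.451, 0.441]
ft_force: [0.6, -0.1, -1.9]
opening: 0.431
t 18.95 pos [0.5139 0.2604 0.1055] y [ 0.006  0.002 -1.   ] zaz 122.62 op 40.1 mm F [ 0.6 -0.1 -1.9] q [ 0.38  0.16  1.7   0.    1.27 -1.76]
[-0.0963,0.0017,-0.2008],[-0.0001,0.4601,-0.0000]  dist 0.223 ang 26.4
```

View pics/s13c.png

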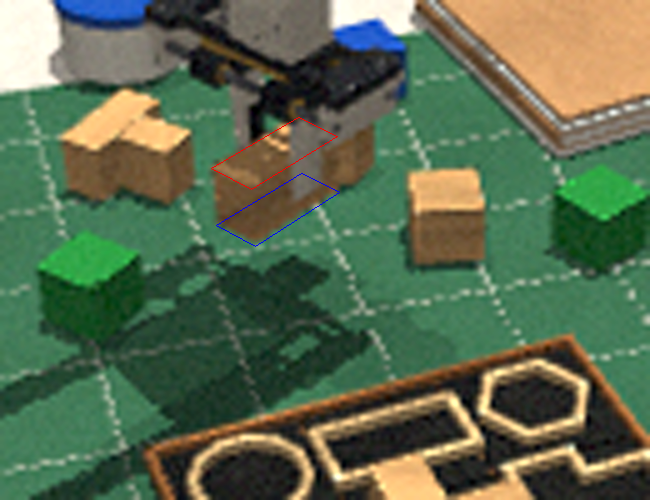

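View pics/t13c.png

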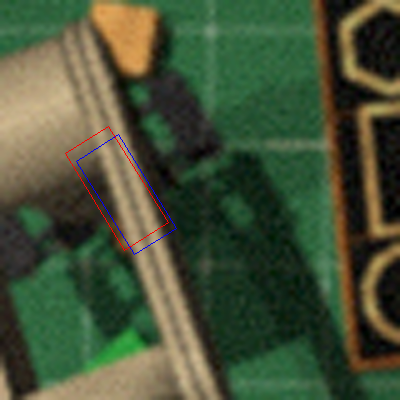

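```bash
python3 -m pendant '[[[-0.03,0,-0.05],[0,0.15,0],0.02],[[-0.05,0.0,-0.105],[0,0.3,0],0.02],[[-0.075,0.001,-0.16],[0,0.44,0],0.02],[[-0.0963,0.0017,-0.2008],[0,0.46,0],0.02],[[-0.0963,0.0017,-0.2008],[0,0.46,0],0.02],[[-0.0963,0.0117,-0.2008],[0,0.46,0],0.02],[[-0.0963,0.0117,-0.2008],[0,0.46,0],0.02],[[-0.0963,0.0117,-0.2008],[0,0.46,0],0.02]]';  python3 -c "
from mv import *
from fit import *
st(); s=shot('side','s14'); t=shot('top','t14')
p,M,_=cur(); z0=p[2]-.0377; th=np.arctan2(M[1,2],M[0,2])-np.pi/2
overlay(s,[('oblong',(p[0]-.002,p[1]+.0013,th))],(240,140,370,240),6,'pics/s14c.png',gain=1.3,z0=z0,z1=z0+.05)
overlay(t,[('oblong',(p[0]+.002,p[1]-.0013,th))],(290,160,370,260),6,'pics/t14c.png',gain=1.3,z0=z0,z1=z0+.05)
rel([((.5386,.0384,.06),Rt(96.25)),((.5386,.0384,.05),Rt(96.25))])"
```

```text
clock: 20.05
eef_pos: [0.5384, 0.0395, 0.0899]
eef_rot: [-1.569, -0.086, 0.088]
ft_force: [0.5, 0.1, -1.9]
opening: 0.431
t 20.05 pos [0.5384 0.0395 0.0899] y [-0.001  0.    -1.   ] zaz 96.36 op 40.1 mm F [ 0.5  0.1 -1.9] q [-0.02  0.09  1.81  0.    1.24 -1.7 ]
[-0.0004,0.0305,-0.0008],[-0.0001,0.0015,0.0001]  dist 0.031 ang 0.1
[-0.0004,0.0405,-0.0008],[-0.0001,0.0015,0.0001]  dist 0.041 ang 0.1
```

View pics/s14c.png

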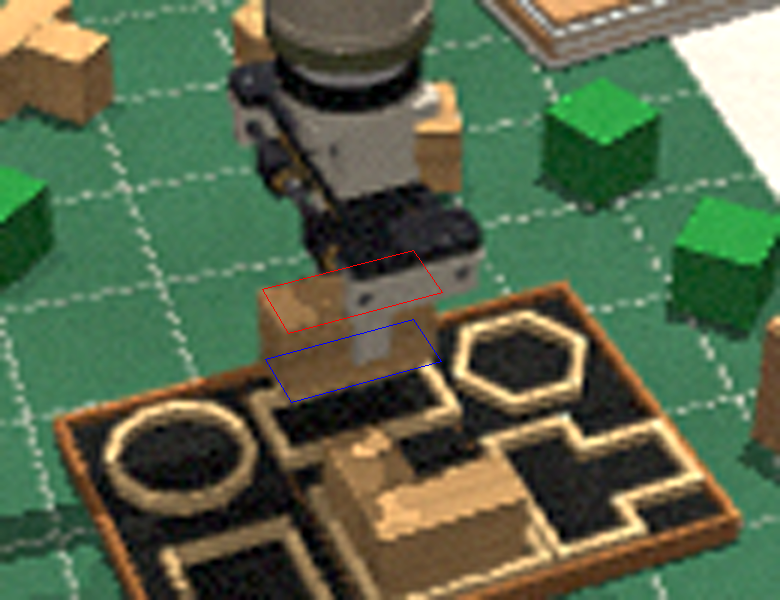

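View pics/t14c.png

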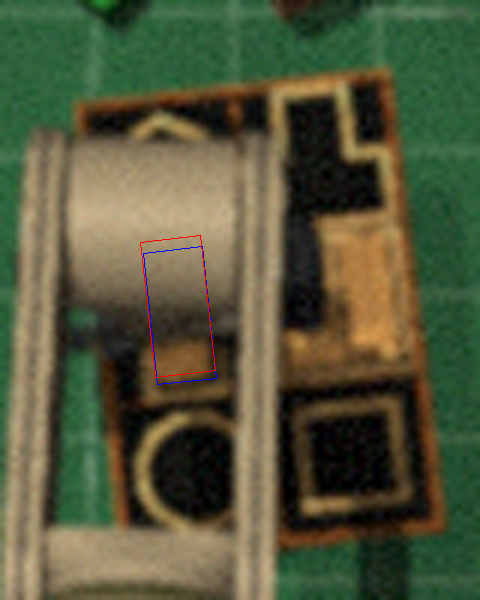

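```bash
python3 -m pendant '[[[-0.0004,0.015,-0.001],[0,0,0],0.02],[[-0.0004,0.028,-0.001],[0,0,0],0.02],[[-0.0004,0.032,-0.001],[0,0,0],0.02],[[-0.0004,0.036,-0.001],[0,0,0],0.02],[[-0.0004,0.036,-0.001],[0,0,0],0.02]]'; python3 -m pendant '[[[0,0.002,0],[0,0,0],0.02],[[0,0.004,0],[0,0,0],0.02],[[0,0.005,0],[0,0,0],0.02],[[0,0.005,0],[0,0,0],0.02]]';python3 -c "
from mv import *
st()"
```

```text
clock: 20.78
eef_pos: [0.54, 0.0376, 0.0553]
eef_rot: [-1.569, -0.088, 0.083]
ft_force: [3.4, 1.6, 3.9]
opening: 0.428
clock: 21.28
eef_pos: [0.5411, 0.0376, 0.0532]
eef_rot: [-1.569, -0.089, 0.082]
ft_force: [-6.0, 2.0, 26.2]
opening: 0.427
t 21.27 pos [0.5411 0.0376 0.0532] y [ 0.005  0.001 -1.   ] zaz 96.24 op 39.7 mm F [-6.   2.  26.2] q [-0.03  0.14  1.83  0.    1.17 -1.71]
```

```bash
python3 -c "
from mv import *
from fit import *
s=shot('side','s15')
overlay(s,[],(250,170,350,250),8,'pics/s15c.png',gain=1.5)"
```

```text
(no output)
```

View pics/s15c.png

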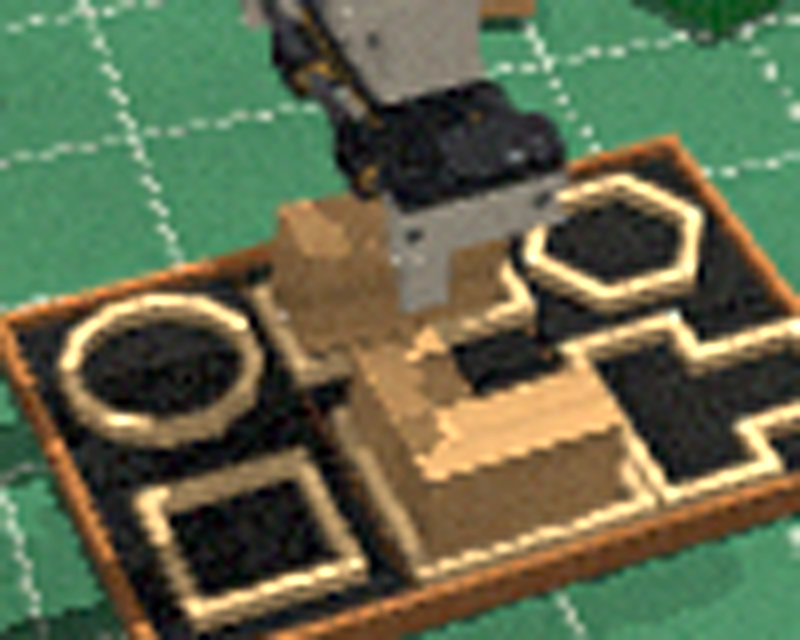

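```bash
python3 -m pendant '[[[0,-0.006,0],[0,0,0],0.02],[[0.002,-0.006,0],[0,0,0],0.02],[[0.0025,-0.006,0],[0,0,0],0.02],[[0.0025,-0.006,0],[0,0,0],0.02]]'; python3 -m pendant '[[[0,0.002,0],[0,0,0],0.02],[[0,0.004,0],[0,0,0],0.02],[[0,0.005,0],[0,0,0],0.02],[[0,0.005,0],[0,0,0],0.02]]';python3 -c "
from mv import *
st()"
```

```text
clock: 21.82
eef_pos: [0.5404, 0.0376, 0.0547]
eef_rot: [-1.569, -0.085, 0.087]
ft_force: [-0.4, -0.3, -1.1]
opening: 0.429
clock: 22.32
eef_pos: [0.541, 0.0376, 0.0532]
eef_rot: [-1.569, -0.085, 0.086]
ft_force: [-16.9, -0.3, 27.3]
opening: 0.43
t 22.32 pos [0.541  0.0376 0.0532] y [-0.001 -0.    -1.   ] zaz 96.26 op 40.0 mm F [-16.9  -0.3  27.3] q [-0.03  0.15  1.82 -0.    1.17 -1.71]
```

```bash
python3 -m pendant '[[[-0.0015,-0.004,0],[0,0,0],0.02],[[-0.0015,-0.004,0],[0,0,0],0.02],[[-0.0015,0,0],[0,0,0],0.02],[[-0.0015,0,0],[0,0,0],0.02],[[-0.0015,0,0],[0,0,0],0.05],[[-0.0015,0,0],[0,0,0],0.06],[[-0.0015,0,0],[0,0,0],0.06]]';python3 -m pendant '[[[0,-0.03,0],[0,0,0],0.06],[[0,-0.08,0],[0,0,0],0.06],[[0,-0.12,0],[0,0,0],0.06],[[0,-0.12,0.05],[0,0,0],0.06],[[0,-0.12,0.1],[0,0,0],0.06],[[0,-0.12,0.15],[0,0,0],0.06],[[0,-0.12,0.2],[0,0,0],0.06],[[0,-0.12,0.2],[0,0,0],0.06]]';python3 -c "
from mv import *
from fit import *
st()
s=shot('side','s16');t=shot('top','t16')
for n,c in (('ell',(.5502,-.067)),('oblong',(.5386,.0384))):
  for cam,o in ((s,(-.002,.0)),(t,(.002,0))):
    for z0 in (.012,.016,.02):
        a=fit(cam,n,(c[0]+o[0],c[1]+o[1],.109),z0=z0,z1=z0+.05); print(n,z0,a[0].round(4),round(a[1],1))
overlay(s,[('oblong',(.5386-.002,.0384,.109)),('ell',(.5502-.002,-.067,.109))],(250,170,350,250),8,'pics/s16c.png',gain=1.3,z0=.012,z1=.062)
overlay(t,[('oblong',(.5386+.002,.0384,.109)),('ell',(.5502+.002,-.067,.109))],(295,160,375,260),6,'pics/t16c.png',gain=1.3,z0=.012,z1=.062)"
```

```text
clock: 23.2
eef_pos: [0.5392, 0.0375, 0.0499]
eef_rot: [-1.569, -0.085, 0.086]
ft_force: [-1.0, 0.5, -0.5]
opening: 0.638
clock: 24.2
eef_pos: [0.5168, 0.2393, 0.17]
eef_rot: [-1.568, -0.088, 0.09]
ft_force: [0.5, -0.6, 1.0]
opening: 0.646
t 24.20 pos [0.5168 0.2393 0.17  ] y [-0.001  0.001 -1.   ] zaz 96.49 op 60.1 mm F [ 0.5 -0.6  1. ] q [ 0.34  0.09  1.66  0.    1.4  -1.34]
ell 0.012 [ 0.542  -0.0792  0.4078] 376.3
ell 0.016 [ 0.5418 -0.0835  0.3825] 381.6
ell 0.02 [ 0.5389 -0.0803  0.35  ] 393.4
ell 0.012 [ 0.5555 -0.0672  0.2206] 281.6
ell 0.016 [ 0.5514 -0.0671  0.3725] 280.8
ell 0.02 [ 0.5559 -0.0685  0.234 ] 254.8
oblong 0.012 [0.5308 0.0298 0.1413] 251.5
oblong 0.016 [0.5292 0.0265 0.1485] 238.1
oblong 0.02 [0.5305 0.0215 0.1499] 226.2
oblong 0.012 [ 0.5467  0.0369 -0.1143] 229.9
oblong 0.016 [ 0.5456  0.0401 -0.1349] 214.5
oblong 0.02 [ 0.5399  0.0371 -0.1762] 237.1
```

View pics/s16c.png

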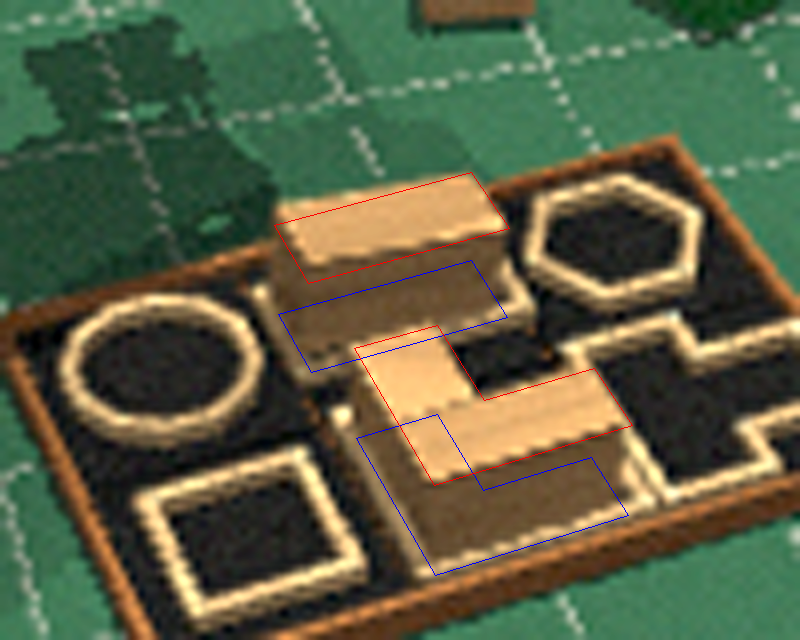

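View pics/t16c.png

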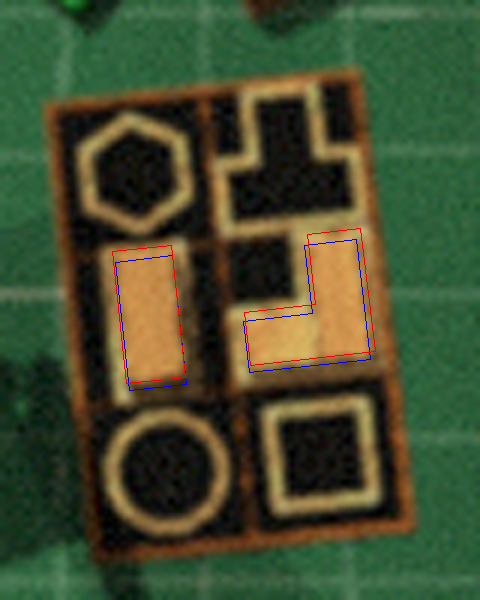

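```bash
python3 -c "
from mv import *
rel([((.539,.0378,.17),Rt(96.25)),((.539,.0378,.052),Rt(96.25))])"
```

```text
[-0.0005,0.0001,-0.1997],[0.0005,0.0016,-0.0007]  dist 0.200 ang 0.1
[-0.0004,0.1181,-0.1997],[0.0005,0.0016,-0.0007]  dist 0.232 ang 0.1
```

```bash
python3 -m pendant '[[[-0.0005,0,-0.06],[0,0,0],0.06],[[-0.0005,0,-0.12],[0,0,0],0.06],[[-0.0005,0,-0.18],[0,0,0],0.06],[[-0.0005,0,-0.1997],[0,0,0],0.06],[[-0.0005,0,-0.1997],[0,0,0],0.06],[[-0.0005,0.05,-0.1997],[0,0,0],0.06],[[-0.0005,0.1,-0.1997],[0,0,0],0.06],[[-0.0005,0.118,-0.1997],[0,0,0],0.06],[[-0.0005,0.118,-0.1997],[0,0,0],0.06],[[-0.0005,0.118,-0.1997],[0,0,0],0.06]]';python3 -m pendant '[[[0,0,0],[0,0,0],0.03],[[0,0,0],[0,0,0],0.03],[[0,0,0],[0,0,0],0.03],[[0.001,0,0],[0,0,0],0.03],[[0.002,0,0],[0,0,0],0.03],[[0.003,0,0],[0,0,0],0.03],[[0.004,0,0],[0,0,0],0.03],[[0.004,0,0],[0,0,0],0.03]]'
python3 -c "
from mv import *
st()"
python3 -m pendant '[[[0.004,0,0],[0,0,0],0.05],[[0.004,0,0],[0,0,0],0.06],[[0.004,0,0],[0,0,0],0.06],[[0.004,-0.03,0],[0,0,0],0.06],[[0.004,-0.06,0],[0,0,0],0.06],[[0.004,-0.12,0],[0,0,0],0.06],[[0.004,-0.12,0],[0,0,0],0.06]]'
python3 -c "
from mv import *
from fit import *
st()
s=shot('side','s17');t=shot('top','t17')
overlay(s,[('oblong',(.5386-.002,.0384,.109))],(250,170,350,250),8,'pics/s17c.png',gain=1.3,z0=.012,z1=.062)"
```

```text
clock: 25.55
eef_pos: [0.5407, 0.038, 0.0548]
eef_rot: [-1.569, -0.089, 0.083]
ft_force: [-0.0, -0.5, 0.8]
opening: 0.646
clock: 26.55
eef_pos: [0.5426, 0.0379, 0.0534]
eef_rot: [-1.569, -0.085, 0.087]
ft_force: [-7.0, -1.2, 10.9]
opening: 0.43
t 26.55 pos [0.5426 0.0379 0.0534] y [-0.001 -0.    -1.   ] zaz 96.25 op 40.0 mm F [-7.  -1.2 10.9] q [-0.02  0.15  1.82 -0.    1.17 -1.7 ]
clock: 27.42
eef_pos: [0.5505, 0.0385, 0.1786]
eef_rot: [-1.57, -0.094, 0.078]
ft_force: [0.0, 0.4, -0.9]
opening: 0.647
t 27.43 pos [0.5505 0.0385 0.1786] y [ 0.01 -0.   -1.  ] zaz 96.26 op 60.1 mm F [ 0.   0.4 -0.9] q [-0.02  0.03  1.71  0.    1.4  -1.7 ]
```

View pics/s17c.png

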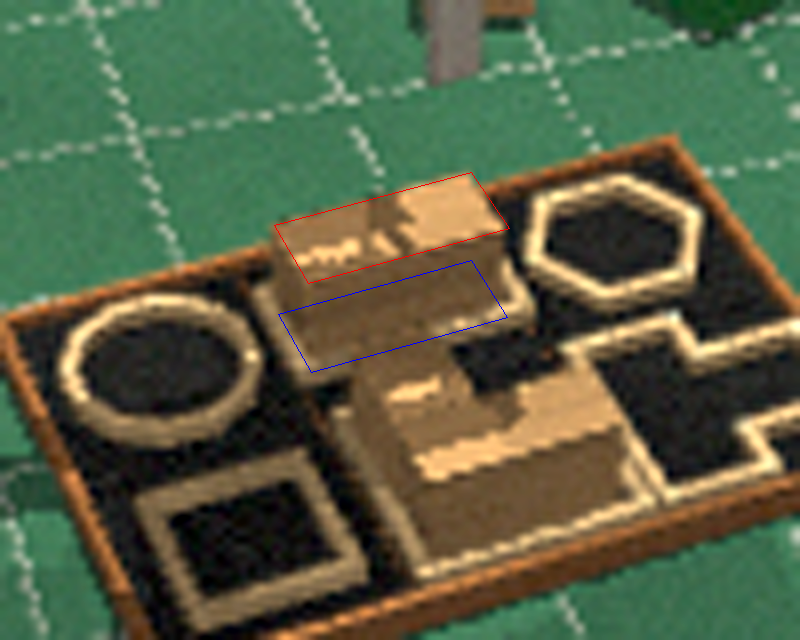

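```bash
python3 -c "
from mv import *
from fit import *
t=load('t17');s=load('s17')
for n,x,y in [('square',(.645,.271),-.18),('hex',(.5885,.3995),-.265),('tee',(.432,.4244),5.47)]:
    a=fit(t,n,[*x,y]); b=fit(s,n,[*x,y]); print(n,a[0].round(4),round(a[1],1),b[0].round(4),round(b[1],1))
rel([((.6451,.2712,.17),Rt(79.6))])"
```

```text
square [ 0.6472  0.2704 -0.1423] 6.3 [0.639  0.2706 0.3044] 120.4
hex [ 0.5905  0.3983 -0.2714] 5.7 [ 0.5902  0.4026 -0.1552] 91.2
tee [0.434  0.4228 5.4891] 9.4 [0.4302 0.4257 5.4686] 23.2
[0.1224,0.0033,0.2206],[-0.0001,0.2907,0.0018]  dist 0.252 ang 16.7
```

```bash
python3 -m pendant '[[[0.03,0,0.055],[0,0.1,0],0.075],[[0.06,0,0.11],[0,0.2,0],0.08],[[0.09,0,0.165],[0,0.29,0],0.08],[[0.1224,0.003,0.2206],[0,0.29,0],0.08],[[0.1224,0.003,0.2206],[0,0.29,0],0.08],[[0.1224,0.003,0.2206],[0,0.29,0],0.08],[[0.1224,0.003,0.2206],[0,0.29,0],0.08]]'; python3 -c "
from mv import *
from fit import *
st(); s=shot('side','s18')
print(fit(s,'square',(.6435,.272,-.2)))
overlay(s,[('square',(.6434,.2721,-.203))],(250,100,370,200),6,'pics/s18c.png',gain=1.3)
rel([((.6451,.2712,.0365),Rt(79.6))])"
```

```text
clock: 28.4
eef_pos: [0.6443, 0.2697, 0.1692]
eef_rot: [-1.567, 0.143, -0.143]
ft_force: [-0.1, -0.3, 0.8]
opening: 0.861
t 28.40 pos [0.6443 0.2697 0.1692] y [-0.001 -0.    -1.   ] zaz 79.56 op 80.1 mm F [-0.1 -0.3  0.8] q [ 0.32  0.43  1.26 -0.    1.45 -1.07]
(array([ 0.64354672,  0.2705787 , -0.23268432]), np.float64(7.763950347900391))
[0.0003,0.1333,0.0016],[0.0001,-0.0009,0.0002]  dist 0.133 ang 0.1
```

View pics/s18c.png

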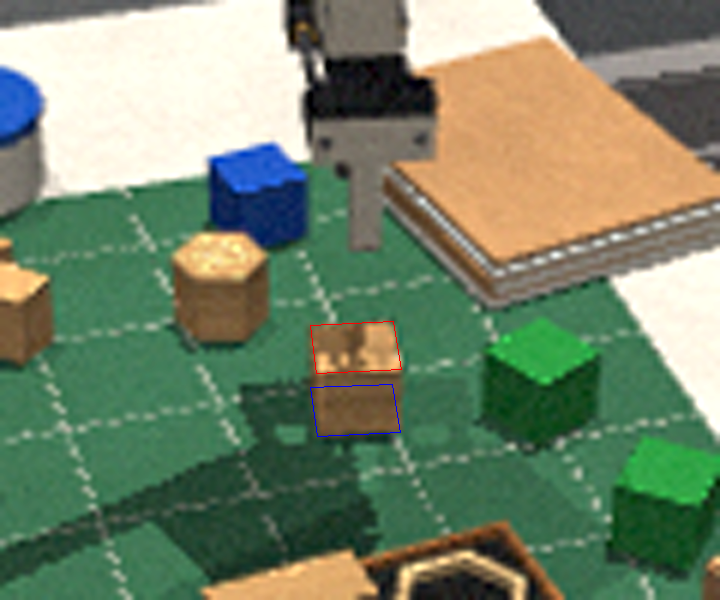

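```bash
cat >> fit.py <<'E'
def graymask(c,d=5):
    im=cv2.GaussianBlur(c['color'],(0,0),0.6).astype(int); g=((abs(im[...,0]-im[...,1])<14)&(abs(im[...,1]-im[...,2])<14))|(im.max(2)<25)
    g=cv2.morphologyEx(g.astype(np.uint8),cv2.MORPH_OPEN,np.ones((3,3),np.uint8))
    return 1-cv2.dilate(g,np.ones((d,d),np.uint8)).astype(np.float32)
E
python3 -m pendant '[[[0,0.05,0.0015],[0,0,0],0.08],[[0,0.1,0.0015],[0,0,0],0.08],[[0,0.125,0.0015],[0,0,0],0.08],[[0,0.133,0.0015],[0,0,0],0.08],[[0,0.133,0.0015],[0,0,0],0.08],[[0,0.133,0.0015],[0,0,0],0.08]]' && python3 -m pendant '[[[0,0,0],[0,0,0],0.03],[[0,0,0],[0,0,0],0.03],[[0,0,0],[0,0,0],0.03],[[0,0,0],[0,0,0],0.03]]'; python3 -m pendant '[[[0,-0.03,0],[0,0,0],0.03],[[0,-0.065,0],[0,0,0],0.03],[[0,-0.065,0],[0,0,0],0.03],[[0,-0.065,0],[0,0,0],0.03],[[0,-0.065,0],[0,0,0],0.03]]'; python3 -c "
from mv import *
from fit import *
st(); s=shot('side','s19'); t=shot('top','t19')
p,M,_=cur(); h=.0365; z0=p[2]-h; th=np.arctan2(M[1,2],M[0,2])-np.pi/2
W=graymask(s); cv2.imwrite('pics/W.png',(W*tan(s)*255).astype(np.uint8)[100:200,250:370])
a=fit(s,'square',(p[0]-.002,p[1]+.001,th),z0=z0,z1=z0+.05,W=W); print('side fit',a, (a[0][:2]-p[:2])*1000)
overlay(s,[('square',a[0])],(270,100,350,180),8,'pics/s19c.png',gain=1.3,z0=z0,z1=z0+.05)"
```

```text
clock: 29.2
eef_pos: [0.6464, 0.2729, 0.0391]
eef_rot: [-1.565, 0.14, -0.145]
ft_force: [-0.8, -0.3, 0.4]
opening: 0.86
clock: 29.7
eef_pos: [0.645, 0.2726, 0.0369]
eef_rot: [-1.566, 0.142, -0.142]
ft_force: [-1.3, -1.0, 3.3]
opening: 0.579
clock: 30.32
eef_pos: [0.6436, 0.2723, 0.0992]
eef_rot: [-1.567, 0.144, -0.14]
ft_force: [0.0, -0.2, -1.1]
opening: 0.579
t 30.32 pos [0.6436 0.2723 0.0992] y [-0.003 -0.001 -1.   ] zaz 79.64 op 53.9 mm F [ 0.  -0.2 -1.1] q [ 0.33  0.49  1.31  0.    1.34 -1.06]
side fit (array([ 0.64300313,  0.2769121 , -0.18094897]), np.float64(4.362575054168701)) [-0.89734064  4.55967122]
```

View pics/s19c.png

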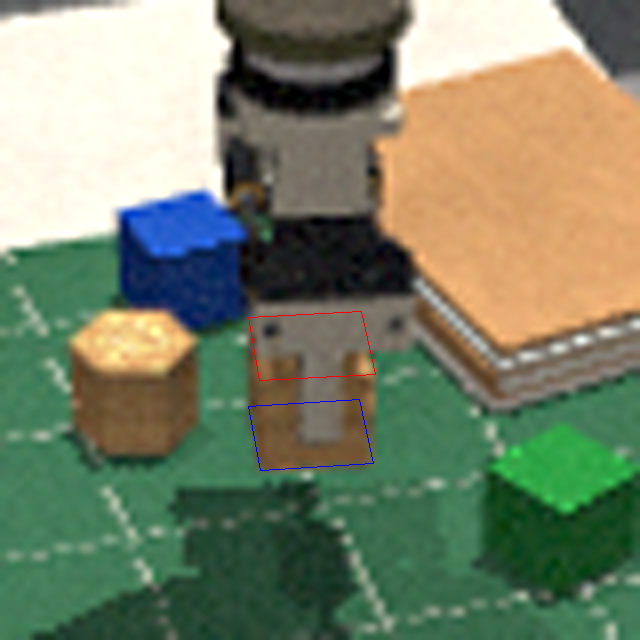

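```bash
python3 -c "
import cv2;a=cv2.imread('pics/W.png');cv2.imwrite('pics/W2.png',cv2.resize(a,None,fx=4,fy=4))"
```

```text
(no output)
```

View pics/W2.png

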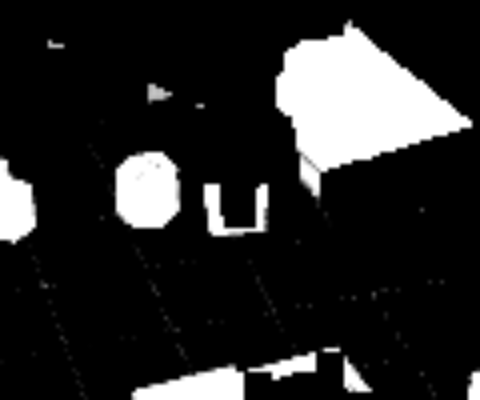

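```bash
cat >> mv.py <<'E'
def avg(n=6):
    ps=[]
    for i in range(n):
        eyes.camera('side'); ps.append(sensors.state()['eef_pos'])
    ps=np.array(ps); return ps
E
python3 -c "
from mv import *
print(avg(8).round(4))
"
```

```text
[[0.6441 0.2724 0.1   ]
 [0.6443 0.2725 0.1004]
 [0.6445 0.2725 0.1007]
 [0.6446 0.2726 0.101 ]
 [0.6448 0.2726 0.1012]
 [0.6448 0.2726 0.1013]
 [0.6449 0.2726 0.1015]
 [0.6449 0.2727 0.1016]]
```

```bash
python3 -c "
from mv import *
from fit import *
avg(4); st(); s=shot('side','s20'); t=shot('top','t20')
p,M,_=cur(); h=.0365; z0=p[2]-h; th=np.arctan2(M[1,2],M[0,2])-np.pi/2
for W in (graymask(s),graymask(s,3)):
    a=fit(s,'square',(p[0]-.002,p[1]+.001,th),z0=z0,z1=z0+.05,W=W); print('side fit',a, (a[0][:2]-p[:2])*1000)
overlay(t,[('square',(*p[:2],th))],(230,150,310,230),8,'pics/t20c.png',gain=1.3,z0=z0,z1=z0+.05)
rel([((.4468,-.0783,.09),Rt(96.25))])"
```

```text
t 31.02 pos [0.6449 0.2726 0.1016] y [ 0.  0. -1.] zaz 79.64 op 53.9 mm F [ 0.5 -0.1 -1.4] q [ 0.33  0.49  1.31  0.    1.34 -1.06]
side fit (array([ 0.64507106,  0.27671758, -0.25887055]), np.float64(3.7803940773010254)) [0.14877238 4.0776178 ]
side fit (array([ 0.64500466,  0.27676956, -0.2558031 ]), np.float64(4.018009185791016)) [0.08237625 4.12958983]
[-0.1318,0.0115,-0.3809],[-0.0001,-0.2900,0.0001]  dist 0.403 ang 16.6
```

View pics/t20c.png

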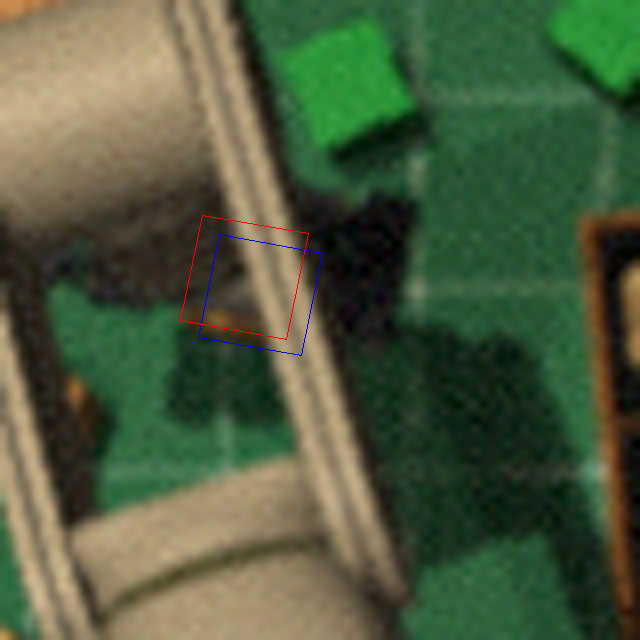

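```bash
python3 -m pendant '[[[0,0.03,0],[0,0,0],0.03],[[0,0.055,0],[0,0,0],0.03],[[0,0.0645,0],[0,0,0],0.03],[[0,0.0645,0],[0,0,0],0.03],[[0,0.0645,0],[0,0,0],0.03],[[0,0.0645,0],[0,0,0],0.08],[[0,0.0645,0],[0,0,0],0.08],[[0,0.03,0],[0,0,0],0.08],[[0,0.01,0],[0,0,0],0.08],[[0,0.01,0],[0,0,0],0.08]]'
python3 -m pendant '[[[0,0,0],[0,0.18,0],0.08],[[0,0,0],[0,0.36,0],0.08],[[0,0,0],[0,0.54,0],0.08],[[0,0,0],[0,0.72,0],0.08],[[0,0,0],[0,0.9,0],0.08],[[0,0,0],[0,1.08,0],0.08],[[0,0,0],[0,1.26,0],0.08],[[0,0,0],[0,1.44,0],0.08],[[0,0,0],[0,1.5708,0],0.08],[[0,0,0],[0,1.5708,0],0.08]]'
python3 -m pendant '[[[0,0,0],[0,0,0],0.08],[[0,0.03,0],[0,0,0],0.08],[[0,0.0545,0],[0,0,0],0.08],[[0,0.0545,0],[0,0,0],0.08],[[0,0.0545,0],[0,0,0],0.03],[[0,0.0545,0],[0,0,0],0.03],[[0,0.0545,0],[0,0,0],0.03],[[0,0.0545,0],[0,0,0],0.03]]'
python3 -c "
from mv import *
avg(3);st()"
python3 -m pendant '[[[0,-0.03,0],[0,0,0],0.03],[[0,-0.065,0],[0,0,0],0.03],[[0,-0.065,0],[0,0,0],0.03]]'
python3 -c "
from mv import *
avg(7);st(); shot('side','s21'); rel([((.4478,-.0783,.09),Rt(6.25))])"
```

```text
clock: 32.38
eef_pos: [0.6468, 0.2733, 0.0946]
eef_rot: [-1.564, 0.138, -0.146]
ft_force: [0.4, -0.4, 0.2]
opening: 0.861
clock: 33.62
eef_pos: [0.6442, 0.2724, 0.09]
eef_rot: [-1.12, 1.341, -1.34]
ft_force: [-0.1, 0.3, 1.0]
opening: 0.86
clock: 34.62
eef_pos: [0.6456, 0.2729, 0.0384]
eef_rot: [-1.116, 1.34, -1.341]
ft_force: [-0.6, 0.3, 4.5]
opening: 0.578
t 34.77 pos [0.6457 0.273  0.0384] y [ 0.002  0.001 -1.   ] zaz -10.36 op 54.1 mm F [-0.1  0.5  5.7] q [0.33 0.55 1.34 0.   1.24 0.51]
clock: 35.15
eef_pos: [0.6472, 0.2734, 0.1061]
eef_rot: [-1.112, 1.338, -1.342]
ft_force: [0.6, 0.5, -0.1]
opening: 0.583
t 35.50 pos [0.6439 0.2723 0.1001] y [-0.003 -0.001 -1.   ] zaz -10.36 op 53.9 mm F [-0.3 -0.4 -0.6] q [0.33 0.49 1.31 0.   1.34 0.51]
[0.3803,0.0111,-0.1300],[0.0021,-0.2900,0.0007]  dist 0.402 ang 16.6
```

View pics/s21.png

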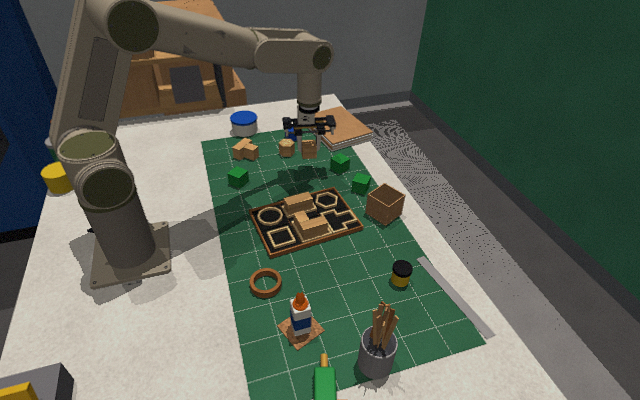

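```bash
python3 -m pendant '[[[0.0,-0.035,0],[0,0,0],0.03],[[0.05,-0.04,-0.017],[0,-0.1,0],0.03],[[0.1,-0.04,-0.034],[0,-0.2,0],0.03],[[0.16,-0.04,-0.054],[0,-0.29,0],0.03],[[0.215,-0.04,-0.074],[0,-0.29,0],0.03],[[0.27,-0.04,-0.093],[0,-0.29,0],0.03],[[0.325,-0.04,-0.112],[0,-0.29,0],0.03],[[0.38,-0.04,-0.13],[0,-0.29,0],0.03],[[0.38,-0.01,-0.13],[0,-0.29,0],0.03],[[0.38,0.013,-0.13],[0,-0.29,0],0.03]]'
python3 -c "
from mv import *
from fit import *
avg(8);st(); s=shot('side','s22');t=shot('top','t22'); rel([((.4478,-.0783,.0645),Rt(6.25)),((.4478,-.0783,.052),Rt(6.25))])
p,M,_=cur(); z0=p[2]-.038; th=np.arctan2(M[1,2],M[0,2])
overlay(s,[('square',(*p[:2],th))],(240,170,340,260),7,'pics/s22c.png',gain=1.3,z0=z0,z1=z0+.05)
overlay(t,[('square',(*p[:2],th))],(290,180,390,270),7,'pics/t22c.png',gain=1.3,z0=z0,z1=z0+.05)"
```

```text
clock: 36.8
eef_pos: [0.4481, -0.0787, 0.0882]
eef_rot: [-1.258, 1.13, -1.13]
ft_force: [0.7, -0.5, -1.1]
opening: 0.579
t 37.20 pos [ 0.4496 -0.0778  0.0902] y [ 0.002 -0.    -1.   ] zaz 6.28 op 53.8 mm F [ 0.4 -0.1 -0.7] q [-0.28 -0.14  2.04  0.    1.24 -0.39]
[0.0003,0.0254,-0.0016],[-0.0014,0.0004,0.0005]  dist 0.025 ang 0.1
[0.0003,0.0379,-0.0016],[-0.0014,0.0004,0.0005]  dist 0.038 ang 0.1
```

View pics/s22c.png

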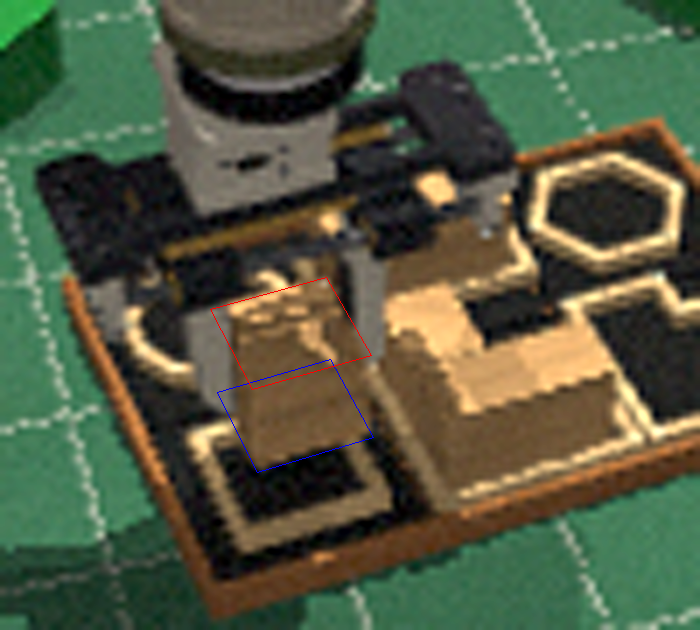

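View pics/t22c.png

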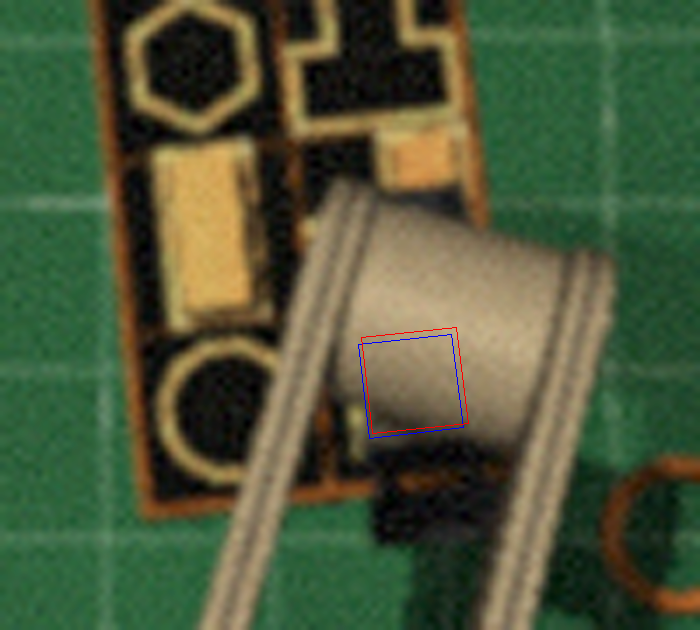

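```bash
python3 -m pendant '[[[0.0,0.015,-0.0016],[0,0,0],0.03],[[0.0,0.024,-0.0016],[0,0,0],0.03],[[0.0,0.028,-0.0016],[0,0,0],0.03],[[0.0,0.031,-0.0016],[0,0,0],0.03],[[0.0,0.034,-0.0016],[0,0,0],0.03],[[0.0,0.034,-0.0016],[0,0,0],0.03],[[0.0,0.034,-0.0016],[0,0,0],0.03]]'
python3 -c "
from mv import *
from fit import *
avg(4);st(); s=shot('side','s23')
overlay(s,[],(240,170,340,260),8,'pics/s23c.png',gain=1.5)"
```

```text
clock: 38.17
eef_pos: [0.4472, -0.078, 0.0552]
eef_rot: [-1.259, 1.128, -1.129]
ft_force: [0.1, 0.0, -0.2]
opening: 0.58
t 38.38 pos [ 0.4472 -0.078   0.0552] y [ 0. -0. -1.] zaz 6.25 op 53.6 mm F [-0.3 -0.1 -1. ] q [-0.29 -0.09  2.07  0.    1.17 -0.39]
```

View pics/s23c.png

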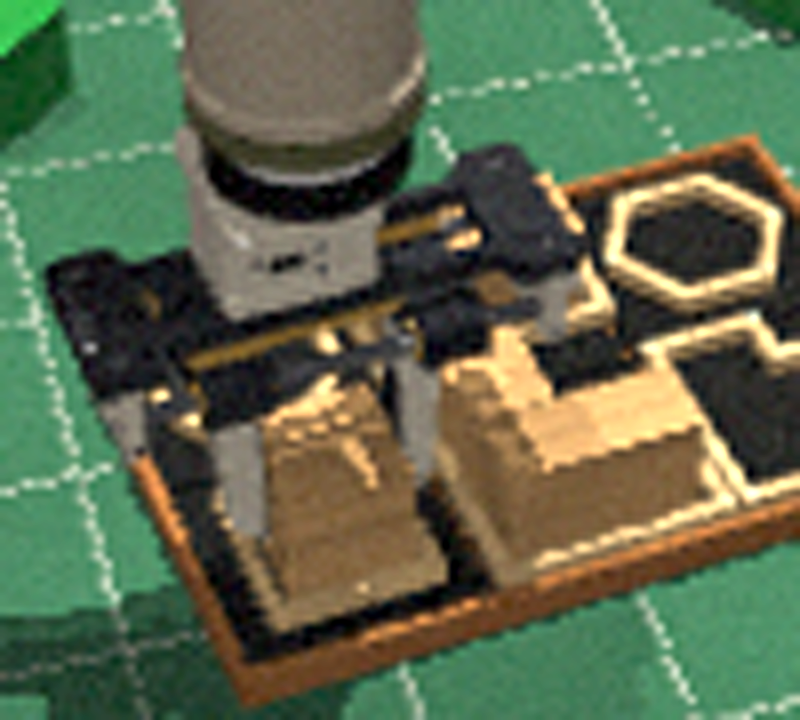

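```bash
python3 -m pendant '[[[0,0.002,0],[0,0,0],0.03],[[0,0.004,0],[0,0,0],0.03],[[0,0.0055,0],[0,0,0],0.03],[[0,0.0055,0],[0,0,0],0.03],[[0,0.0055,0],[0,0,0],0.03]]'; python3 -c "
from mv import *
st()"
python3 -m pendant '[[[0,0,0],[0,0,0],0.058],[[0,0,0],[0,0,0],0.062],[[0,0,0],[0,0,0],0.063],[[0,-0.02,0],[0,0,0],0.063],[[0,-0.06,0],[0,0,0],0.063],[[0,-0.12,0],[0,0,0],0.063],[[0,-0.12,0],[0,0,0],0.07]]'; python3 -c "
from mv import *
from fit import *
st(); s=shot('side','s24')
overlay(s,[('square',(.4468-.0015,-.0783+.002,.109))],(240,170,340,260),8,'pics/s24c.png',gain=1.5,z0=.012,z1=.062)
rel([((.33,.25,.2),Rt(6.25))])"
```

```text
clock: 39.05
eef_pos: [0.4471, -0.078, 0.0503]
eef_rot: [-1.259, 1.129, -1.128]
ft_force: [-6.0, 0.7, 10.6]
opening: 0.575
t 39.05 pos [ 0.4471 -0.078   0.0503] y [-0.  0. -1.] zaz 6.26 op 53.5 mm F [-6.   0.7 10.6] q [-0.29 -0.09  2.07 -0.    1.16 -0.39]
clock: 39.92
eef_pos: [0.4504, -0.0789, 0.1751]
eef_rot: [-1.254, 1.12, -1.135]
ft_force: [-0.1, -0.0, -1.1]
opening: 0.738
t 39.92 pos [ 0.4504 -0.0789  0.1751] y [ 0.009 -0.003 -1.   ] zaz 6.26 op 68.6 mm F [-0.1 -0.  -1.1] q [-0.29 -0.24  1.96  0.    1.41 -0.39]
[-0.3394,-0.0290,-0.0823],[-0.0052,0.0000,0.0020]  dist 0.350 ang 0.3
```

View pics/s24c.png

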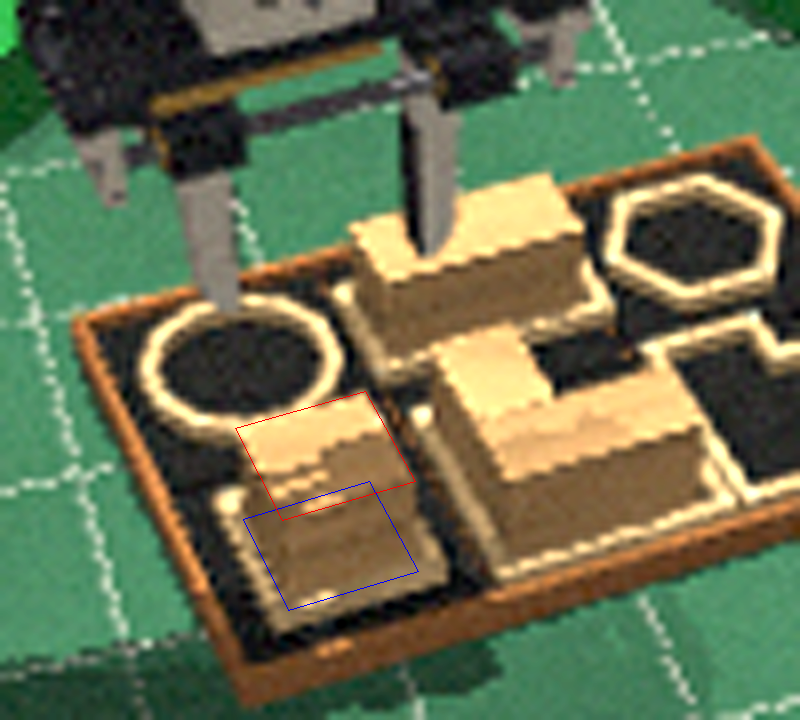

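```bash
python3 -c "
from mv import *
from fit import *
t=load('t22')
print('blue',at_z(t,[(209,188)],.05))
s=load('s24')
for n,x,y in [('hex',(.5885,.3995),-.265),('tee',(.432,.4244),5.47)]:
    a=fit(t,n,[*x,y]); b=fit(s,n,[*x,y]); print(n,a[0].round(4),round(a[1],1),b[0].round(4),round(b[1],1))
rel([((.5886,.3996,.17),Rt(74.8)),((.5886,.3996,.17),Rt(134.8))])"
```

```text
blue [[0.64148245 0.49661237 0.05      ]]
hex [ 0.5905  0.3982 -0.2789] 5.8 [ 0.5791  0.4448 -0.2114] 125.9
tee [0.4336 0.4228 5.4764] 9.7 [0.4298 0.4256 5.4604] 45.4
[-0.4600,0.0022,0.1909],[-0.0034,-1.1964,0.0049]  dist 0.498 ang 68.5
[-0.4600,0.0022,0.1909],[-0.0005,-2.2436,0.0069]  dist 0.498 ang 128.5
```

```bash
python3 -m pendant '[[[-0.055,0.002,0.022],[0,-0.1,0],0.085],[[-0.11,0.002,0.045],[0,-0.15,0],0.085],[[-0.165,0.002,0.068],[0,-0.15,0],0.085],[[-0.22,0.002,0.09],[0,-0.15,0],0.085],[[-0.275,0.002,0.114],[0,-0.15,0],0.085],[[-0.33,0.002,0.137],[0,-0.15,0],0.085],[[-0.385,0.002,0.16],[0,-0.15,0],0.085],[[-0.44,0.002,0.183],[0,-0.15,0],0.085],[[-0.46,0.002,0.191],[0,-0.15,0],0.085],[[-0.46,0.002,0.191],[0,-0.15,0],0.085]]'; python3 -c "
from mv import *
from fit import *
avg(7);st(); s=shot('side','s25');
print(fit(s,'hex',(.5867,.401,-.265)))
overlay(s,[('hex',(.5867,.401,-.265))],(220,100,340,200),6,'pics/s25c.png',gain=1.3)
rel([((.5886,.3996,.0375),Rt(14.8))])"
```

```text
clock: 41.22
eef_pos: [0.5856, 0.4011, 0.1644]
eef_rot: [-1.325, 1.016, -1.014]
ft_force: [-0.1, -0.1, -0.6]
opening: 0.915
t 41.58 pos [0.587  0.3991 0.1678] y [ 0.  0. -1.] zaz 14.78 op 85.0 mm F [ 0.7 -0.4 -0.2] q [ 0.52  0.46  1.22 -0.    1.46  0.27]
(array([ 0.58752889,  0.40138228, -0.14988016]), np.float64(8.282119750976562))
[0.0001,0.1304,0.0016],[-0.0004,-0.0002,-0.0001]  dist 0.130 ang 0.0
```

View pics/s25c.png

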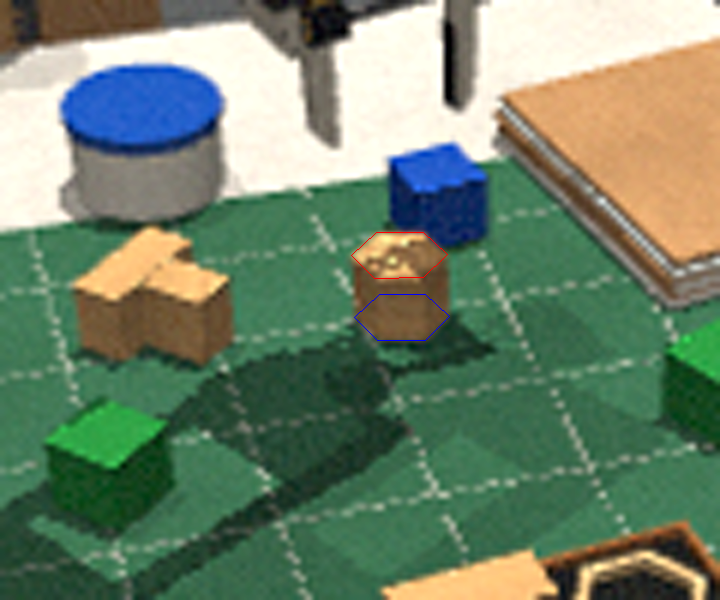

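```bash
python3 -m pendant '[[[0,0.05,0.0016],[0,0,0],0.085],[[0,0.1,0.0016],[0,0,0],0.085],[[0,0.125,0.0016],[0,0,0],0.085],[[0,0.13,0.0016],[0,0,0],0.085],[[0,0.13,0.0016],[0,0,0],0.085],[[0,0.13,0.0016],[0,0,0],0.085],[[0,0.13,0.0016],[0,0,0],0.04],[[0,0.13,0.0016],[0,0,0],0.04],[[0,0.13,0.0016],[0,0,0],0.04],[[0,0.13,0.0016],[0,0,0],0.04]]'
python3 -m pendant '[[[0,0,0],[0,0,0],0.085],[[0,0,0],[0,0,0],0.085],[[0,0,0],[0,0,0],0.085],[[0,-0.03,0],[0,0,0],0.085],[[0,-0.055,0],[0,0,0],0.085],[[0,-0.055,0],[0,-0.18,0],0.085],[[0,-0.055,0],[0,-0.36,0],0.085],[[0,-0.055,0],[0,-0.54,0],0.085],[[0,-0.055,0],[0,-0.72,0],0.085],[[0,-0.055,0],[0,-0.9,0],0.085]]'
python3 -m pendant '[[[0,0,0],[0,-0.1472,0],0.085],[[0,0,0],[0,-0.1472,0],0.085],[[0,0.03,0],[0,-0.1472,0],0.085],[[0,0.055,0],[0,-0.1472,0],0.085],[[0,0.055,0],[0,-0.1472,0],0.085],[[0,0.055,0],[0,-0.1472,0],0.04],[[0,0.055,0],[0,-0.1472,0],0.04],[[0,0.055,0],[0,-0.1472,0],0.04],[[0,0.055,0],[0,-0.1472,0],0.04]]'
python3 -c "
from mv import *
avg(7);st()"
python3 -m pendant '[[[0,-0.04,0],[0,0,0],0.04],[[0,-0.09,0],[0,0,0],0.04],[[0,-0.09,0],[0,0,0],0.04]]'
python3 -c "
from mv import *
from fit import *
avg(9);st(); s=shot('side','s26');overlay(s,[],(220,80,340,180),6,'pics/s26c.png',gain=1.3)
rel([((.642,.0497,.127),Rt(96.25))])"
```

```text
clock: 42.88
eef_pos: [0.5884, 0.4006, 0.0377]
eef_rot: [-1.321, 1.016, -1.016]
ft_force: [-0.1, -0.5, 1.4]
opening: 0.603
clock: 44.12
eef_pos: [0.5884, 0.4005, 0.0925]
eef_rot: [-1.547, 0.318, -0.318]
ft_force: [0.3, 0.6, 0.4]
opening: 0.915
clock: 45.25
eef_pos: [0.589, 0.4008, 0.0387]
eef_rot: [-1.56, 0.207, -0.209]
ft_force: [-0.5, -0.6, 3.9]
opening: 0.598
t 45.60 pos [0.589  0.4008 0.0387] y [ 0.001  0.001 -1.   ] zaz 74.84 op 56.0 mm F [-1.  -0.9  5.8] q [ 0.53  0.58  1.3  -0.    1.26 -0.78]
clock: 45.98
eef_pos: [0.5913, 0.4024, 0.134]
eef_rot: [-1.555, 0.201, -0.214]
ft_force: [0.8, 1.1, -0.1]
opening: 0.6
t 46.42 pos [0.5878 0.4002 0.1261] y [-0.002 -0.001 -1.   ] zaz 74.85 op 56.0 mm F [-0.2  0.4 -0.7] q [ 0.53  0.5   1.25  0.    1.4  -0.78]
[0.1438,-0.0003,-0.3243],[0.0008,-0.3736,-0.0013]  dist 0.355 ang 21.4
```

View pics/s26c.png

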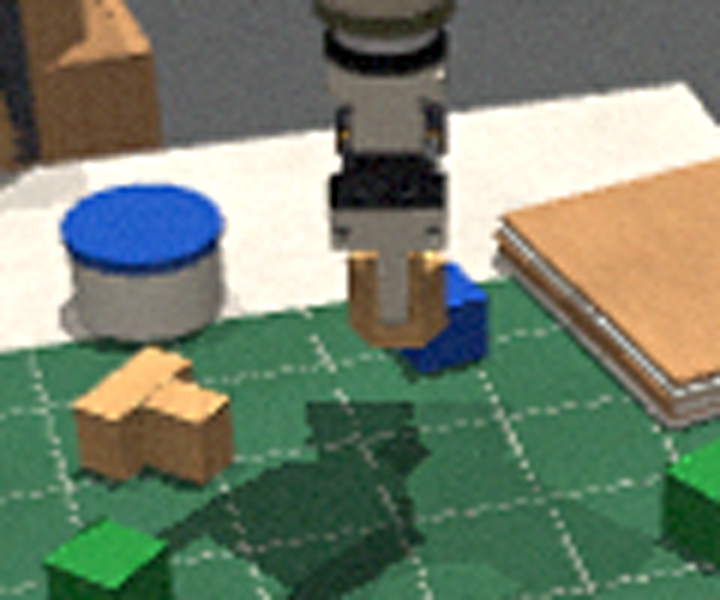

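```bash
python3 -m pendant '[[[0.024,0,-0.054],[0,-0.1,0],0.04],[[0.048,0,-0.108],[0,-0.2,0],0.04],[[0.072,0,-0.162],[0,-0.3,0],0.04],[[0.096,0,-0.216],[0,-0.3736,0],0.04],[[0.12,0,-0.27],[0,-0.3736,0],0.04],[[0.1438,0,-0.3243],[0,-0.3736,0],0.04],[[0.1438,0.02,-0.3243],[0,-0.3736,0],0.04],[[0.1438,0.035,-0.3243],[0,-0.3736,0],0.04],[[0.1438,0.035,-0.3243],[0,-0.3736,0],0.04]]'
python3 -c "
from mv import *
from fit import *
avg(8);st(); s=shot('side','s27'); rel([((.642,.0497,.0645),Rt(96.25)),((.642,.0497,.0555),Rt(96.25))])
p,M,_=cur(); z0=p[2]-.0385; th=np.arctan2(M[1,2],M[0,2])-np.pi/2
overlay(s,[('hex',(*p[:2],th))],(270,130,370,230),7,'pics/s27c.png',gain=1.3,z0=z0,z1=z0+.05)"
```

```text
clock: 47.6
eef_pos: [0.6404, 0.0514, 0.0898]
eef_rot: [-1.568, -0.083, 0.091]
ft_force: [0.1, 0.2, -1.3]
opening: 0.599
t 48.00 pos [0.6428 0.0503 0.0932] y [ 0.001  0.    -1.   ] zaz 96.29 op 55.8 mm F [-0.6  0.7 -1.5] q [-0.    0.35  1.5   0.    1.29 -1.68]
[-0.0008,0.0286,-0.0004],[0.0000,0.0004,0.0009]  dist 0.029 ang 0.1
[-0.0008,0.0376,-0.0004],[0.0000,0.0004,0.0009]  dist 0.038 ang 0.1
```

View pics/s27c.png

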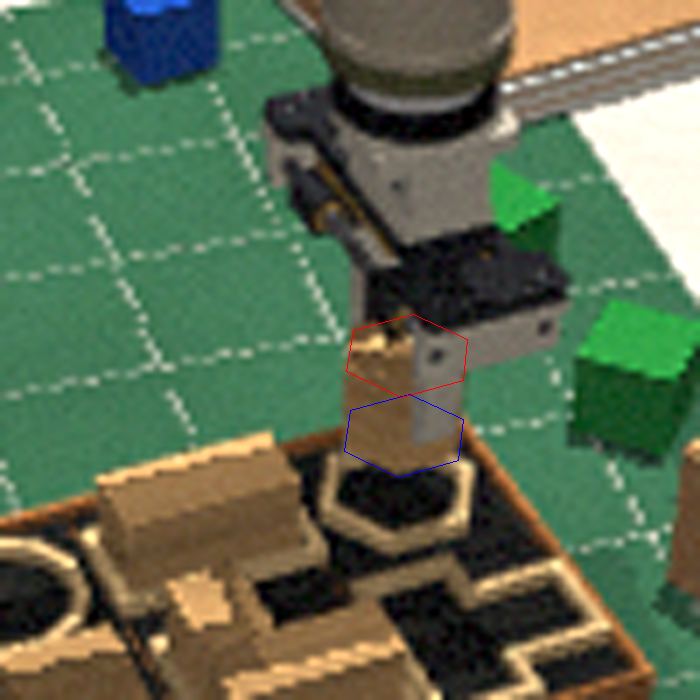

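```bash
python3 -m pendant '[[[0,0.015,0],[0,0,0],0.04],[[-0.0005,0.026,-0.0004],[0,0,0],0.04],[[-0.0005,0.03,-0.0004],[0,0,0],0.04],[[-0.0005,0.034,-0.0004],[0,0,0],0.04],[[-0.0005,0.037,-0.0004],[0,0,0],0.04],[[-0.0005,0.037,-0.0004],[0,0,0],0.04],[[-0.0005,0.037,-0.0004],[0,0,0],0.04]]'
python3 -c "
from mv import *
from fit import *
avg(5);st(); s=shot('side','s28')
overlay(s,[],(270,150,370,230),8,'pics/s28c.png',gain=1.5)"
```

```text
clock: 48.92
eef_pos: [0.6422, 0.0495, 0.0559]
eef_rot: [-1.569, -0.086, 0.085]
ft_force: [0.4, -0.5, -0.2]
opening: 0.601
t 49.17 pos [0.6421 0.0495 0.0557] y [ 0.  0. -1.] zaz 96.26 op 55.8 mm F [-0.7 -0.6 -0.1] q [-0.    0.39  1.52  0.    1.23 -1.68]
```

View pics/s28c.png

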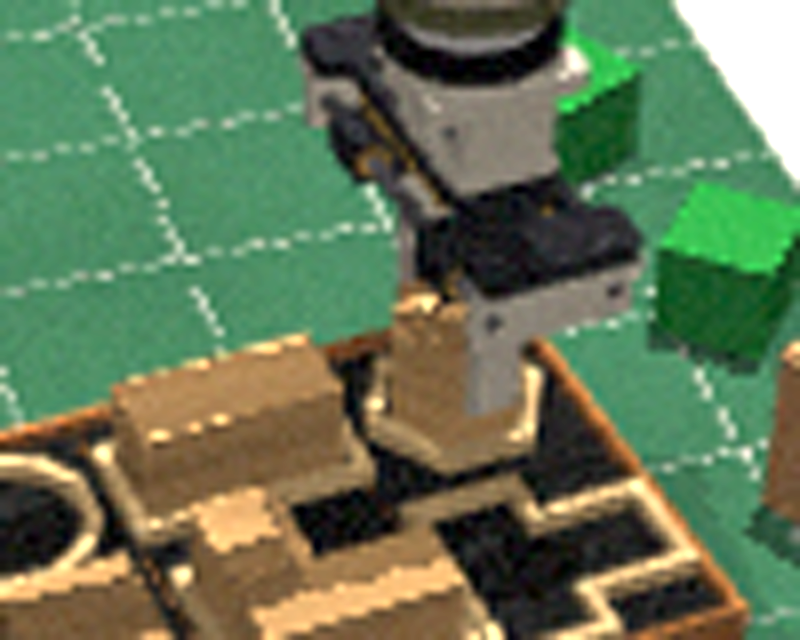

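```bash
python3 -m pendant '[[[0,0.002,0],[0,0,0],0.04],[[0,0.004,0],[0,0,0],0.04],[[0,0.0055,0],[0,0,0],0.04],[[0,0.0055,0],[0,0,0],0.04],[[0,0.0055,0],[0,0,0],0.04]]'; python3 -c "
from mv import *
st()"
python3 -m pendant '[[[0,0,0],[0,0,0],0.062],[[0,0,0],[0,0,0],0.066],[[0,0,0],[0,0,0],0.068],[[0,-0.02,0],[0,0,0],0.068],[[0,-0.06,0],[0,0,0],0.068],[[0,-0.12,0],[0,0,0],0.068],[[0,-0.12,0],[0,0,0],0.07],[[0,-0.12,0],[0,0,0],0.07]]'; python3 -c "
from mv import *
from fit import *
avg(7);st(); s=shot('side','s29');t=shot('top','t29')
overlay(s,[('hex',(.642-.0015,.0497+.002,.109))],(270,150,370,230),8,'pics/s29c.png',gain=1.5,z0=.012,z1=.062)
for n,x,y in [('tee',(.432,.4244),5.47)]:
    a=fit(t,n,[*x,y]); b=fit(s,n,[*x,y]); print(n,a[0].round(4),round(a[1],1),b[0].round(4),round(b[1],1))
rel([((.4318,.4242,.17),Rt(133.4))])"
```

```text
clock: 49.85
eef_pos: [0.6419, 0.0495, 0.0507]
eef_rot: [-1.569, -0.086, 0.086]
ft_force: [-3.6, 0.2, 5.4]
opening: 0.599
t 49.85 pos [0.6419 0.0495 0.0507] y [-0.  0. -1.] zaz 96.25 op 55.7 mm F [-3.6  0.2  5.4] q [-0.    0.4   1.52  0.    1.22 -1.68]
clock: 50.85
eef_pos: [0.6425, 0.0495, 0.1716]
eef_rot: [-1.569, -0.087, 0.084]
ft_force: [-0.2, -0.5, -0.9]
opening: 0.752
t 51.20 pos [0.6414 0.0495 0.1689] y [-0.002  0.    -1.   ] zaz 96.25 op 69.9 mm F [ 0.   0.7 -1. ] q [-0.    0.29  1.44  0.    1.42 -1.68]
tee [0.4339 0.4232 5.4565] 10.0 [0.4301 0.4259 5.4453] 24.5
[-0.1678,-0.0004,0.3954],[-0.0005,-0.6483,-0.0009]  dist 0.430 ang 37.1
```

View pics/s29c.png

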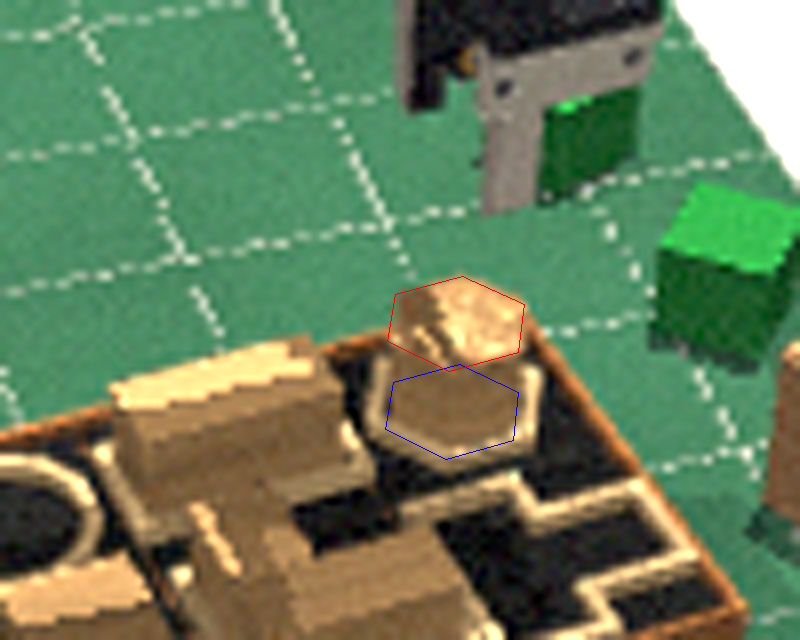

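```bash
python3 -m pendant '[[[-0.024,0,0.056],[0,-0.15,0],0.093],[[-0.047,0,0.112],[0,-0.3,0],0.093],[[-0.071,0,0.168],[0,-0.45,0],0.093],[[-0.095,0,0.224],[0,-0.6,0],0.093],[[-0.119,0,0.28],[0,-0.643,0],0.093],[[-0.143,0,0.336],[0,-0.643,0],0.093],[[-0.1678,0,0.3954],[0,-0.643,0],0.093],[[-0.1678,0,0.3954],[0,-0.643,0],0.093],[[-0.1678,0,0.3954],[0,-0.643,0],0.093]]'; python3 -c "
from mv import *
from fit import *
avg(8);st(); s=shot('side','s30')
b=fit(s,'tee',(.43,.4259,5.46)); print(b)
overlay(s,[('tee',b[0])],(210,100,310,190),8,'pics/s30c.png',gain=1.3)
rel([((.4320,.4242,.1),Rt(133)),((.4320,.4242,.0385),Rt(133))])"
```

```text
clock: 52.42
eef_pos: [0.432, 0.4242, 0.1698]
eef_rot: [-1.49, -0.589, 0.589]
ft_force: [-0.3, -0.2, 0.3]
opening: 0.997
t 52.83 pos [0.4327 0.4235 0.1701] y [ 0.  0. -1.] zaz 133.02 op 92.9 mm F [ 0.6  0.1 -0.2] q [ 0.69  0.18  1.55 -0.    1.4  -1.63]
(array([0.4302947 , 0.42600175, 5.4566973 ]), np.float64(25.472679138183594))
[-0.0001,0.0701,0.0007],[-0.0000,0.0006,0.0002]  dist 0.070 ang 0.0
[-0.0001,0.1316,0.0007],[-0.0000,0.0006,0.0002]  dist 0.132 ang 0.0
```

View pics/s30c.png

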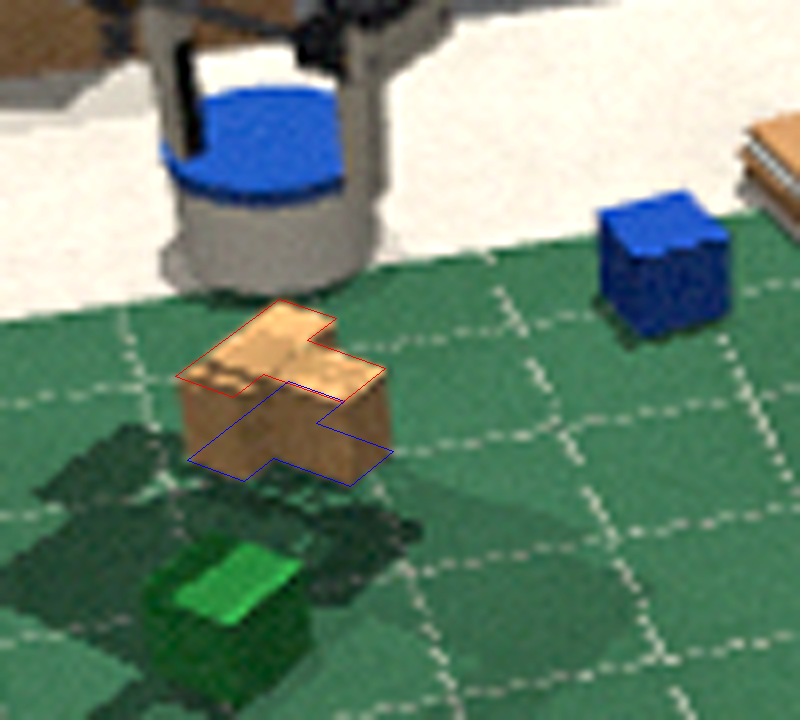

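```bash
python3 -m pendant '[[[0,0.05,0.0004],[0,0,0],0.093],[[0,0.09,0.0004],[0,0,0],0.093],[[0,0.105,0.0004],[0,0,0],0.093],[[0,0.11,0.0004],[0,0,0],0.093],[[0,0.11,0.0004],[0,0,0],0.093]]'; python3 -c "
from mv import *
from fit import *
avg(4); st(); s=shot('side','s31')
overlay(s,[],(210,100,310,190),8,'pics/s31c.png',gain=1.3)"
```

```text
clock: 53.5
eef_pos: [0.4326, 0.4252, 0.0615]
eef_rot: [-1.489, -0.59, 0.587]
ft_force: [0.2, 0.5, 0.2]
opening: 1.002
t 53.70 pos [0.4327 0.4253 0.0617] y [ 0.002  0.002 -1.   ] zaz 133.09 op 92.9 mm F [0.2 0.  0.2] q [ 0.69  0.29  1.63  0.    1.21 -1.63]
```

View pics/s31c.png

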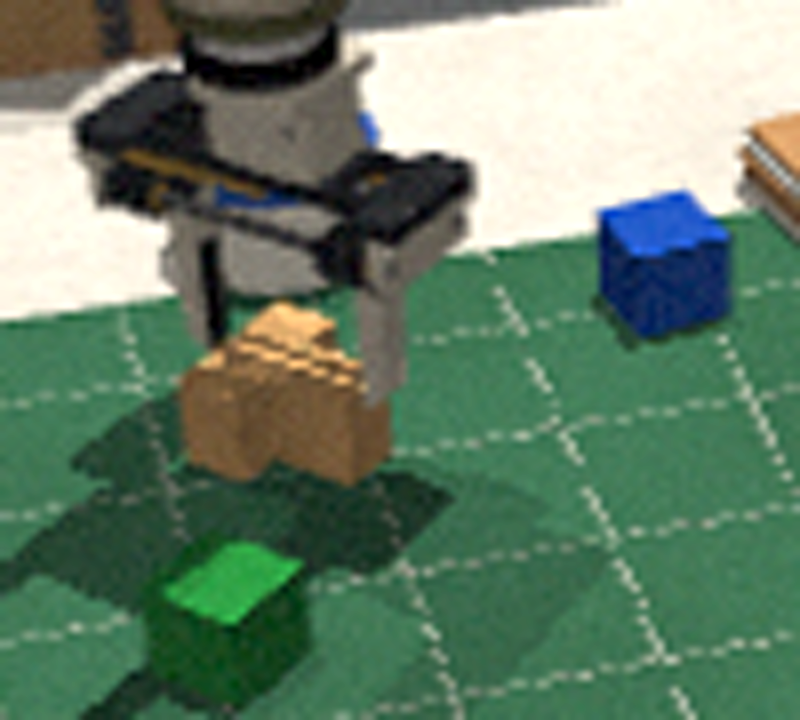

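```bash
python3 -m pendant '[[[0,0.012,0],[0,0,0],0.093],[[0,0.023,0],[0,0,0],0.093],[[0,0.023,0],[0,0,0],0.093],[[0,0.023,0],[0,0,0],0.07],[[0,0.023,0],[0,0,0],0.07],[[0,0.023,0],[0,0,0],0.07]]'; python3 -c "
from mv import *
avg(5);st()"
python3 -m pendant '[[[0,0,0],[0,0,0],0.093],[[0,0,0],[0,0,0],0.093],[[0,0,0],[0,0,0],0.093],[[0,-0.03,0],[0,0,0],0.093],[[0,-0.06,0],[0,0,0],0.08],[[0,-0.06,0],[0,0.18,0],0.07],[[0,-0.06,0],[0,0.36,0],0.07],[[0,-0.06,-0.005],[0,0.54,0],0.07],[[0,-0.06,-0.01],[0,0.72,0],0.07],[[0,-0.06,-0.01],[0,0.9,0],0.07]]'
python3 -m pendant '[[[0,0,0],[0,0.18,0],0.07],[[0,0,0],[0,0.36,0],0.07],[[0,0,0],[0,0.54,0],0.07],[[0,0,0],[0,0.6708,0],0.07],[[0,0,0],[0,0.6708,0],0.07],[[0,0,0],[0,0.6708,0],0.07]]'
python3 -c "
from mv import *
from fit import *
avg(6);st(); s=shot('side','s32')
overlay(s,[],(210,100,310,190),8,'pics/s32c.png',gain=1.3)"
```

```text
clock: 54.5
eef_pos: [0.4319, 0.4246, 0.0372]
eef_rot: [-1.489, -0.588, 0.588]
ft_force: [-0.8, -0.1, -1.7]
opening: 0.903
t 54.75 pos [0.4318 0.4245 0.0371] y [ 0.  0. -1.] zaz 133.09 op 83.9 mm F [-0.1 -0.2 -1.7] q [ 0.69  0.32  1.65  0.    1.17 -1.63]
clock: 56.0
eef_pos: [0.4389, 0.417, 0.0971]
eef_rot: [-1.567, 0.121, -0.121]
ft_force: [0.1, 0.7, 0.2]
opening: 0.753
clock: 56.75
eef_pos: [0.4386, 0.4172, 0.097]
eef_rot: [-1.475, 0.637, -0.637]
ft_force: [0.1, 0.7, -0.4]
opening: 0.752
t 57.05 pos [0.4386 0.4172 0.097 ] y [ 0.  0. -1.] zaz 43.13 op 70.1 mm F [-0.3  0.3 -0.1] q [ 0.68  0.25  1.62  0.    1.28 -0.08]
```

View pics/s32c.png

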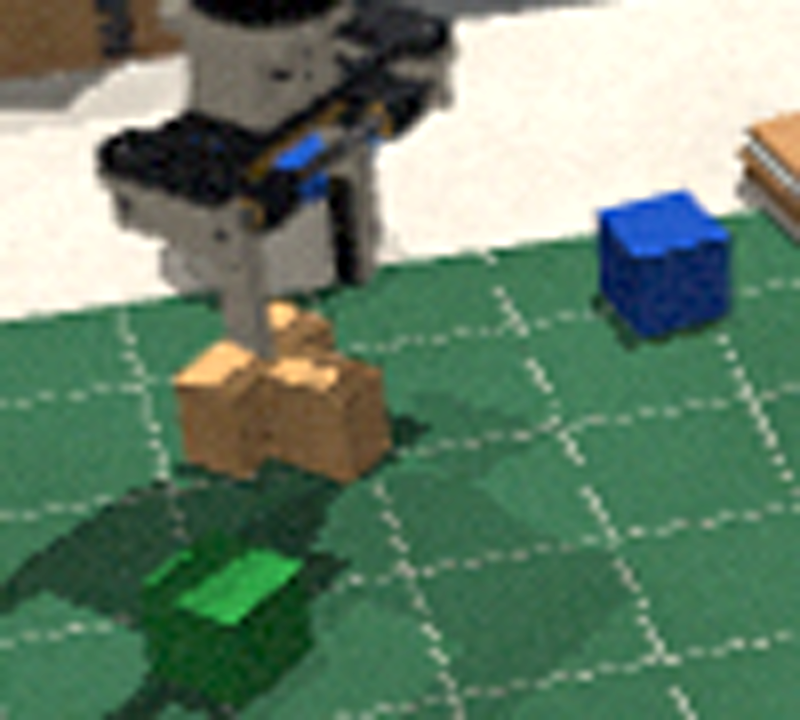

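```bash
python3 -m pendant '[[[0,0.03,0],[0,0,0],0.07],[[0,0.055,0],[0,0,0],0.07],[[0,0.059,0],[0,0,0],0.07],[[0,0.059,0],[0,0,0],0.07],[[0,0.059,0],[0,0,0],0.02],[[0,0.059,0],[0,0,0],0.02],[[0,0.059,0],[0,0,0],0.02],[[0,0.059,0],[0,0,0],0.02],[[0,0.059,0],[0,0,0],0.02]]'
python3 -c "
from mv import *
avg(7);st()"
python3 -m pendant '[[[0,-0.04,0],[0,0,0],0.02],[[0,-0.09,0],[0,0,0],0.02],[[0,-0.09,0],[0,0,0],0.02]]'
python3 -c "
from mv import *
from fit import *
avg(9);st(); s=shot('side','s33');overlay(s,[],(210,80,310,170),8,'pics/s33c.png',gain=1.3)
rel([((.6635,-.0546,.127),Rt(96.25))])"
```

```text
clock: 58.22
eef_pos: [0.4387, 0.4172, 0.0383]
eef_rot: [-1.474, 0.64, -0.64]
ft_force: [-1.2, -1.6, 3.1]
opening: 0.386
t 58.58 pos [0.4387 0.4172 0.0383] y [ 0.  0. -1.] zaz 43.09 op 35.8 mm F [-1.6 -1.4  4.9] q [ 0.68  0.32  1.65  0.    1.17 -0.08]
clock: 58.95
eef_pos: [0.4413, 0.4194, 0.1332]
eef_rot: [-1.466, 0.636, -0.642]
ft_force: [0.2, 1.0, -2.3]
opening: 0.384
t 59.40 pos [0.4381 0.4168 0.1267] y [-0.002 -0.001 -1.   ] zaz 43.09 op 35.6 mm F [-0.2 -0.2 -1. ] q [ 0.68  0.22  1.59  0.    1.33 -0.08]
[0.4982,0.0002,-0.1576],[0.0012,-0.9278,-0.0008]  dist 0.523 ang 53.2
```

View pics/s33c.png

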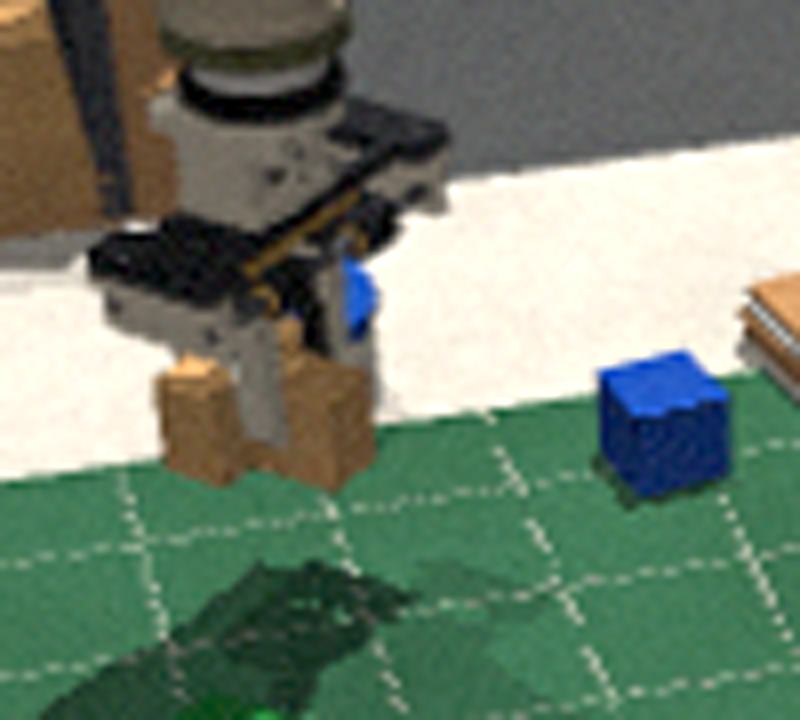

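```bash
python3 -m pendant '[[[0.055,0,-0.017],[0,-0.15,0],0.02],[[0.11,0,-0.034],[0,-0.3,0],0.02],[[0.165,0,-0.052],[0,-0.45,0],0.02],[[0.22,0,-0.07],[0,-0.6,0],0.02],[[0.275,0,-0.087],[0,-0.75,0],0.02],[[0.33,0,-0.104],[0,-0.9,0],0.02],[[0.385,0,-0.122],[0,-0.9278,0],0.02],[[0.44,0,-0.139],[0,-0.9278,0],0.02],[[0.4982,0,-0.1576],[0,-0.9278,0],0.02],[[0.4982,0.02,-0.1576],[0,-0.9278,0],0.02]]'
python3 -m pendant '[[[0,0.012,0],[0,0,0],0.02],[[0,0.012,0],[0,0,0],0.02],[[0,0.012,0],[0,0,0],0.02]]'
python3 -c "
from mv import *
from fit import *
avg(8);st(); s=shot('side','s34'); rel([((.6635,-.0546,.0645),Rt(96.25)),((.6635,-.0546,.055),Rt(96.25))])
p,M,_=cur(); z0=p[2]-.038; th=np.arctan2(M[1,2],M[0,2])-np.pi/2
c=p[:2]-.01*np.array([np.cos(th),np.sin(th)]); print(c)
overlay(s,[('tee',(*c,th))],(280,140,380,240),7,'pics/s34c.png',gain=1.3,z0=z0,z1=z0+.05)"
```

```text
clock: 60.7
eef_pos: [0.6666, -0.0592, 0.1097]
eef_rot: [-1.571, -0.086, 0.078]
ft_force: [0.3, -0.3, -0.9]
opening: 0.384
clock: 61.08
eef_pos: [0.6638, -0.0529, 0.0963]
eef_rot: [-1.569, -0.087, 0.087]
ft_force: [0.2, -0.7, -0.8]
opening: 0.388
t 61.48 pos [ 0.6641 -0.0541  0.0964] y [ 0.  0. -1.] zaz 96.26 op 36.1 mm F [-0.2 -0.1 -1.7] q [-0.16  0.41  1.43  0.    1.31 -1.84]
[-0.0006,0.0317,-0.0003],[0.0000,0.0001,0.0004]  dist 0.032 ang 0.0
[-0.0006,0.0412,-0.0003],[0.0000,0.0001,0.0004]  dist 0.041 ang 0.0
[ 0.65409096 -0.05531586]
```

View pics/s34c.png

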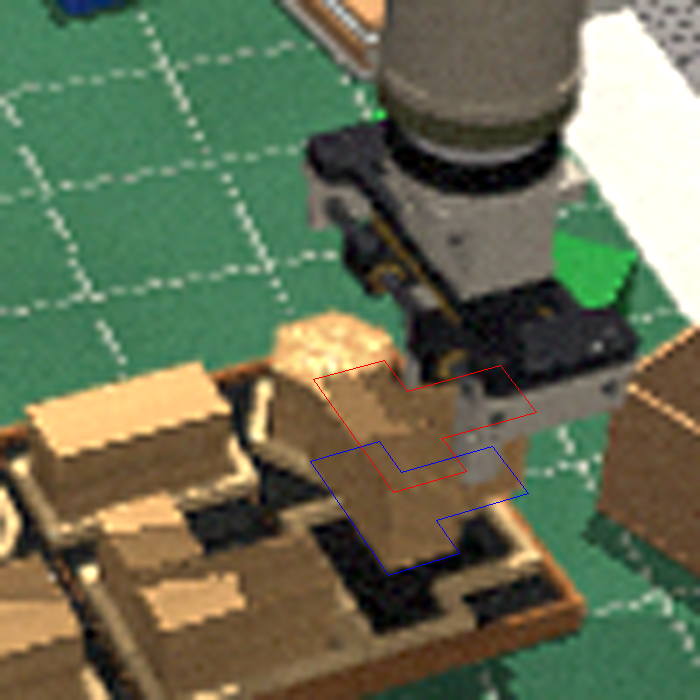

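```bash
python3 -m pendant '[[[0,0.015,0],[0,0,0],0.02],[[-0.0006,0.026,-0.0003],[0,0,0],0.02],[[-0.0006,0.032,-0.0003],[0,0,0],0.02],[[-0.0006,0.036,-0.0003],[0,0,0],0.02],[[-0.0006,0.041,-0.0003],[0,0,0],0.02],[[-0.0006,0.041,-0.0003],[0,0,0],0.02],[[-0.0006,0.041,-0.0003],[0,0,0],0.02]]'
python3 -c "
from mv import *
from fit import *
avg(5);st(); s=shot('side','s35')
overlay(s,[],(280,160,380,240),8,'pics/s35c.png',gain=1.5)"
```

```text
clock: 62.4
eef_pos: [0.6636, -0.0546, 0.0553]
eef_rot: [-1.569, -0.086, 0.085]
ft_force: [-0.7, 0.2, -1.4]
opening: 0.391
t 62.65 pos [ 0.6635 -0.0546  0.0553] y [ 0.  0. -1.] zaz 96.25 op 36.2 mm F [-0.  -0.1 -1.3] q [-0.16  0.45  1.45  0.    1.24 -1.84]
```

View pics/s35c.png

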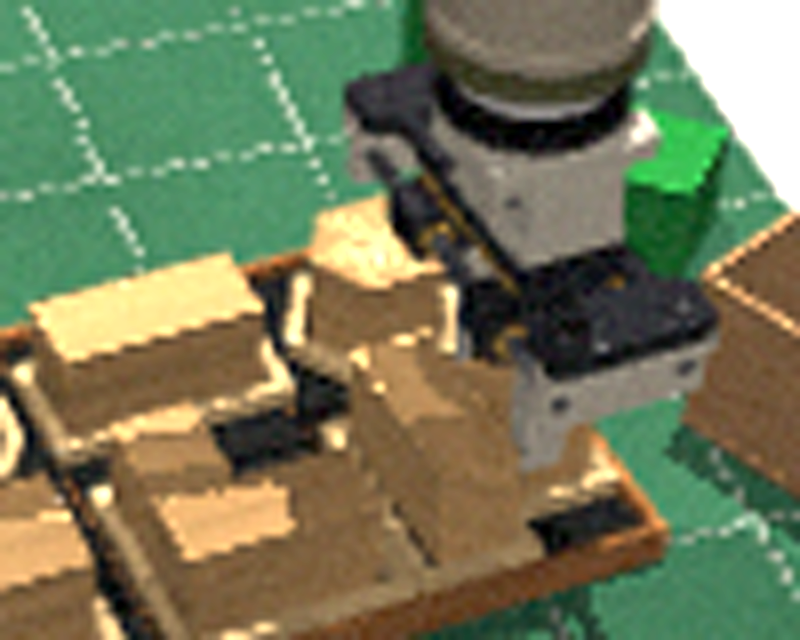

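No contact with the bottom already below the strip tops, so the tee is in its pocket. I'll seat it, release, retreat and look.

```bash
python3 -m pendant '[[[0,0.002,0],[0,0,0],0.02],[[0,0.004,0],[0,0,0],0.02],[[0,0.0055,0],[0,0,0],0.02],[[0,0.0055,0],[0,0,0],0.02],[[0,0.0055,0],[0,0,0],0.02]]'; python3 -c "
from mv import *
st()"
python3 -m pendant '[[[0,0,0],[0,0,0],0.042],[[0,0,0],[0,0,0],0.046],[[0,0,0],[0,0,0],0.05],[[0,-0.02,0],[0,0,0],0.05],[[0,-0.06,0],[0,0,0],0.05],[[0,-0.12,0],[0,0,0],0.05],[[0,-0.16,0],[0,0,0],0.05],[[0,-0.2,0],[0,0,0],0.05],[[0,-0.2,0],[0,0,0],0.05]]'; python3 -c "
from mv import *
avg(5);st(); rel([((.30,.42,.3),Rt(96.25))])"
```

```text
clock: 63.32
eef_pos: [0.6634, -0.0546, 0.0504]
eef_rot: [-1.569, -0.086, 0.086]
ft_force: [-4.0, 0.5, 5.7]
opening: 0.387
t 63.33 pos [ 0.6634 -0.0546  0.0504] y [-0.  0. -1.] zaz 96.26 op 36.0 mm F [-4.   0.5  5.7] q [-0.16  0.45  1.45  0.    1.23 -1.84]
clock: 64.45
eef_pos: [0.6657, -0.0549, 0.2568]
eef_rot: [-1.571, -0.094, 0.078]
ft_force: [0.1, -0.2, 0.4]
opening: 0.536
t 64.70 pos [ 0.6625 -0.0545  0.2479] y [-0.003  0.001 -1.   ] zaz 96.25 op 49.6 mm F [ 0.5 -0.1 -0.3] q [-0.16  0.3   1.27  0.    1.57 -1.84]
[-0.3089,-0.0509,0.5112],[-0.0008,0.0000,-0.0025]  dist 0.599 ang 0.2
```

Move the arm clear and inspect everything.

```bash
python3 -m pendant '[[[-0.03,-0.03,0.05],[0,0,0],0.05],[[-0.06,-0.05,0.1],[0,0,0],0.05],[[-0.09,-0.05,0.15],[0,0,0],0.05],[[-0.12,-0.05,0.2],[0,0,0],0.05],[[-0.15,-0.05,0.25],[0,0,0],0.05],[[-0.18,-0.05,0.3],[0,0,0],0.05],[[-0.21,-0.05,0.36],[0,0,0],0.05],[[-0.25,-0.05,0.42],[0,0,0],0.05],[[-0.28,-0.05,0.47],[0,0,0],0.05],[[-0.3,-0.05,0.51],[0,0,0],0.05]]'; python3 -c "
from mv import *
from fit import *
avg(8);st(); s=shot('side','s36');t=shot('top','t36')
tr=np.array([.5444,-.0143,.109])
def nest(n,d): return (*place(ORDER[n][None],tr)[0]+d,.109)
N=['ell','oblong','square','hex','tee']
overlay(s,[(n,nest(n,(-.0015,.002))) for n in N],(240,165,370,260),6,'pics/s36c.png',gain=1.4,z0=.012,z1=.062)
overlay(t,[(n,nest(n,(.002,-.0005))) for n in N],(295,160,375,260),6,'pics/t36c.png',gain=1.4,z0=.012,z1=.062)
overlay(s,[],(240,165,370,260),6,'pics/s36d.png',gain=1.4)
P=cloud(t)
for n in N:
    c=nest(n,(.002,0)); w=place(SH[n]*.8 if n in('oblong','square','hex') else SH[n],c); uv=proj(t,np.c_[w,np.full(len(w),.062)])
    m=np.zeros((400,640),np.uint8); cv2.fillPoly(m,[np.round(uv).astype(np.int32)],1); m=cv2.erode(m,np.ones((3,3),np.uint8)) if n in('ell','tee') else m
    Q=P[m>0]; Q=Q[~np.isnan(Q[:,2])]; A=np.c_[Q[:,:2]-Q[:,:2].mean(0),np.ones(len(Q))]; k=np.linalg.lstsq(A,Q[:,2],rcond=None)[0]; print(n,len(Q),'z top %.4f slopes'%k[2],k[:2].round(3))
"
```

```text
clock: 65.95
eef_pos: [0.3075, 0.4208, 0.2984]
eef_rot: [-1.57, -0.085, 0.087]
ft_force: [0.3, 1.5, -0.5]
opening: 0.536
t 66.35 pos [0.3104 0.4187 0.2992] y [-0.    -0.001 -1.   ] zaz 96.15 op 50.0 mm F [0.8 0.9 0.1] q [ 0.83 -0.1   1.61 -0.    1.63 -0.84]
ell 234 z top 0.0604 slopes [-0.047 -0.068]
oblong 164 z top 0.0602 slopes [-0.015 -0.239]
square 133 z top 0.0623 slopes [ 0.033 -0.009]
hex 120 z top 0.0613 slopes [-0.024  0.002]
tee 242 z top 0.0615 slopes [-0.007 -0.012]
```

View pics/s36c.png

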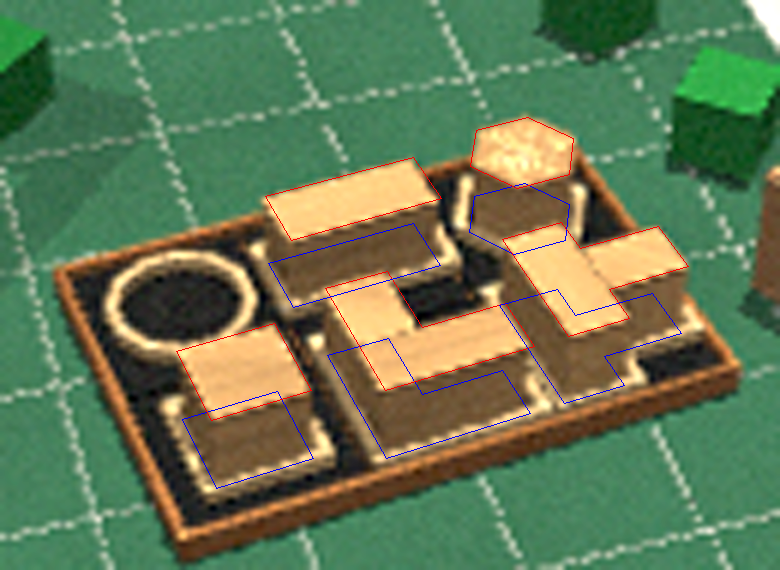

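View pics/t36c.png

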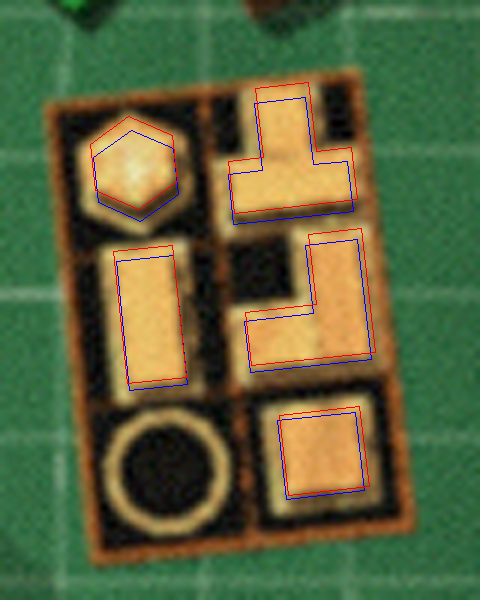

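View pics/s36d.png

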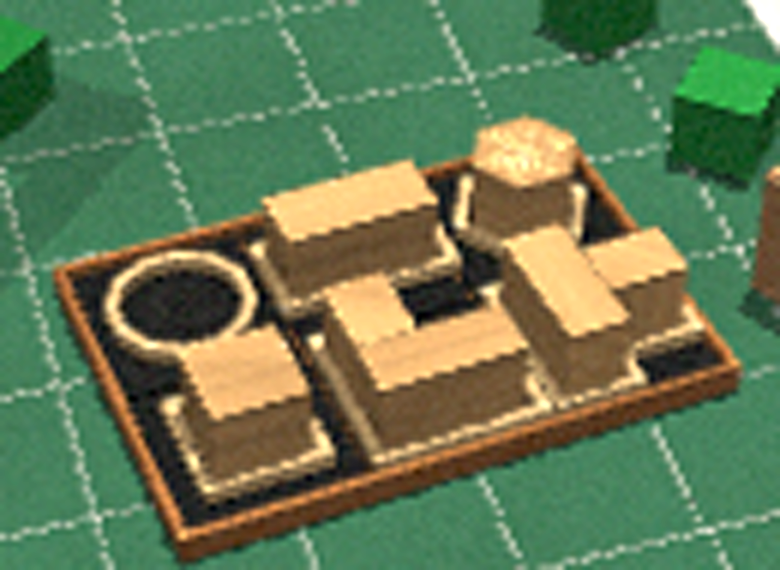

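View pics/t36.png

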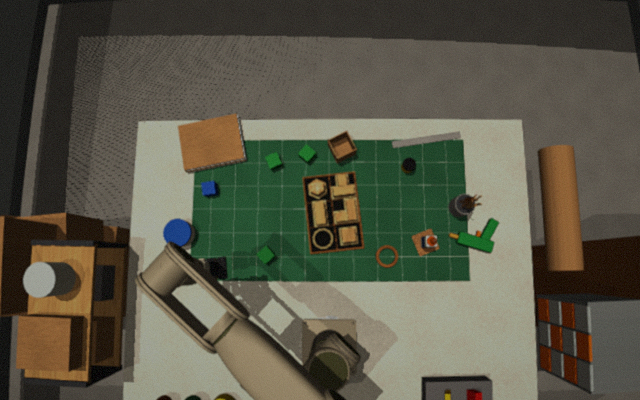

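View pics/s36.png

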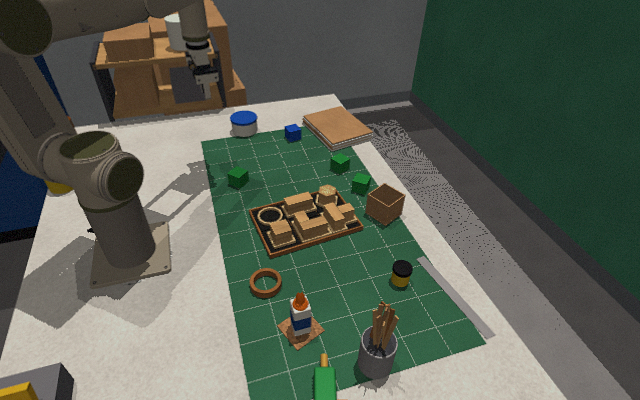

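```bash
python3 -c "
from mv import *
from fit import *
tr=np.array([.5444,-.0143,.109])
for cam,d in (('t36',(.0015,0)),('s36',(-.002,.002))):
    c=load(cam); P=cloud(c)
    for n in ['ell','oblong','square','hex','tee']:
        q=(*place(ORDER[n][None],tr)[0]+d,.109)
        m=np.zeros((400*4,640*4),np.uint8); uv=proj(c,np.c_[place(SH[n],q),np.full(len(SH[n]),.062)])
        cv2.fillPoly(m,[np.round((uv+.5)*4).astype(np.int32)],255); m=cv2.erode(m,np.ones((13,13),np.uint8))[2::4,2::4]
        Q=P[m>0]; Q=Q[Q[:,2]>.03]
        a=np.radians(6.25); L=(Q[:,:2]-np.array(q[:2]))@np.array([[np.cos(a),-np.sin(a)],[np.sin(a),np.cos(a)]])
        A=np.c_[L,np.ones(len(Q))]; k=np.linalg.lstsq(A,Q[:,2],rcond=None)[0]; print(cam,n,len(Q),'z %.4f slopes'%k[2],k[:2].round(3),'resid %.4f'%np.std(Q[:,2]-A@k), 'x range',np.ptp(L[:,0]).round(3))
t=load('t36');P=cloud(t)
q=place(ORDER['oblong'][None],tr)[0]+[.0015,0]
uv=proj(t,[(*q,.062)])[0].round().astype(int); print(uv); print((P[uv[1]-13:uv[1]+14,uv[0]-7:uv[0]+8,2]*1000).round(0).astype(int))
"
```

```text
t36 ell 172 z 0.0609 slopes [-0.01  -0.034] resid 0.0041 x range 0.071
t36 oblong 130 z 0.0616 slopes [-0.016 -0.037] resid 0.0038 x range 0.077
t36 square 108 z 0.0623 slopes [ 0.019 -0.031] resid 0.0038 x range 0.041
t36 hex 86 z 0.0615 slopes [-0.062 -0.006] resid 0.0035 x range 0.042
t36 tee 165 z 0.0616 slopes [0.001 0.009] resid 0.0041 x range 0.071
s36 ell 176 z 0.0623 slopes [-0.011 -0.019] resid 0.0017 x range 0.071
s36 oblong 100 z 0.0624 slopes [ 0.003 -0.108] resid 0.0018 x range 0.073
s36 square 120 z 0.0622 slopes [ 0.008 -0.011] resid 0.0018 x range 0.043
s36 hex 77 z 0.0626 slopes [-0.04  -0.019] resid 0.0019 x range 0.045
s36 tee 157 z 0.0625 slopes [-0.01  -0.019] resid 0.0018 x range 0.07
[319 212]
[[                  10                   13                   17
                    13                    8                   10
                    15                   16 -9223372036854775808
                    12                   10                    8
                    16                   12                   10]
 [                  16                    8    
[... 7791 characters left out ...]
       8                   15                   15
                    17                   60                   55
                    63                   68                   52
                    61                   51                   53
                    43                   45                   27]
 [                   9                   13                   14
                    16                    5                   38
                    27                   22                   25
                    20                   13                   18
                    30                   21                   23]]<string>:16: RuntimeWarning: invalid value encountered in cast
```

```bash
python3 -c "
from mv import *
from fit import *
s=load('s36'); SH['b']=box(-22,22,-22,22);SH['c']=box(-45,45,-45,45)
overlay(s,[('b',(.4190,-.3985,np.radians(.7)))],(270,280,340,355),8,'pics/fin.png',z0=.005,z1=.11,gain=1.4)"
```

View pics/fin.png

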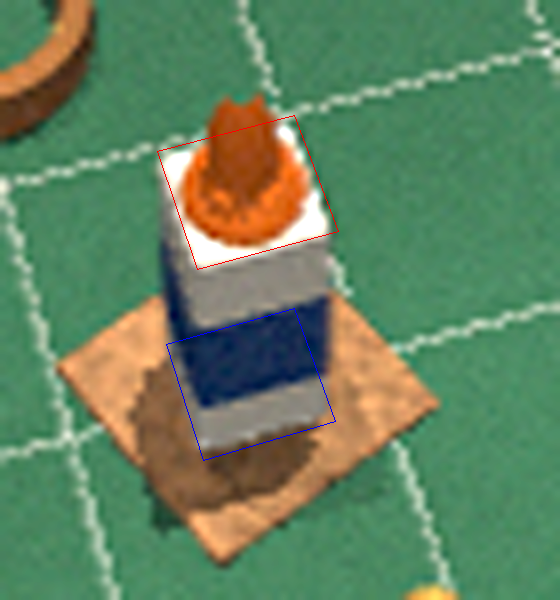

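```bash
python3 -c "
from rig import job
print(job.finish_job())"
```

```text
the job is handed in; nothing more can be done
None
```

The glue bottle is standing in the middle of its cork coaster. After that I seated all five blocks on the bench (ell, oblong, square, hex, tee) in their own pockets. The job is handed in, at about 66 s on the robot clock.

- **Round block:** I saw none anywhere on the bench, so I took it as out on loan and left its nest empty.
- **Bottle:** in the last side picture it is upright, with its base within about 2 mm of the coaster's centre.
- **Blocks:** both cameras put all five tops at 61–62 mm, against the 62 mm expected for a fully home block. The tops are level within the noise.
- **Oblong:** on the first try its −x end caught on a pocket wall. I regripped it, slid it about 4 mm in +x and it dropped in; the last pictures show it level. The one reading that disagreed is the side camera's depth slope across it (−0.11). The top camera and the edges in the picture do not support that, so I put it down to edge pixels.
- **Everything else:** I handled none of the look-alikes or bystanders, and they look unmoved in the pictures. The gripper ended clear of everything, and I saw no block knocked aside during the run.

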